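Unlock the drive dock, pull the drives and lock it again

ROBOT

A 7-joint arm with a two-finger parallel gripper is mounted at the origin on the work surface. World frame = base frame: x ahead of the robot, y to its left, z up, the work surface at z = 0. Lengths are in m, angles in rad, forces in N, time in s.
With the tool pointing down it reaches from about 0.35 to 0.9 m from the base axis. Payload 7.2 kg.
Tool frame: the origin (TCP) lies on the mounting face of the last link; the fingertips stand 182 mm ahead of it and the grasp point (between the pads) lies 163 mm ahead of it; z points along the fingers, x is the direction in which the jaws open and shut, and the axes are right-handed (so a half turn about z gives the same grasp; the last joint's range is limited). The gripper opens to 88 mm and grips with 3 to 60 N. Pads are 20 mm wide; open, the fingers measure 115 mm over their backs; the gripper's body (75 mm by 178 mm) begins 61 mm behind the grasp point.
Start: joints at [1.07, 0.411, -0.013, 1.596, 0.006, 1.134, -0.082], TCP at [0.262, -0.567, 0.405] pointing down, gripper open.
Joint ranges: [-2.95, 2.95], [-0.29, 1.99], [-1.47, 1.44], [0.14, 2.54], [-1.03, 4.17], [0.13, 1.85], [-2.86, 2.86]. Speed limits (rad/s): [2.39, 2.39, 3.01, 3.01, 3.14, 3.14, 3.14].

INTERFACE

Orientations are given as a unit quaternion [x, y, z, w].
In Python, from plant import get_state, cams, close_job gives the robot as it stands.
- The arm moves only by the tool play_rows, never from a script. Its argument "plan" is a list of rows, each an object of numbers: "dx", "dy", "dz": the shift along the tool's x, y, z in mm; "ax", "ay", "az": the turn, a rotation vector about the tool's x, y, z in rad; "fingers": the closure in counts, from 0 (fully open) to 255 (shut). In form: [{"dx": .., "dy": .., "dz": .., "ax": .., "ay": .., "az": .., "fingers": ..}, ...]. A call has exactly 10 rows; each row shifts and turns the pose as measured when the row begins, along the tool's axes as they then stand; what a row does not reach is not made up. A row lasts 1/8 s, in which the tool goes at most 62.5 mm and 10.7 degrees, less where a joint would pass 70% of its speed; a pose out of reach is approached as far as the arm can. A call is refused whole if a number of a shift passes 62.5 or a number of a turn 0.188, either way. A call with a gripper value outside its range is refused whole. The fingers move at their own pace and stop on an object; the grip force is fixed at half the most. Time passes only in rows, so rows that do not move let the fingers close, or fill a call up. It gives the time, the measured TCP pose, the force and the opening at its end, in the units of the state.
- get_state(): the state, without advancing time (a new reading comes with each control period).
- cams.snapshot(name): name is "side" or "top" or "wrist"; returns the picture (400x640x3 uint8, red, green, blue); there is no depth.
- cams.camera_info(name): a dict with "fx", "fy", "cx", "cy" (pixels), "rvec" (rotation vector, rad) and "tvec" (3), from world to camera coordinates, as OpenCV has them. Camera axes: x right, y down, z forward; pixel columns grow to the right and rows downward; lengths in m; the calibration is good to about 2 mm. A picture is of the moment at which its call begins: read the wrist's pose just before it. camera_info takes no time and is no camera call; for the wrist camera it gives the pose at the moment of the call.
- close_job(): hands the job in, once; it reports no verdict.
Trained networks look in the newest picture that a camera, given by its name, has taken for a name from the list of things; names that differ only in an ending like _2 or _b are one class to them, and where a whole thing is asked for, a point or a joint stands for the part that bears it (a point fixed in the world has none). Each returns a list of dicts, best first, with "confidence" (0 to 1); they miss things now and then, are a little off and sometimes report something else, mostly with a low value. They report only what shows in the picture. A call takes as long as a camera call. They do not tell look-alikes from the thing itself.
- cams.find_in(camera, query): "point" ([x, y, z] in m, in the coordinates of the camera as it stood for that picture, good to about 4 mm: the middle of the surface that is visible of it).
- cams.landmark_of(camera, query): "point" ([x, y, z] in m, in the coordinates of the camera as it stood for that picture, good to about 4 mm: a listed point, or the origin of a listed thing).
The state is a dict: "clock": time; "joint_pos": joint angles; "dq": joint speeds; "tau": joint torques, N m; "tool_pos": TCP position; "tcp_rot": TCP orientation; "force": force on the tool from outside, world axes, zero at the start; "ft_torque": the same for the moment, N m; "opening": opening from 0.0 (shut) to 1.0 (fully open).
Only numpy, scipy, OpenCV 4.12 (cv2) and the standard library are available. Lean on these libraries where they do the work, as an engineer would, in place of code of your own. Each camera call takes 0.05 s, during which the arm holds its last target.

TASK

Unscrew the handwheel of the drive dock all the way up so that its keeper bar lifts out of the drives, then pull every drive out of its socket towards the front of the dock and put it in the white tray, standing right way up or lying flat on a side, none on top of another. Once every drive is out of the dock, screw the handwheel all the way down again. Leave the mug, the aluminium enclosure and the screw dispenser where they are.

Things in the scene. Friction and masses are not known exactly. Their poses are not given: they have to be found in the camera images.
- dock: Fixed drive dock, 190 x 310 mm, grey deck 14 mm thick. Origin: under its middle, at board height; x to its back (sockets), y left, z up. Drives stand on the deck at y = -110, -35, +40 mm with origin at x = 5, z = 14 mm, axes as the dock's. Rails 8 mm wide, 10 mm tall flank each (1.5 mm clear), x = -50 to 45 mm. Front is -x. The handwheel's upright axis is at x = 62, y = 118 mm.
- sockets (a point): Mouth of the middle of three sockets in the black block (65 mm high) at the dock's back; axes as the dock's. In each a sprung plunger catches a rib on the drive's tongue: a straight pull of about 12 to 16 N towards the dock's -x over the first 10 mm frees it, then it slides. Pull it 65 to 75 mm in all before lifting, to clear the keeper bar with the tongue.
- keeper_mid (a point): Middle of the underside of the aluminium keeper bar (14 mm in x, 20 mm high) that crosses all drives; axes as the dock's. Screwed down it is 63 mm above the board, in the grooves of the drives (groove floor 62 mm), and blocks them; fully up it is 88 mm above the board, top 108 mm, and the seated drives (top 74 mm) pass below.
- wheel (a joint): Angle of the handwheel, rad: 0 = screwed fully down, 6.2 = fully up (end stop). Grows when turned anticlockwise seen from above; stem, wheel and keeper bar together rise 4 mm per rad (25 mm in all). It stays where it is left; turning takes about 0.2 N m.
- wheel_grip (a point): Centre of the upright wing grip on the handwheel, on the wheel's axis. The wing is 56 mm long along this point's x, 14 mm thick along its y, and reaches 14 mm above and 18 mm below this point; beneath it lies the rim, 82 mm across, whose top is 21 mm below this point. The point turns and rises with the wheel.
- drive_a: Orange drive standing on edge: body 110 (x) x 30 (y) x 60 mm (z), 0.26 kg. Origin: centre of the body's underside. A groove 18 wide, 12 deep crosses the top at x = 25 to 43 mm. A tongue 16 mm wide sticks out behind to x = 81 mm, at heights 20 to 37 mm. Grasp across the 30 mm near x = -25 mm. Fallen on its side, its 60 mm height lies across. Two or three drives; an absent one reads None.
- drive_b: Same as drive_a.
- drive_c: Same as drive_a.
- tray: Loose open white tray, 190 (x) x 296 (y) x 32 mm high, walls and floor 4 mm thick, 0.7 kg. Origin: centre of its underside. Room for three drives side by side along y, about 80 mm apart.
- mug: White mug with screwdrivers, 80 mm across, 175 mm tall; leave it alone. Origin: centre of the underside.
- enclosure: Aluminium drive enclosure 90 x 170 x 48 mm; leave it alone. Origin: centre of the underside.
- dispenser: Clear push dispenser for screws, 72 mm across, 100 mm tall; leave it alone. Origin: centre of the underside.
Mind the look-alikes: they are no part of the job. Leave any purple or yellow look-alike of the drive_a alone.

How it is judged:
By the outcome, as a careful person would: the job done as asked, in the order asked, and still so for the second after the job is handed in, with the robot touching nothing.
Of drive_a, drive_b, drive_c only 2 to 3 are there at a start; the rules pass over those that are not, and their reading is None.
At some moment in a run one of tray may be knocked a few centimetres aside while the robot is not near it.
Once in a run the grip may slacken for a moment while it holds something.
It also fails if it takes over 210 s, if anything falls off the work surface, if the arm or the gripper's body presses on something with over 40 N, if the wrist force passes 120 N, or if a joint passes its speed limit or range.

## Working session

There is one attempt and no reset: what is moved stays moved. The work goes in short steps, Python scripts to look and compute and a tool call to move; the robot and the scene stay as the last step left them, time stands still between calls to the robot, and variables do not carry over. Pictures are saved under pics/ and viewed, and the job is handed in when it is done.

Besides the shell and the picture viewer there is one more tool, called after "Call:" as name(argument=value, ...) on one line, values as JSON. play_rows: Moves the arm, as the interface text tells. Its arguments: {"type":"object","properties":{"plan":{"type":"array"}},"required":["plan"]}

```bash
ls; mkdir -p pics; cat > h.py <<'E'
import numpy as np, cv2
from scipy.spatial.transform import Rotation as R
from plant import get_state, cams, close_job
def snap(n,f):
    im=cams.snapshot(n); cv2.imwrite('pics/'+f,im[:,:,::-1]); return im
def w(n,p,ci=None):
    ci=ci or cams.camera_info(n); Rm=R.from_rotvec(np.ravel(ci['rvec'])).as_matrix(); return Rm.T@(np.array(p)-np.ravel(ci['tvec']))
def px(n,P,ci=None):
    ci=ci or cams.camera_info(n); q=R.from_rotvec(np.ravel(ci['rvec'])).as_matrix()@np.array(P)+np.ravel(ci['tvec'])
    return np.array([ci['fx']*q[0]/q[2]+ci['cx'],ci['fy']*q[1]/q[2]+ci['cy']])
def ray(n,u,v,z,ci=None):
    ci=ci or cams.camera_info(n); Rm=R.from_rotvec(np.ravel(ci['rvec'])).as_matrix(); o=-Rm.T@np.ravel(ci['tvec'])
    d=Rm.T@np.array([(u-ci['cx'])/ci['fx'],(v-ci['cy'])/ci['fy'],1]); return o+d*(z-o[2])/d[2]
def st():
    s=get_state(); Rm=R.from_quat(s['tcp_rot']).as_matrix(); g=np.array(s['tool_pos'])+.163*Rm[:,2]
    print('t',round(s['clock'],2),'tcp',np.round(s['tool_pos'],4),'grasp',np.round(g,4),'x',np.round(Rm[:,0],3),'z',np.round(Rm[:,2],3),'F',np.round(s['force'],1),'T',np.round(s['ft_torque'],2),'open',round(s['opening'],3),'q',np.round(s['joint_pos'],2)); return s,Rm,g
E
python3 - <<'E'
from h import *
st()
for n in ['side','top']:
    snap(n,n+'0.png')
    for q in ['dock','sockets','keeper_mid','wheel_grip','drive_a','tray','mug','enclosure','dispenser']:
        for r in cams.landmark_of(n,q): print(n,q,round(r['confidence'],2),np.round(w(n,r['point']),3))
E
```

```text
pics
t 0.0 tcp [ 0.262  -0.5672  0.4038] grasp [ 0.2619 -0.567   0.2408] x [ 0.419 -0.908 -0.002] z [-0.001  0.001 -1.   ] F [-0.1 -0.3 -0.4] T [ 0.   -0.02  0.01] open 1.002 q [ 1.07  0.41 -0.01  1.6   0.01  1.13 -0.08]
side dock 0.93 [ 0.542 -0.179  0.002]
side sockets 0.58 [ 0.6   -0.213  0.048]
side keeper_mid 0.61 [ 0.583 -0.218  0.061]
side wheel_grip 0.68 [ 0.617 -0.063  0.155]
side wheel_grip 0.5 [ 0.791  0.136 -0.003]
side drive_a 0.95 [ 0.548 -0.445  0.005]
side drive_a 0.77 [ 0.535 -0.287  0.012]
side drive_a 0.75 [ 0.54  -0.212  0.015]
side drive_a 0.65 [ 0.767 -0.331 -0.004]
side drive_a 0.6 [ 0.551 -0.138  0.02 ]
side tray 0.68 [ 0.579  0.188 -0.   ]
side tray 0.4 [ 0.548 -0.136  0.018]
side mug 0.86 [ 0.791 -0.048 -0.001]
side enclosure 0.57 [0.79  0.133 0.   ]
side dispenser 0.81 [ 0.786 -0.187 -0.   ]
top dock 0.77 [ 0.545 -0.18   0.001]
top sockets 0.72 [ 0.609 -0.218  0.05 ]
top keeper_mid 0.88 [ 0.582 -0.217  0.066]
top keeper_mid 0.29 [ 0.545 -0.177  0.001]
top wheel_grip 0.94 [ 0.62  -0.069  0.154]
top wheel_grip 0.34 [ 0.549 -0.214  0.017]
top drive_a 0.89 [ 0.552 -0.139  0.014]
top drive_a 0.83 [ 0.551 -0.444 -0.001]
top drive_a 0.82 [ 0.762 -0.331 -0.001]
top drive_a 0.72 [ 0.54  -0.287  0.016]
top drive_a 0.67 [ 0.547 -0.215  0.014]
top tray 0.76 [0.582 0.183 0.002]
top mug 0.68 [ 0.792 -0.047  0.001]
top enclosure 0.56 [ 0.794  0.136 -0.003]
top dispenser 0.96 [ 0.79  -0.187 -0.002]
```

View pics/top0.png

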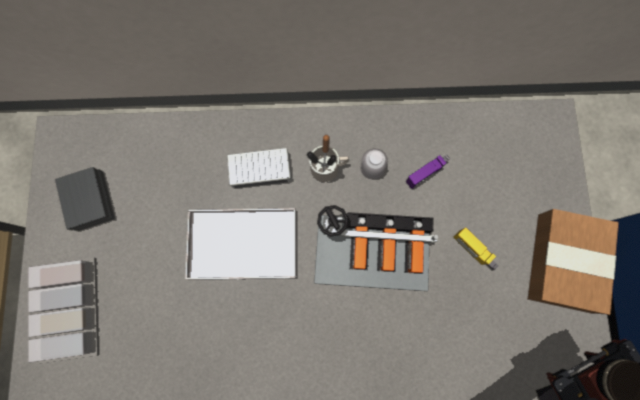

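View pics/side0.png

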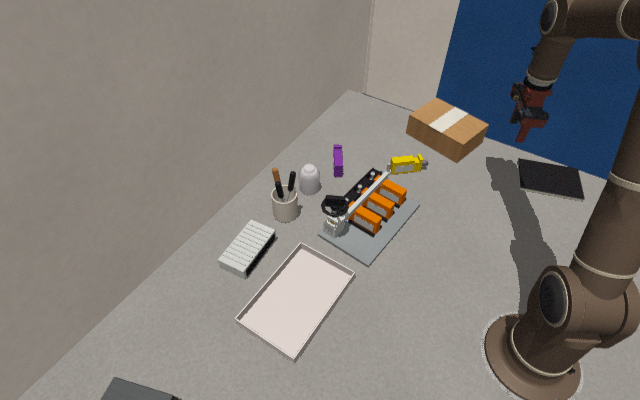

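The top picture shows the dock with three orange drives around (388,250), the handwheel at (333,220) and the tray at (243,243). The purple and yellow look-alikes are at (427,172) and (476,248). I'll move over the dock for a wrist look.

```bash
cat >> h.py <<'E'
def plan(gpos, xdir, rows=10, show=True):
    """rows from present pose to grasp point gpos (m), tool pointing down, jaw x along xdir (world angle rad)"""
    s=get_state(); R0=R.from_quat(s['tcp_rot']); p0=np.array(s['tool_pos'])+.163*R0.as_matrix()[:,2]
    c,sn=np.cos(xdir),np.sin(xdir)
    R1=R.from_matrix(np.array([[c,sn,0],[sn,-c,0],[0,0,-1]]).T)
    rv=(R0.inv()*R1).as_rotvec()
    Rs=[R0*R.from_rotvec(rv*k/rows) for k in range(rows+1)]
    ps=[p0+(np.array(gpos)-p0)*k/rows for k in range(rows+1)]
    print('turn total',np.round(rv,3))
    for k in range(rows):
        t0=ps[k]-.163*Rs[k].as_matrix()[:,2]; t1=ps[k+1]-.163*Rs[k+1].as_matrix()[:,2]
        d=Rs[k].inv().apply(t1-t0)*1e3; print(k,np.round(d,1),np.round(rv/rows,3))
E
python3 - <<'E'
from h import *
st(); ci=cams.camera_info('wrist'); print(ci, w('wrist',[0,0,0]))
plan([.53,-.19,.36],np.radians(-65),10)
plan([.53,-.19,.36],np.radians(-4.6),10)
E
```

```text
t 1.0 tcp [ 0.2621 -0.5674  0.4046] grasp [ 0.2621 -0.5674  0.2416] x [ 0.419 -0.908  0.   ] z [ 0. -0. -1.] F [-0.8  0.  -0.2] T [-0.   -0.02  0.06] open 0.999 q [ 1.07  0.41 -0.01  1.6   0.01  1.13 -0.08]
{'fx': 288.8784042897188, 'fy': 288.8784042897188, 'cx': 318.8063764633709, 'cy': 197.45407765845908, 'rvec': array([-2.42171228,  1.5485732 ,  0.23853049]), 'tvec': array([-0.62516776, -0.0353252 ,  0.3928238 ])} [ 0.33900768 -0.53202927  0.3852425 ]
turn total [ 0.    -0.    -0.004]
0 [-23.  -40.1 -11.8] [ 0. -0. -0.]
1 [-23.  -40.2 -11.8] [ 0. -0. -0.]
2 [-23.  -40.2 -11.8] [ 0. -0. -0.]
3 [-23.  -40.2 -11.8] [ 0. -0. -0.]
4 [-23.  -40.2 -11.8] [ 0. -0. -0.]
5 [-23.  -40.2 -11.8] [ 0. -0. -0.]
6 [-22.9 -40.2 -11.8] [ 0. -0. -0.]
7 [-22.9 -40.2 -11.8] [ 0. -0. -0.]
8 [-22.9 -40.2 -11.8] [ 0. -0. -0.]
9 [-22.9 -40.2 -11.8] [ 0. -0. -0.]
turn total [ 0.    -0.    -1.058]
0 [-23.  -40.1 -11.8] [ 0.    -0.    -0.106]
1 [-18.7 -42.4 -11.8] [ 0.    -0.    -0.106]
2 [-14.1 -44.1 -11.8] [ 0.    -0.    -0.106]
3 [ -9.3 -45.3 -11.8] [ 0.    -0.    -0.106]
4 [ -4.5 -46.1 -11.8] [ 0.    -0.    -0.106]
5 [  0.4 -46.3 -11.8] [ 0.    -0.    -0.106]
6 [  5.3 -46.  -11.8] [ 0.    -0.    -0.106]
7 [ 10.1 -45.2 -11.8] [ 0.    -0.    -0.106]
8 [ 14.8 -43.9 -11.8] [ 0.    -0.    -0.106]
9 [ 19.3 -42.  -11.8] [ 0.    -0.    -0.106]
```

Call:
play_rows(plan=[{"dx": -23, "dy": -40, "dz": -20}, {"dx": -23, "dy": -40, "dz": -20}, {"dx": -23, "dy": -40, "dz": -20}, {"dx": -23, "dy": -40, "dz": -20}, {"dx": -23, "dy": -40, "dz": -20}, {"dx": -23, "dy": -40, "dz": -16}, {"dx": -23, "dy": -40, "dz": 0, "az": -0.05}, {"dx": -23, "dy": -40, "dz": 0}, {"dx": -23, "dy": -40, "dz": 0}, {"dx": -23, "dy": -40, "dz": 0}])

```text
invalid input at $.plan[0]: expected keys dx, dy, dz, ax, ay, az, fingers
```

```bash
python3 - <<'E'
from h import *
st(); ci=cams.camera_info('wrist'); snap('wrist','w1.png'); print(w('wrist',[0,0,0]))
for q in ['dock','sockets','keeper_mid','wheel_grip','drive_a']:
    for r in cams.landmark_of('wrist',q): print(q,round(r['confidence'],2),np.round(w('wrist',r['point'],ci),3))
E
```

```text
t 1.0 tcp [ 0.2621 -0.5674  0.4046] grasp [ 0.2621 -0.5674  0.2416] x [ 0.419 -0.908  0.   ] z [ 0. -0. -1.] F [-0.8  0.  -0.2] T [-0.   -0.02  0.06] open 0.999 q [ 1.07  0.41 -0.01  1.6   0.01  1.13 -0.08]
[ 0.33900794 -0.5320295   0.38523984]
```

View pics/w1.png

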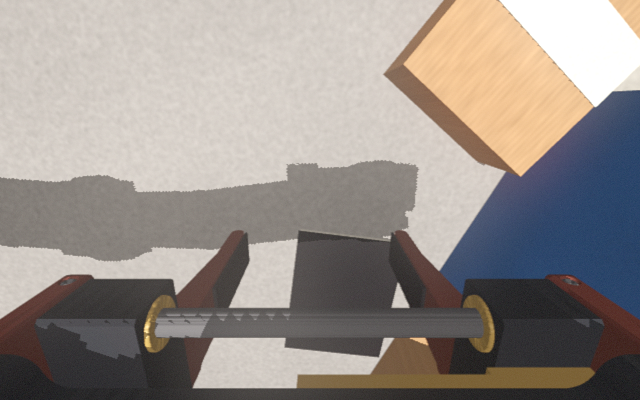

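Call:
play_rows(plan=[{"dx": -23, "dy": -40, "dz": -20, "ax": 0, "ay": 0, "az": 0, "fingers": 0}, {"dx": -23, "dy": -40, "dz": -20, "ax": 0, "ay": 0, "az": 0, "fingers": 0}, {"dx": -23, "dy": -40, "dz": -20, "ax": 0, "ay": 0, "az": 0, "fingers": 0}, {"dx": -23, "dy": -40, "dz": -20, "ax": 0, "ay": 0, "az": 0, "fingers": 0}, {"dx": -23, "dy": -40, "dz": -20, "ax": 0, "ay": 0, "az": 0, "fingers": 0}, {"dx": -23, "dy": -40, "dz": -20, "ax": 0, "ay": 0, "az": 0, "fingers": 0}, {"dx": -23, "dy": -40, "dz": 0, "ax": 0, "ay": 0, "az": 0, "fingers": 0}, {"dx": -23, "dy": -40, "dz": 0, "ax": 0, "ay": 0, "az": 0, "fingers": 0}, {"dx": 0, "dy": 0, "dz": 0, "ax": 0, "ay": 0, "az": 0, "fingers": 0}, {"dx": 0, "dy": 0, "dz": 0, "ax": 0, "ay": 0, "az": 0, "fingers": 0}])

```text
clock: 2.55
tool_pos: [0.4813, -0.2573, 0.5289]
tcp_rot: [0.842, -0.54, 0.001, -0.0]
force: [-0.5, -0.4, 0.1]
opening: 0.995
```

```bash
python3 - <<'E'
from h import *
st(); ci=cams.camera_info('wrist'); snap('wrist','w2.png'); print(w('wrist',[0,0,0]))
for q in ['dock','sockets','keeper_mid','wheel_grip','drive_a']:
    for r in cams.landmark_of('wrist',q): print(q,round(r['confidence'],2),np.round(w('wrist',r['point'],ci),3))
E
```

```text
t 2.55 tcp [ 0.4813 -0.2573  0.5289] grasp [ 0.4816 -0.2574  0.3659] x [ 0.418 -0.909  0.002] z [ 0.002 -0.001 -1.   ] F [-0.5 -0.4  0.1] T [0.04 0.02 0.  ] open 0.995 q [ 0.58  0.2  -0.21  1.59  0.04  1.35 -0.78]
[ 0.55835194 -0.22193395  0.50967617]
dock 0.57 [ 0.55  -0.177 -0.002]
sockets 0.8 [ 0.602 -0.217  0.048]
keeper_mid 0.96 [ 0.581 -0.207  0.062]
drive_a 0.96 [ 0.765 -0.331  0.003]
drive_a 0.87 [ 0.554 -0.447  0.   ]
drive_a 0.84 [ 0.552 -0.212  0.011]
drive_a 0.65 [ 0.54  -0.286  0.018]
drive_a 0.6 [ 0.555 -0.142  0.02 ]
```

View pics/w2.png

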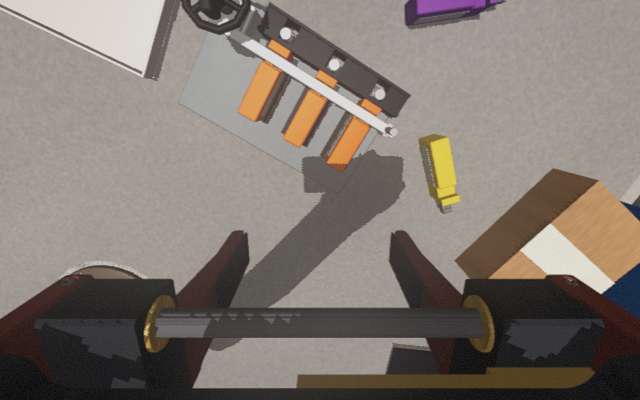

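```bash
python3 - <<'E'
from h import *
ci=cams.camera_info('wrist')
a=ray('wrist',181,102,.014,ci);b=ray('wrist',341,192,.014,ci);print(a,b,np.linalg.norm(a-b))
d=a-b;print('yaw',np.degrees(np.arctan2(-d[0],d[1])))
for y in(-4.6,-5.2,-4):
  t=np.radians(y);Rz=np.array([[np.cos(t),-np.sin(t)],[np.sin(t),np.cos(t)]])
  print(y,'origin from corners',a[:2]-Rz@[-.095,.155],b[:2]-Rz@[-.095,-.155],'wheel->',np.array([.62,-.067])-Rz@[.062,.118])
im=cv2.imread('pics/w2.png')[0:200,170:420];cv2.imwrite('pics/w2c.png',cv2.resize(im,None,fx=3,fy=3,interpolation=cv2.INTER_CUBIC))
E
```

```text
[ 0.47189292 -0.0160987   0.014     ] [ 0.44294253 -0.3197908   0.014     ] 0.30506887145419215
yaw -5.44544239948374
-4.6 origin from corners [ 0.55415608 -0.17821832] [ 0.55006735 -0.17290897] wheel-> [ 0.54873624 -0.17964757]
-5.2 origin from corners [ 0.55245388 -0.17907087] [ 0.55159959 -0.17403881] wheel-> [ 0.54756052 -0.17889514]
-4 origin from corners [ 0.55584925 -0.17734799] [ 0.54852336 -0.17179523] wheel-> [ 0.54991976 -0.18038766]
```

View pics/w2c.png

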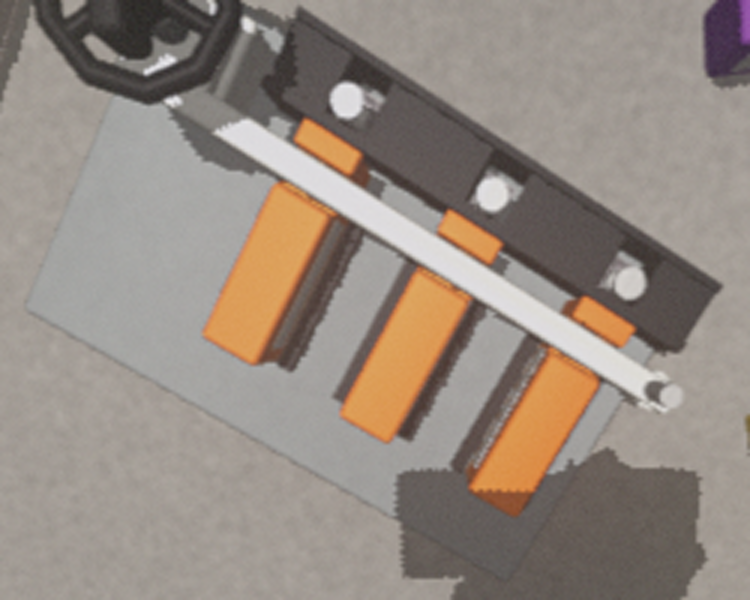

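```bash
python3 - <<'E'
from h import *
plan([.535,-.066,.34],np.radians(-95),10)
E
```

```text
turn total [-0.002 -0.001  0.517]
0 [-15.2 -12.9   2.6] [-0.    -0.     0.052]
1 [-15.8 -12.1   2.6] [-0.    -0.     0.052]
2 [-16.4 -11.2   2.6] [-0.    -0.     0.052]
3 [-17.  -10.4   2.6] [-0.    -0.     0.052]
4 [-17.5  -9.5   2.6] [-0.    -0.     0.052]
5 [-18.   -8.6   2.6] [-0.    -0.     0.052]
6 [-18.4  -7.6   2.6] [-0.    -0.     0.052]
7 [-18.8  -6.7   2.6] [-0.    -0.     0.052]
8 [-19.1  -5.7   2.6] [-0.    -0.     0.052]
9 [-19.3  -4.7   2.6] [-0.    -0.     0.052]
```

Call:
play_rows(plan=[{"dx": -19, "dy": -16, "dz": 3, "ax": 0, "ay": 0, "az": 0.065, "fingers": 0}, {"dx": -20, "dy": -15, "dz": 3, "ax": 0, "ay": 0, "az": 0.065, "fingers": 0}, {"dx": -21, "dy": -13.5, "dz": 3, "ax": 0, "ay": 0, "az": 0.065, "fingers": 0}, {"dx": -22, "dy": -12, "dz": 3, "ax": 0, "ay": 0, "az": 0.065, "fingers": 0}, {"dx": -22.5, "dy": -11, "dz": 3, "ax": 0, "ay": 0, "az": 0.065, "fingers": 0}, {"dx": -23, "dy": -9, "dz": 3, "ax": 0, "ay": 0, "az": 0.065, "fingers": 0}, {"dx": -23.5, "dy": -8, "dz": 3, "ax": 0, "ay": 0, "az": 0.065, "fingers": 0}, {"dx": -24, "dy": -6, "dz": 3, "ax": 0, "ay": 0, "az": 0.065, "fingers": 0}, {"dx": 0, "dy": 0, "dz": 0, "ax": 0, "ay": 0, "az": 0, "fingers": 0}, {"dx": 0, "dy": 0, "dz": 0, "ax": 0, "ay": 0, "az": 0, "fingers": 0}])

```text
clock: 4.1
tool_pos: [0.5371, -0.0686, 0.5039]
tcp_rot: [-0.664, 0.748, -0.002, -0.0]
force: [1.0, 0.5, 0.3]
opening: 0.998
```

```bash
python3 - <<'E'
from h import *
st(); ci=cams.camera_info('wrist'); snap('wrist','w3.png'); print(w('wrist',[0,0,0]))
for q in ['dock','sockets','keeper_mid','wheel_grip','tray']:
    for r in cams.landmark_of('wrist',q): print(q,round(r['confidence'],2),np.round(w('wrist',r['point'],ci),3))
E
```

```text
t 4.1 tcp [ 0.5371 -0.0686  0.5039] grasp [ 0.5374 -0.069   0.3409] x [-0.119 -0.993  0.002] z [ 0.002 -0.002 -1.   ] F [1.  0.5 0.3] T [0.06 0.05 0.03] open 0.998 q [ 0.27  0.21 -0.28  1.64  0.06  1.29 -1.71]
[ 0.62107416 -0.07814422  0.48464095]
dock 0.63 [ 0.546 -0.176 -0.001]
sockets 0.73 [ 0.604 -0.216  0.047]
sockets 0.65 [ 0.582  0.189 -0.   ]
keeper_mid 0.71 [ 0.581 -0.213  0.063]
```

View pics/w3.png

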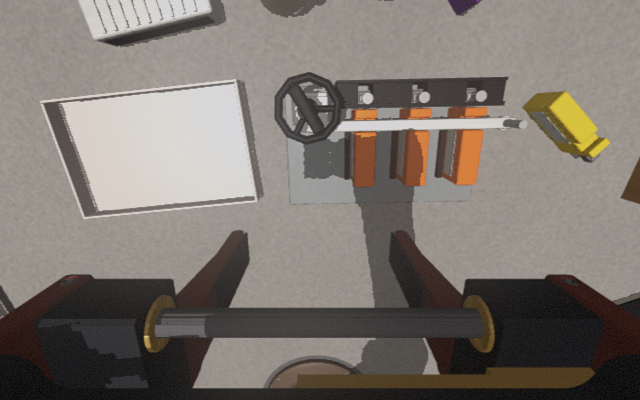

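```bash
python3 - <<'E'
from h import *
im=cv2.imread('pics/w3.png')[60:220,260:520];cv2.imwrite('pics/w3c.png',cv2.resize(im,None,fx=3,fy=3,interpolation=cv2.INTER_CUBIC))
im=cv2.imread('pics/w3.png')[65:150,265:355];cv2.imwrite('pics/w3d.png',cv2.resize(im,None,fx=6,fy=6,interpolation=cv2.INTER_CUBIC))
print(px('wrist',[.622,-.066,.154]))
E
```

```text
[307.83912273 107.46855492]
```

View pics/w3d.png

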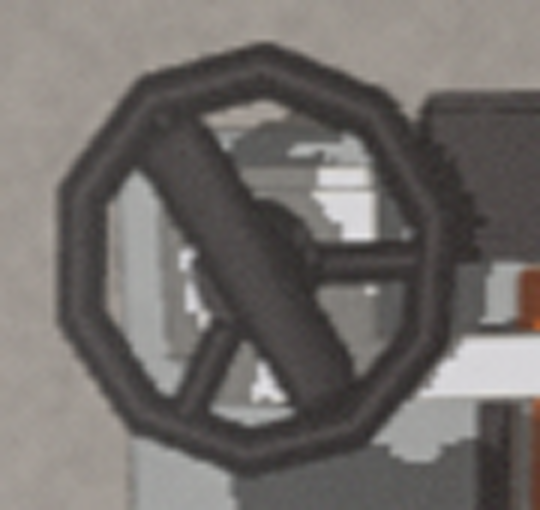

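View pics/w3c.png

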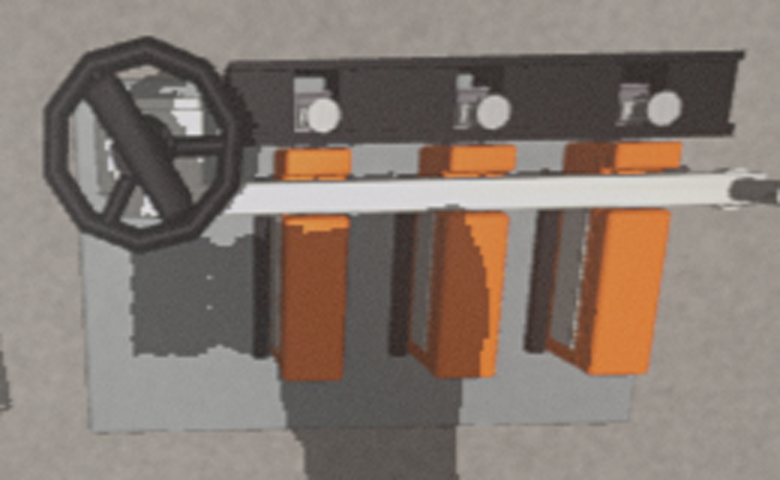

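```bash
python3 - <<'E'
from h import *
a=ray('wrist',293.7,85.8,.165);b=ray('wrist',319.2,131.7,.165);print(a,b,(a+b)/2,np.linalg.norm(a-b),np.degrees(np.arctan2(*(a-b)[1::-1])))
for n in ['top','side']:
  ci=cams.camera_info(n); snap(n,n+'1.png')
  for q in ['wheel_grip','wheel']:
    for r in cams.landmark_of(n,q): print(q,round(r['confidence'],2),np.round(w(n,r['point'],ci),3))
    for r in cams.find_in(n,q): print('find',q,round(r['confidence'],2),np.round(w(n,r['point'],ci),3))
E
```

```text
[ 0.64493436 -0.05465905  0.165     ] [ 0.59567185 -0.07533055  0.165     ] [ 0.6203031 -0.0649948  0.165    ] 0.05342383081923305 22.76386086606047
wheel_grip 0.62 [ 0.789 -0.047  0.003]Traceback (most recent call last):
  File "<stdin>", line 6, in <module>
ValueError: it knows: dispenser, dock, drive, enclosure, keeper_mid, mug, sockets, tray, wheel_grip
```

```bash
python3 - <<'E'
from h import *
plan([.6205,-.0655,.20],np.radians(-67.2),8)
E
```

```text
turn total [-0.002 -0.002 -0.517]
0 [ -1.5 -10.3  17.6] [-0.    -0.    -0.065]
1 [ -0.8 -10.3  17.6] [-0.    -0.    -0.065]
2 [ -0.2 -10.4  17.6] [-0.    -0.    -0.065]
3 [  0.5 -10.4  17.6] [-0.    -0.    -0.065]
4 [  1.2 -10.3  17.6] [-0.    -0.    -0.065]
5 [  1.8 -10.2  17.6] [-0.    -0.    -0.065]
6 [  2.5 -10.1  17.6] [-0.    -0.    -0.065]
7 [ 3.2 -9.9 17.6] [-0.    -0.    -0.065]
```

Call:
play_rows(plan=[{"dx": -1.5, "dy": -10.3, "dz": 17.6, "ax": 0, "ay": 0, "az": -0.065, "fingers": 0}, {"dx": -0.8, "dy": -10.3, "dz": 17.6, "ax": 0, "ay": 0, "az": -0.065, "fingers": 0}, {"dx": -0.2, "dy": -10.3, "dz": 17.6, "ax": 0, "ay": 0, "az": -0.065, "fingers": 0}, {"dx": 0.5, "dy": -10.3, "dz": 17.6, "ax": 0, "ay": 0, "az": -0.065, "fingers": 0}, {"dx": 1.2, "dy": -10.3, "dz": 17.6, "ax": 0, "ay": 0, "az": -0.065, "fingers": 0}, {"dx": 1.8, "dy": -10.2, "dz": 17.6, "ax": 0, "ay": 0, "az": -0.065, "fingers": 0}, {"dx": 2.5, "dy": -10.1, "dz": 17.6, "ax": 0, "ay": 0, "az": -0.065, "fingers": 0}, {"dx": 3.2, "dy": -9.9, "dz": 17.6, "ax": 0, "ay": 0, "az": -0.065, "fingers": 0}, {"dx": 0, "dy": 0, "dz": 0, "ax": 0, "ay": 0, "az": 0, "fingers": 0}, {"dx": 0, "dy": 0, "dz": 0, "ax": 0, "ay": 0, "az": 0, "fingers": 0}])

```text
clock: 5.8
tool_pos: [0.6231, -0.0659, 0.3602]
tcp_rot: [0.838, -0.546, 0.002, -0.0]
force: [0.5, 0.0, 0.3]
opening: 1.001
```

```bash
python3 - <<'E'
from h import *
st(); snap('wrist','w4.png'); ci=cams.camera_info('wrist')
for r in cams.landmark_of('wrist','wheel_grip'): print(round(r['confidence'],2),np.round(w('wrist',r['point'],ci),4))
plan([.6205,-.0655,.160],np.radians(-67.2),4)
E
```

```text
t 5.8 tcp [ 0.6231 -0.0659  0.3602] grasp [ 0.6237 -0.0663  0.1972] x [ 0.404 -0.915  0.003] z [ 0.004 -0.002 -1.   ] F [0.5 0.  0.3] T [ 0.03 -0.01  0.06] open 1.001 q [ 0.28  0.48 -0.35  1.63  0.18  1.07 -1.28]
0.75 [ 0.6162 -0.0599  0.1546]
turn total [-0.003 -0.004  0.018]
0 [-0.4  0.6  9.4] [-0.001 -0.001  0.005]
1 [-0.4  0.6  9.4] [-0.001 -0.001  0.005]
2 [-0.4  0.6  9.4] [-0.001 -0.001  0.005]
3 [-0.3  0.6  9.4] [-0.001 -0.001  0.005]
```

View pics/w4.png

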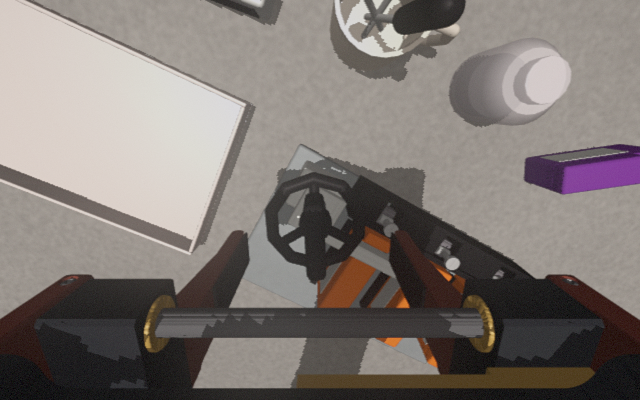

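```bash
python3 - <<'E'
from h import *
im=cv2.imread('pics/w4.png')[150:300,240:400];cv2.imwrite('pics/w4c.png',cv2.resize(im,None,fx=4,fy=4,interpolation=cv2.INTER_CUBIC))
for p in [(.6205,-.0655),(.6162,-.0599),(.6237,-.0663)]: print(px('wrist',[*p,.168]),px('wrist',[*p,.133]))
E
```

```text
[315.35212881 244.63868582] [315.69342627 224.20287352]
[305.0229671  246.93500016] [306.89645491 226.20129947]
[318.41002051 241.05651065] [318.29616507 221.08508423]
```

View pics/w4c.png

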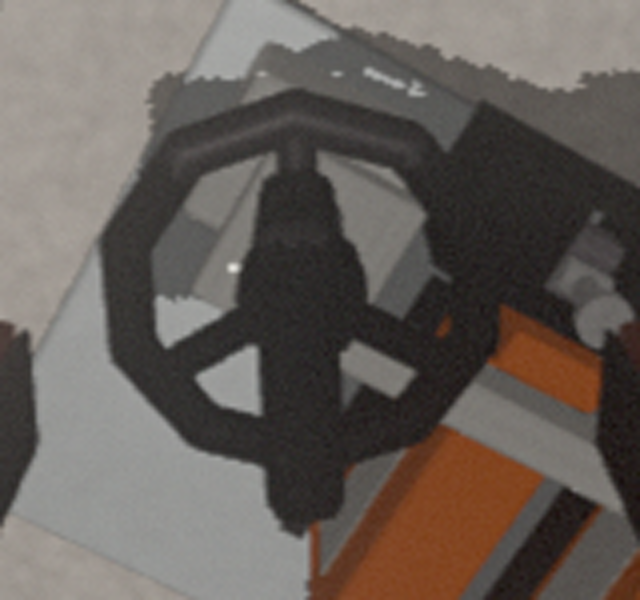

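Call:
play_rows(plan=[{"dx": -0.4, "dy": 0.3, "dz": 9.4, "ax": 0, "ay": 0, "az": 0.004, "fingers": 0}, {"dx": -0.4, "dy": 0.3, "dz": 9.4, "ax": 0, "ay": 0, "az": 0.004, "fingers": 0}, {"dx": -0.4, "dy": 0.3, "dz": 9.4, "ax": 0, "ay": 0, "az": 0.004, "fingers": 0}, {"dx": -0.3, "dy": 0.3, "dz": 9, "ax": 0, "ay": 0, "az": 0.004, "fingers": 0}, {"dx": 0, "dy": 0, "dz": 0, "ax": 0, "ay": 0, "az": 0, "fingers": 140}, {"dx": 0, "dy": 0, "dz": 0, "ax": 0, "ay": 0, "az": 0, "fingers": 240}, {"dx": 0, "dy": 0, "dz": 0, "ax": 0, "ay": 0, "az": 0, "fingers": 255}, {"dx": 0, "dy": 0, "dz": 0, "ax": 0, "ay": 0, "az": 0, "fingers": 255}, {"dx": 0, "dy": 0, "dz": 0, "ax": 0, "ay": 0, "az": 0, "fingers": 255}, {"dx": 0, "dy": 0, "dz": 0, "ax": 0, "ay": 0, "az": 0, "fingers": 255}])

```text
clock: 7.15
tool_pos: [0.6213, -0.0651, 0.3223]
tcp_rot: [0.833, -0.553, 0.004, -0.001]
force: [-0.8, 0.0, 0.8]
opening: 0.355
```

```bash
python3 - <<'E'
from h import *
st(); snap('wrist','w5.png')
E
```

```text
t 7.15 tcp [ 0.6213 -0.0651  0.3223] grasp [ 0.6223 -0.0655  0.1593] x [ 0.387 -0.922  0.005] z [ 0.007 -0.003 -1.   ] F [-0.8  0.   0.8] T [ 0.03  0.03 -0.01] open 0.355 q [ 0.27  0.51 -0.34  1.67  0.2   0.99 -1.31]
```

View pics/w5.png

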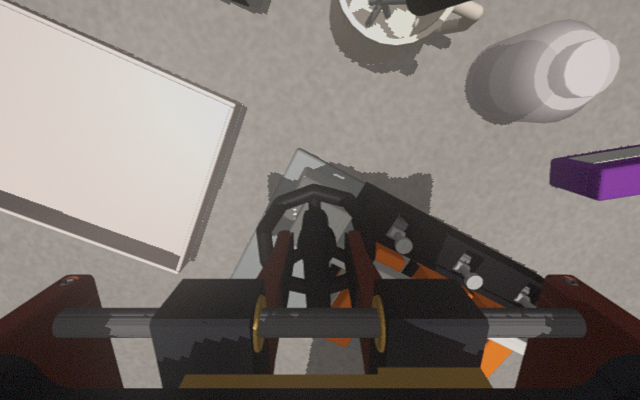

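Call:
play_rows(plan=[{"dx": 0, "dy": 0, "dz": 0, "ax": 0, "ay": 0, "az": 0, "fingers": 255}, {"dx": 0, "dy": 0, "dz": 0, "ax": 0, "ay": 0, "az": 0, "fingers": 255}, {"dx": 0, "dy": 0, "dz": 0, "ax": 0, "ay": 0, "az": 0, "fingers": 255}, {"dx": 0, "dy": 0, "dz": 0, "ax": 0, "ay": 0, "az": 0, "fingers": 255}, {"dx": 0, "dy": 0, "dz": -0.5, "ax": 0, "ay": 0, "az": -0.12, "fingers": 255}, {"dx": 0, "dy": 0, "dz": -0.5, "ax": 0, "ay": 0, "az": -0.12, "fingers": 255}, {"dx": 0, "dy": 0, "dz": -0.5, "ax": 0, "ay": 0, "az": -0.12, "fingers": 255}, {"dx": 0, "dy": 0, "dz": -0.5, "ax": 0, "ay": 0, "az": -0.12, "fingers": 255}, {"dx": 0, "dy": 0, "dz": -0.5, "ax": 0, "ay": 0, "az": -0.12, "fingers": 255}, {"dx": 0, "dy": 0, "dz": 0, "ax": 0, "ay": 0, "az": 0, "fingers": 255}])

```text
clock: 8.45
tool_pos: [0.62, -0.0631, 0.3246]
tcp_rot: [0.961, -0.275, 0.001, -0.001]
force: [-1.3, 1.7, 0.5]
opening: 0.161
```

```bash
python3 - <<'E'
from h import *
st(); snap('wrist','w6.png')
E
```

```text
t 8.45 tcp [ 0.62   -0.0631  0.3246] grasp [ 0.6204 -0.0629  0.1616] x [ 0.848 -0.529  0.001] z [ 0.002  0.001 -1.   ] F [-1.3  1.7  0.5] T [0.41 0.2  0.15] open 0.161 q [ 0.37  0.53 -0.48  1.66  0.28  1.01 -0.77]
```

View pics/w6.png

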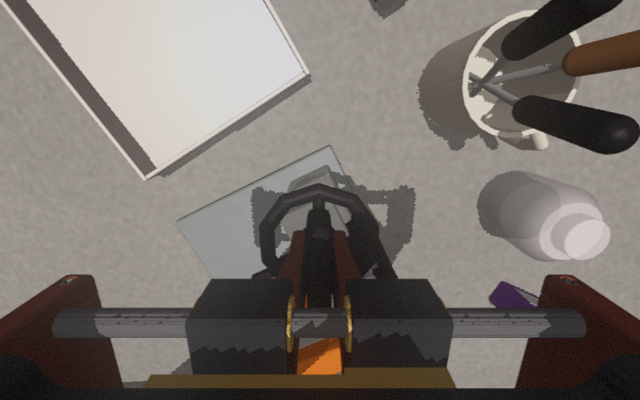

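Call:
play_rows(plan=[{"dx": 0, "dy": 0, "dz": -0.7, "ax": 0, "ay": 0, "az": -0.18, "fingers": 255}, {"dx": 0, "dy": 0, "dz": -0.7, "ax": 0, "ay": 0, "az": -0.18, "fingers": 255}, {"dx": 0, "dy": 0, "dz": -0.7, "ax": 0, "ay": 0, "az": -0.18, "fingers": 255}, {"dx": 0, "dy": 0, "dz": -0.7, "ax": 0, "ay": 0, "az": -0.18, "fingers": 255}, {"dx": 0, "dy": 0, "dz": -0.7, "ax": 0, "ay": 0, "az": -0.18, "fingers": 255}, {"dx": 0, "dy": 0, "dz": -0.7, "ax": 0, "ay": 0, "az": -0.18, "fingers": 255}, {"dx": 0, "dy": 0, "dz": -0.7, "ax": 0, "ay": 0, "az": -0.18, "fingers": 255}, {"dx": 0, "dy": 0, "dz": -0.7, "ax": 0, "ay": 0, "az": -0.18, "fingers": 255}, {"dx": 0, "dy": 0, "dz": 0, "ax": 0, "ay": 0, "az": 0, "fingers": 255}, {"dx": 0, "dy": 0, "dz": 0, "ax": 0, "ay": 0, "az": 0, "fingers": 255}])

```text
clock: 9.75
tool_pos: [0.6174, -0.0636, 0.3304]
tcp_rot: [0.903, 0.43, -0.003, -0.001]
force: [-3.1, 1.0, 2.8]
opening: 0.156
```

```bash
python3 - <<'E'
from h import *
s,Rm,g=st(); print(np.degrees(np.arctan2(Rm[1,0],Rm[0,0])),Rm.T@(np.array([.621,-.0645,0])-g)*1e3)
snap('wrist','w7.png')
E
```

```text
t 9.75 tcp [ 0.6174 -0.0636  0.3304] grasp [ 0.6164 -0.0635  0.1674] x [ 0.631  0.776 -0.004] z [-0.006  0.    -1.   ] F [-3.1  1.   2.8] T [0.54 0.18 0.16] open 0.156 q [ 0.58  0.61 -0.82  1.65  0.49  1.11  0.52]
50.8878818558772 [  2.74699101   5.0112195  167.34621638]
```

View pics/w7.png

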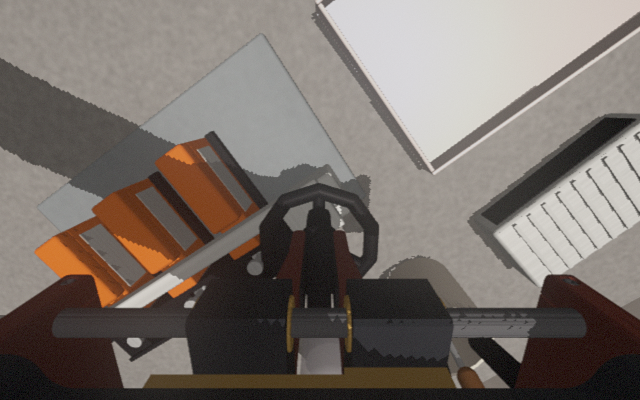

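Call:
play_rows(plan=[{"dx": 0.4, "dy": 0.8, "dz": -0.7, "ax": 0, "ay": 0, "az": -0.18, "fingers": 255}, {"dx": 0.4, "dy": 0.8, "dz": -0.7, "ax": 0, "ay": 0, "az": -0.18, "fingers": 255}, {"dx": 0.4, "dy": 0.8, "dz": -0.7, "ax": 0, "ay": 0, "az": -0.18, "fingers": 255}, {"dx": 0.3, "dy": 0.8, "dz": -0.7, "ax": 0, "ay": 0, "az": -0.18, "fingers": 255}, {"dx": 0.3, "dy": 0.8, "dz": -0.7, "ax": 0, "ay": 0, "az": -0.18, "fingers": 255}, {"dx": 0.3, "dy": 0.8, "dz": -0.7, "ax": 0, "ay": 0, "az": -0.18, "fingers": 255}, {"dx": 0.3, "dy": 0.8, "dz": -0.7, "ax": 0, "ay": 0, "az": -0.18, "fingers": 255}, {"dx": 0, "dy": 0, "dz": 0, "ax": 0, "ay": 0, "az": 0, "fingers": 255}, {"dx": 0, "dy": 0, "dz": 0, "ax": 0, "ay": 0, "az": 0, "fingers": 80}, {"dx": 0, "dy": 0, "dz": 0, "ax": 0, "ay": 0, "az": 0, "fingers": 0}])

```text
clock: 11.05
tool_pos: [0.6202, -0.0661, 0.3349]
tcp_rot: [0.475, 0.88, -0.01, -0.005]
force: [0.6, 0.1, -0.0]
opening: 0.345
```

```bash
python3 - <<'E'
from h import *
s,Rm,g=st(); print(np.degrees(np.arctan2(Rm[1,0],Rm[0,0])),Rm.T@(np.array([.621,-.0645,0])-g)*1e3)
snap('wrist','w8.png')
E
```

```text
t 11.05 tcp [ 0.6202 -0.0661  0.3349] grasp [ 0.6171 -0.0682  0.1719] x [-0.549  0.836  0.   ] z [-0.019 -0.013 -1.   ] F [ 0.6  0.1 -0. ] T [ 0.15 -0.12  0.01] open 0.345 q [ 0.72  0.74 -1.09  1.62  0.69  1.24  1.64]
123.29247183089777 [  0.89306568   9.22606776 171.76328212]
```

View pics/w8.png

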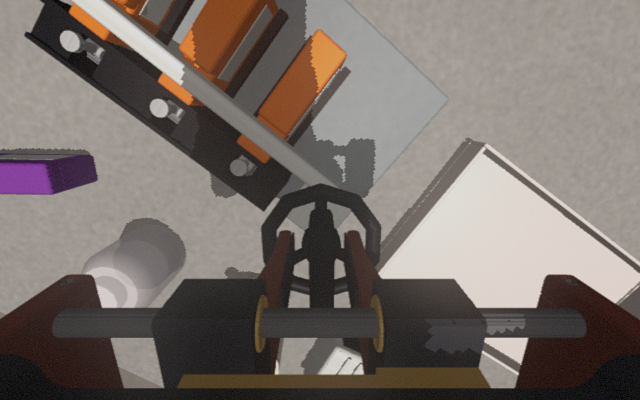

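Call:
play_rows(plan=[{"dx": 0.3, "dy": 1, "dz": 0, "ax": 0, "ay": 0, "az": 0, "fingers": 0}, {"dx": 0.3, "dy": 1, "dz": 0, "ax": 0, "ay": 0, "az": 0, "fingers": 0}, {"dx": 0.3, "dy": 1, "dz": 0, "ax": 0, "ay": 0, "az": 0, "fingers": 0}, {"dx": 0, "dy": 2, "dz": 0, "ax": 0.005, "ay": 0.005, "az": 0, "fingers": 0}, {"dx": 0, "dy": 2, "dz": 0, "ax": 0, "ay": 0, "az": 0.18, "fingers": 0}, {"dx": 0, "dy": 0, "dz": 0, "ax": 0, "ay": 0, "az": 0.185, "fingers": 0}, {"dx": 0, "dy": 0, "dz": 0, "ax": 0, "ay": 0, "az": 0.185, "fingers": 0}, {"dx": 0, "dy": 0, "dz": 0, "ax": 0, "ay": 0, "az": 0.185, "fingers": 0}, {"dx": 0, "dy": 0, "dz": 0, "ax": 0, "ay": 0, "az": 0.185, "fingers": 0}, {"dx": 0, "dy": 0, "dz": 0, "ax": 0, "ay": 0, "az": 0.185, "fingers": 0}])

```text
clock: 12.35
tool_pos: [0.6266, -0.0608, 0.3341]
tcp_rot: [0.871, 0.491, -0.015, -0.003]
force: [-0.2, 1.1, 0.1]
opening: 1.0
```

```bash
python3 - <<'E'
from h import *
s,Rm,g=st(); print(np.degrees(np.arctan2(Rm[1,0],Rm[0,0])))
plan([.621,-.065,.173],np.radians(-56.7),12)
E
```

```text
t 12.35 tcp [ 0.6266 -0.0608  0.3341] grasp [ 0.622  -0.0624  0.1712] x [ 0.517  0.856 -0.023] z [-0.028 -0.009 -1.   ] F [-0.2  1.1  0.1] T [ 0.05 -0.2  -0.01] open 1.0 q [ 0.58  0.64 -0.84  1.61  0.51  1.16  0.64]
58.84587662755687
turn total [0.01  0.034 2.016]
0 [-0.7  0.1 -0.1] [0.001 0.003 0.168]
1 [-0.7  0.2 -0.1] [0.001 0.003 0.168]
2 [-0.7  0.2 -0.1] [0.001 0.003 0.168]
3 [-0.7  0.3 -0.1] [0.001 0.003 0.168]
4 [-0.6  0.3 -0.1] [0.001 0.003 0.168]
5 [-0.6  0.3 -0.1] [0.001 0.003 0.168]
6 [-0.6  0.3 -0.1] [0.001 0.003 0.168]
7 [-0.5  0.3 -0.1] [0.001 0.003 0.168]
8 [-0.5  0.3 -0.1] [0.001 0.003 0.168]
9 [-0.4  0.3 -0.1] [0.001 0.003 0.168]
10 [-0.4  0.3 -0.1] [0.001 0.003 0.168]
11 [-0.4  0.3 -0.1] [0.001 0.003 0.168]
```

Call:
play_rows(plan=[{"dx": -0.7, "dy": 0.2, "dz": -0.1, "ax": 0.001, "ay": 0.003, "az": 0.185, "fingers": 0}, {"dx": -0.7, "dy": 0.2, "dz": -0.1, "ax": 0.001, "ay": 0.003, "az": 0.185, "fingers": 0}, {"dx": -0.7, "dy": 0.2, "dz": -0.1, "ax": 0.001, "ay": 0.003, "az": 0.185, "fingers": 0}, {"dx": -0.6, "dy": 0.2, "dz": -0.1, "ax": 0.001, "ay": 0.003, "az": 0.185, "fingers": 0}, {"dx": -0.6, "dy": 0.2, "dz": -0.1, "ax": 0.001, "ay": 0.003, "az": 0.185, "fingers": 0}, {"dx": -0.6, "dy": 0.2, "dz": -0.1, "ax": 0.001, "ay": 0.003, "az": 0.185, "fingers": 0}, {"dx": -0.5, "dy": 0.2, "dz": -0.1, "ax": 0.001, "ay": 0.003, "az": 0.185, "fingers": 0}, {"dx": -0.5, "dy": 0.2, "dz": -0.1, "ax": 0.001, "ay": 0.003, "az": 0.185, "fingers": 0}, {"dx": -0.5, "dy": 0.2, "dz": -0.1, "ax": 0.001, "ay": 0.003, "az": 0.185, "fingers": 0}, {"dx": -0.5, "dy": 0.2, "dz": -0.1, "ax": 0.001, "ay": 0.003, "az": 0.185, "fingers": 0}])

```text
clock: 13.6
tool_pos: [0.6226, -0.0612, 0.3354]
tcp_rot: [0.911, -0.411, -0.003, -0.001]
force: [-0.6, -0.9, 0.2]
opening: 1.004
```

```bash
python3 - <<'E'
from h import *
s,Rm,g=st(); print(np.degrees(np.arctan2(Rm[1,0],Rm[0,0])))
plan([.621,-.065,.173],np.radians(-56.7),2)
snap('wrist','w9.png')
E
```

```text
t 13.6 tcp [ 0.6226 -0.0612  0.3354] grasp [ 0.6218 -0.0605  0.1724] x [ 0.662 -0.75  -0.007] z [-0.005  0.004 -1.   ] F [-0.6 -0.9  0.2] T [-0.04 -0.03 -0.02] open 1.004 q [ 0.32  0.51 -0.42  1.65  0.23  1.04 -1.02]
-48.57279195991417
turn total [0.001 0.007 0.142]
0 [ 0.9  1.9 -0.3] [0.001 0.003 0.071]
1 [ 1.   1.8 -0.3] [0.001 0.003 0.071]
```

View pics/w9.png

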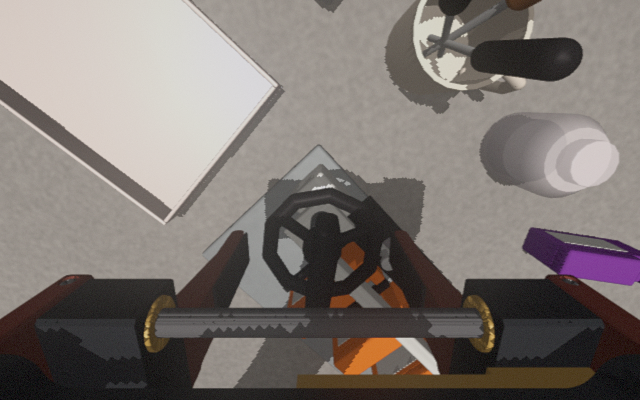

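Call:
play_rows(plan=[{"dx": 0.9, "dy": 1.9, "dz": -0.3, "ax": 0, "ay": 0.003, "az": 0.071, "fingers": 100}, {"dx": 1, "dy": 1.8, "dz": -0.3, "ax": 0, "ay": 0.003, "az": 0.071, "fingers": 150}, {"dx": 0, "dy": 0, "dz": 0, "ax": 0, "ay": 0, "az": 0, "fingers": 255}, {"dx": 0, "dy": 0, "dz": 0, "ax": 0, "ay": 0, "az": 0, "fingers": 255}, {"dx": 0, "dy": 0, "dz": 0, "ax": 0, "ay": 0, "az": 0, "fingers": 255}, {"dx": 0, "dy": 0, "dz": 0, "ax": 0, "ay": 0, "az": 0, "fingers": 255}, {"dx": 0, "dy": 0, "dz": 0, "ax": 0, "ay": 0, "az": 0, "fingers": 255}, {"dx": 0, "dy": 0, "dz": 0, "ax": 0, "ay": 0, "az": 0, "fingers": 255}, {"dx": 0, "dy": 0, "dz": 0, "ax": 0, "ay": 0, "az": 0, "fingers": 255}, {"dx": 0, "dy": 0, "dz": 0, "ax": 0, "ay": 0, "az": 0, "fingers": 255}])

```text
clock: 14.9
tool_pos: [0.6214, -0.0639, 0.336]
tcp_rot: [0.881, -0.473, -0.001, 0.0]
force: [-0.6, -0.9, -0.4]
opening: 0.159
```

Call:
play_rows(plan=[{"dx": 0, "dy": 0, "dz": 0, "ax": 0, "ay": 0, "az": 0, "fingers": 255}, {"dx": 0, "dy": 0.5, "dz": -0.7, "ax": 0, "ay": 0, "az": -0.18, "fingers": 255}, {"dx": 0, "dy": 0.5, "dz": -0.7, "ax": 0, "ay": 0, "az": -0.18, "fingers": 255}, {"dx": 0, "dy": 0.5, "dz": -0.7, "ax": 0, "ay": 0, "az": -0.18, "fingers": 255}, {"dx": 0, "dy": 0.5, "dz": -0.7, "ax": 0, "ay": 0, "az": -0.18, "fingers": 255}, {"dx": 0, "dy": 0.5, "dz": -0.7, "ax": 0, "ay": 0, "az": -0.18, "fingers": 255}, {"dx": 0, "dy": 0.5, "dz": -0.7, "ax": 0, "ay": 0, "az": -0.18, "fingers": 255}, {"dx": 0, "dy": 0.5, "dz": -0.7, "ax": 0, "ay": 0, "az": -0.18, "fingers": 255}, {"dx": 0, "dy": 0.5, "dz": -0.7, "ax": 0, "ay": 0, "az": -0.18, "fingers": 255}, {"dx": 0, "dy": 0, "dz": 0, "ax": 0, "ay": 0, "az": 0, "fingers": 255}])

```text
clock: 16.15
tool_pos: [0.6184, -0.0637, 0.342]
tcp_rot: [0.969, 0.246, -0.003, -0.003]
force: [-0.2, 0.3, 0.5]
opening: 0.155
```

```bash
python3 - <<'E'
from h import *
s,Rm,g=st(); print(np.degrees(np.arctan2(Rm[1,0],Rm[0,0])), Rm.T@(np.array([.621,-.0645,0])-g)*1e3)
snap('wrist','w10.png')
E
```

```text
t 16.15 tcp [ 0.6184 -0.0637  0.342 ] grasp [ 0.6174 -0.0629  0.179 ] x [ 0.879  0.478 -0.003] z [-0.006  0.005 -1.   ] F [-0.2  0.3  0.5] T [-0.16 -0.42  0.18] open 0.155 q [ 0.53  0.57 -0.73  1.63  0.41  1.1   0.19]
28.53231234950048 [  2.99931592   4.35745261 178.93264293]
```

View pics/w10.png

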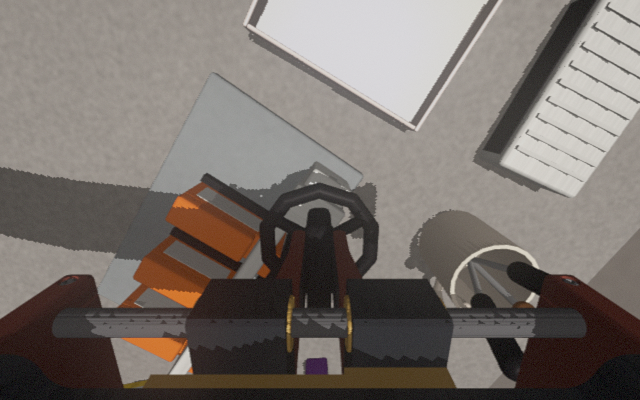

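Call:
play_rows(plan=[{"dx": 0.4, "dy": 0.8, "dz": -0.7, "ax": 0, "ay": 0, "az": -0.18, "fingers": 255}, {"dx": 0.4, "dy": 0.8, "dz": -0.7, "ax": 0, "ay": 0, "az": -0.18, "fingers": 255}, {"dx": 0.4, "dy": 0.8, "dz": -0.7, "ax": 0, "ay": 0, "az": -0.18, "fingers": 255}, {"dx": 0.3, "dy": 0.8, "dz": -0.7, "ax": 0, "ay": 0, "az": -0.18, "fingers": 255}, {"dx": 0.3, "dy": 0.8, "dz": -0.7, "ax": 0, "ay": 0, "az": -0.18, "fingers": 255}, {"dx": 0.3, "dy": 0.8, "dz": -0.7, "ax": 0, "ay": 0, "az": -0.18, "fingers": 255}, {"dx": 0.3, "dy": 0.8, "dz": -0.7, "ax": 0, "ay": 0, "az": -0.18, "fingers": 255}, {"dx": 0, "dy": 0.5, "dz": -0.5, "ax": 0, "ay": 0, "az": -0.1, "fingers": 255}, {"dx": 0, "dy": 0, "dz": 0, "ax": 0, "ay": 0, "az": 0, "fingers": 255}, {"dx": 0, "dy": 0, "dz": 0, "ax": 0, "ay": 0, "az": 0, "fingers": 255}])

```text
clock: 17.45
tool_pos: [0.6228, -0.0661, 0.3457]
tcp_rot: [0.604, 0.797, -0.004, -0.008]
force: [0.6, 0.6, 0.9]
opening: 0.266
```

```bash
python3 - <<'E'
from h import *
s,Rm,g=st(); print(np.degrees(np.arctan2(Rm[1,0],Rm[0,0])), Rm.T@(np.array([.621,-.0645,0])-g)*1e3)
E
```

```text
t 17.45 tcp [ 0.6228 -0.0661  0.3457] grasp [ 0.6199 -0.0657  0.1828] x [-0.271  0.963  0.007] z [-0.017  0.002 -1.   ] F [0.6 0.6 0.9] T [ 0.19 -0.08 -0.54] open 0.266 q [ 0.69  0.7  -1.03  1.6   0.62  1.22  1.38]
105.70431475009708 [ -0.44580972   4.24757051 182.726085  ]
```

```bash
python3 - <<'E'
from h import *
snap('wrist','w11.png')
s,Rm,g=st()
E
```

```text
t 17.5 tcp [ 0.6227 -0.0661  0.3458] grasp [ 0.6199 -0.0657  0.1828] x [-0.271  0.962  0.007] z [-0.017  0.002 -1.   ] F [ 1.3  0.4 -0.5] T [ 0.17 -0.62 -0.48] open 0.264 q [ 0.69  0.7  -1.03  1.6   0.62  1.22  1.38]
```

View pics/w11.png

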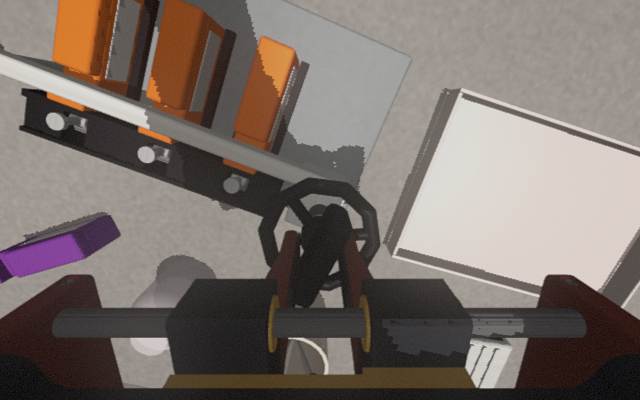

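Call:
play_rows(plan=[{"dx": 0, "dy": 0, "dz": 0, "ax": 0, "ay": 0, "az": 0.1, "fingers": 150}, {"dx": 0, "dy": 0, "dz": 0, "ax": 0, "ay": 0, "az": 0, "fingers": 0}, {"dx": 0, "dy": 0, "dz": 0, "ax": 0, "ay": 0, "az": 0, "fingers": 0}, {"dx": 0, "dy": 0, "dz": 0, "ax": 0, "ay": 0, "az": 0, "fingers": 0}, {"dx": 0, "dy": 0, "dz": -20, "ax": 0, "ay": 0, "az": 0, "fingers": 0}, {"dx": 0, "dy": 0, "dz": -40, "ax": 0, "ay": 0, "az": 0, "fingers": 0}, {"dx": 0, "dy": 0, "dz": -40, "ax": 0, "ay": 0, "az": 0.18, "fingers": 0}, {"dx": 0, "dy": 0, "dz": -40, "ax": 0, "ay": 0, "az": 0.18, "fingers": 0}, {"dx": 0, "dy": 0, "dz": 0, "ax": 0, "ay": 0, "az": 0, "fingers": 0}, {"dx": 0, "dy": 0, "dz": 0, "ax": 0, "ay": 0, "az": 0, "fingers": 0}])

```text
clock: 18.75
tool_pos: [0.6241, -0.0648, 0.4961]
tcp_rot: [0.771, 0.636, -0.006, -0.006]
force: [-0.6, 0.4, -0.0]
opening: 0.997
```

```bash
python3 - <<'E'
from h import *
s,Rm,g=st(); print(np.degrees(np.arctan2(Rm[1,0],Rm[0,0])))
snap('wrist','w12.png'); snap('side','s12.png')
im=cv2.imread('pics/s12.png')[150:280,290:450];cv2.imwrite('pics/s12c.png',cv2.resize(im,None,fx=4.5,fy=4.5,interpolation=cv2.INTER_CUBIC))
for n in ['wrist','side']:
  for q in ['keeper_mid','wheel_grip']:
    for r in cams.landmark_of(n,q): print(n,q,round(r['confidence'],2),np.round(w(n,r['point']),3))
E
```

```text
t 18.75 tcp [ 0.6241 -0.0648  0.4961] grasp [ 0.6214 -0.0645  0.3331] x [ 0.19   0.982 -0.001] z [-0.017  0.002 -1.   ] F [-0.6  0.4 -0. ] T [ 0.06 -0.18  0.05] open 0.997 q [ 0.66  0.54 -0.99  1.41  0.44  1.45  1.06]
79.06004451920273
wrist keeper_mid 0.92 [ 0.583 -0.214  0.084]
wrist wheel_grip 0.69 [ 0.617 -0.064  0.175]
side keeper_mid 0.95 [ 0.578 -0.219  0.085]
side wheel_grip 0.78 [ 0.62  -0.065  0.178]
```

View pics/s12c.png

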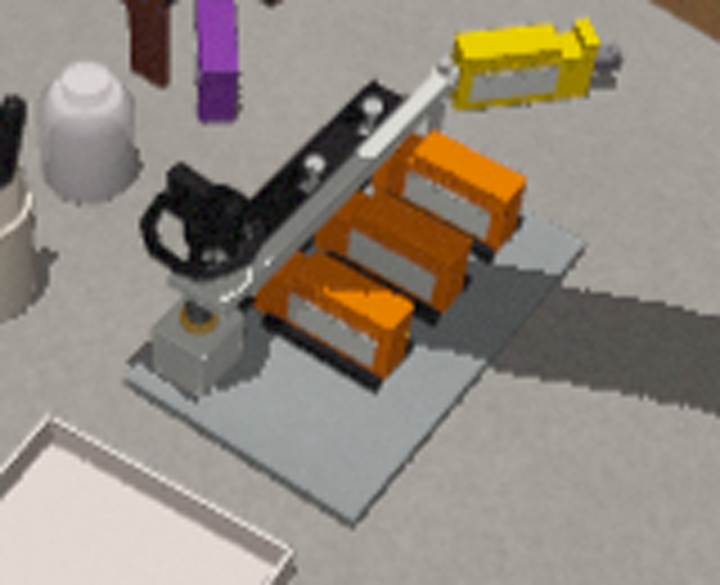

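View pics/w12.png

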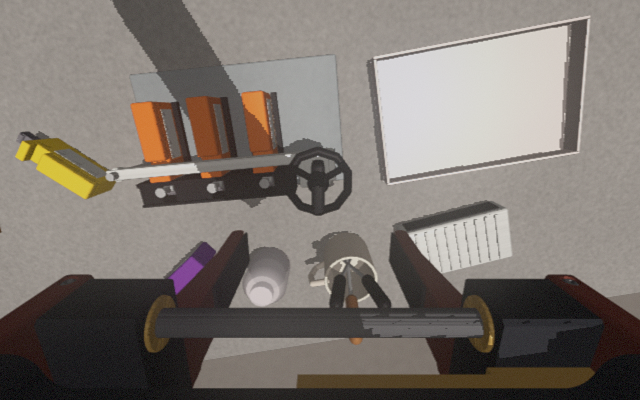

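```bash
python3 - <<'E'
from h import *
im=cv2.imread('pics/w12.png')[140:222,275:360];cv2.imwrite('pics/w12c.png',cv2.resize(im,None,fx=7,fy=7,interpolation=cv2.INTER_CUBIC))
E
```

```text
(no output)
```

View pics/w12c.png

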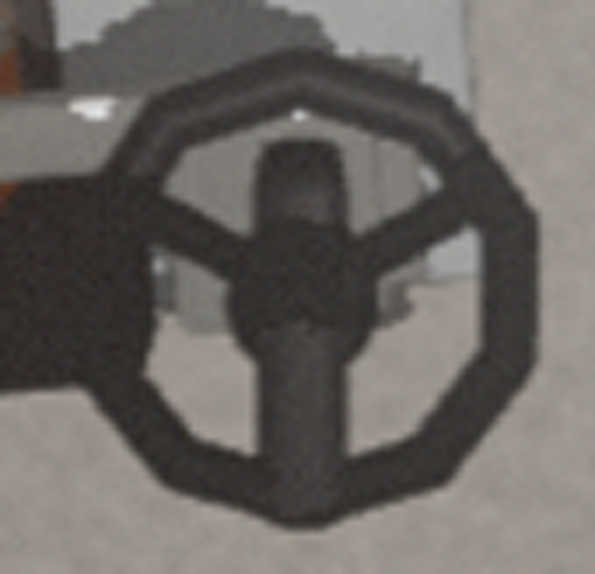

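```bash
python3 - <<'E'
from h import *
plan([.621,-.065,.180],np.radians(79),6)
E
```

```text
turn total [-0.019  0.001 -0.   ]
0 [-0.1 -0.1 25.3] [-0.003  0.    -0.   ]
1 [-0.1 -0.1 25.3] [-0.003  0.    -0.   ]
2 [-0.1 -0.2 25.3] [-0.003  0.    -0.   ]
3 [-0.1 -0.3 25.3] [-0.003  0.    -0.   ]
4 [-0.1 -0.4 25.3] [-0.003  0.    -0.   ]
5 [-0.1 -0.5 25.3] [-0.003  0.    -0.   ]
```

Call:
play_rows(plan=[{"dx": 0, "dy": 0, "dz": 28, "ax": -0.003, "ay": 0, "az": 0, "fingers": 0}, {"dx": 0, "dy": 0, "dz": 28, "ax": -0.003, "ay": 0, "az": 0, "fingers": 0}, {"dx": 0, "dy": -0.3, "dz": 28, "ax": -0.003, "ay": 0, "az": 0, "fingers": 0}, {"dx": 0, "dy": -0.3, "dz": 28, "ax": -0.003, "ay": 0, "az": 0, "fingers": 0}, {"dx": 0, "dy": -0.3, "dz": 26, "ax": -0.003, "ay": 0, "az": 0, "fingers": 0}, {"dx": 0, "dy": -0.3, "dz": 13, "ax": -0.003, "ay": 0, "az": 0, "fingers": 0}, {"dx": 0, "dy": 0, "dz": 0, "ax": 0, "ay": 0, "az": 0, "fingers": 0}, {"dx": 0, "dy": 0, "dz": 0, "ax": 0, "ay": 0, "az": 0, "fingers": 60}, {"dx": 0, "dy": 0, "dz": 0, "ax": 0, "ay": 0, "az": 0, "fingers": 120}, {"dx": 0, "dy": 0, "dz": 0, "ax": 0, "ay": 0, "az": 0, "fingers": 180}])

```text
clock: 20.3
tool_pos: [0.6215, -0.0656, 0.3387]
tcp_rot: [0.771, 0.636, -0.001, -0.001]
force: [-0.4, 0.3, 0.5]
opening: 0.695
```

```bash
python3 - <<'E'
from h import *
st();snap('wrist','w13.png')
E
```

```text
t 20.3 tcp [ 0.6215 -0.0656  0.3387] grasp [ 0.6212 -0.0655  0.1757] x [ 0.19   0.982 -0.   ] z [-0.002  0.    -1.   ] F [-0.4  0.3  0.5] T [ 0.06 -0.19  0.02] open 0.695 q [ 0.64  0.65 -0.93  1.62  0.56  1.15  0.96]
```

View pics/w13.png

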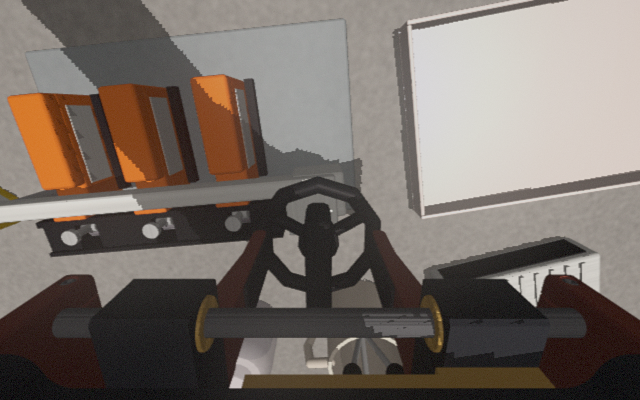

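Call:
play_rows(plan=[{"dx": 0, "dy": 0, "dz": -4, "ax": 0, "ay": 0, "az": 0, "fingers": 180}, {"dx": 0, "dy": 0, "dz": 0, "ax": 0, "ay": 0, "az": 0, "fingers": 255}, {"dx": 0, "dy": 0, "dz": 0, "ax": 0, "ay": 0, "az": 0, "fingers": 255}, {"dx": 0, "dy": 0, "dz": 0, "ax": 0, "ay": 0, "az": 0, "fingers": 255}, {"dx": 0, "dy": 0, "dz": 0, "ax": 0, "ay": 0, "az": 0, "fingers": 255}, {"dx": 0, "dy": 0, "dz": 0, "ax": 0, "ay": 0, "az": 0, "fingers": 255}, {"dx": 0, "dy": 0, "dz": 0, "ax": 0, "ay": 0, "az": 0, "fingers": 255}, {"dx": 0, "dy": 0, "dz": 0, "ax": 0, "ay": 0, "az": 0, "fingers": 255}, {"dx": 0, "dy": 0.5, "dz": -0.6, "ax": 0, "ay": 0, "az": -0.15, "fingers": 255}, {"dx": 0, "dy": 0.5, "dz": -0.6, "ax": 0, "ay": 0, "az": -0.15, "fingers": 255}])

```text
clock: 21.6
tool_pos: [0.623, -0.0664, 0.3435]
tcp_rot: [0.666, 0.746, 0.0, -0.0]
force: [7.3, -0.3, -8.5]
opening: 0.211
```

Call:
play_rows(plan=[{"dx": 0, "dy": 0.5, "dz": -0.5, "ax": 0, "ay": 0, "az": -0.12, "fingers": 255}, {"dx": 0, "dy": 0.5, "dz": -0.3, "ax": 0, "ay": 0, "az": -0.08, "fingers": 255}, {"dx": 0, "dy": 0, "dz": -0.2, "ax": 0, "ay": 0, "az": -0.05, "fingers": 255}, {"dx": 0, "dy": 0, "dz": 0, "ax": 0, "ay": 0, "az": 0, "fingers": 255}, {"dx": 0, "dy": 0, "dz": 0, "ax": 0, "ay": 0, "az": 0, "fingers": 255}, {"dx": 0, "dy": 0, "dz": 0, "ax": 0, "ay": 0, "az": 0, "fingers": 255}, {"dx": 0, "dy": 0, "dz": 0, "ax": 0, "ay": 0, "az": 0, "fingers": 255}, {"dx": 0, "dy": 0, "dz": 0, "ax": 0, "ay": 0, "az": 0, "fingers": 255}, {"dx": 0, "dy": 0, "dz": 0, "ax": 0, "ay": 0, "az": 0, "fingers": 255}, {"dx": 0, "dy": 0, "dz": 0, "ax": 0, "ay": 0, "az": 0, "fingers": 255}])

```text
clock: 22.85
tool_pos: [0.6257, -0.0678, 0.3433]
tcp_rot: [0.572, 0.821, 0.003, -0.001]
force: [0.5, 1.0, -0.1]
opening: 0.283
```

```bash
python3 - <<'E'
from h import *
s,Rm,g=st(); print(np.degrees(np.arctan2(Rm[1,0],Rm[0,0])));snap('wrist','w14.png')
E
```

```text
t 22.85 tcp [ 0.6257 -0.0678  0.3433] grasp [ 0.626  -0.0667  0.1803] x [-0.347  0.938  0.005] z [ 0.002  0.006 -1.   ] F [ 0.5  1.  -0.1] T [ 0.08 -0.24 -1.45] open 0.283 q [ 0.71  0.71 -1.05  1.61  0.64  1.21  1.45]
110.28172496547752
```

View pics/w14.png

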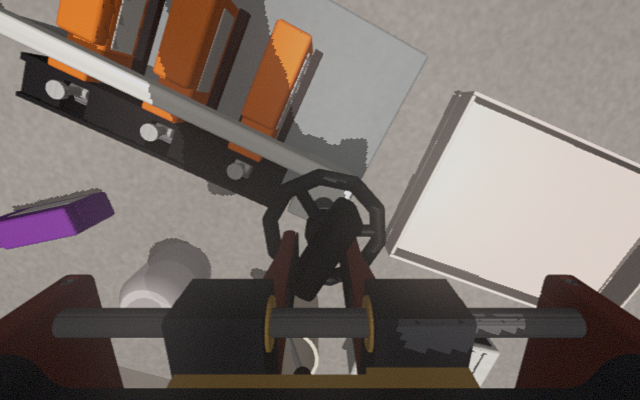

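Call:
play_rows(plan=[{"dx": 0, "dy": 0, "dz": 0, "ax": 0, "ay": 0, "az": 0.15, "fingers": 100}, {"dx": 0, "dy": 0, "dz": 0, "ax": 0, "ay": 0, "az": 0.1, "fingers": 0}, {"dx": 0, "dy": 0, "dz": 0, "ax": 0, "ay": 0, "az": 0, "fingers": 0}, {"dx": 0, "dy": 0, "dz": 0, "ax": 0, "ay": 0, "az": 0, "fingers": 0}, {"dx": 0, "dy": 0, "dz": -20, "ax": 0, "ay": 0, "az": 0, "fingers": 0}, {"dx": 0, "dy": 0, "dz": -40, "ax": 0, "ay": 0, "az": 0, "fingers": 0}, {"dx": 0, "dy": 0, "dz": -40, "ax": 0, "ay": 0, "az": 0.1, "fingers": 0}, {"dx": 0, "dy": -30, "dz": -40, "ax": 0, "ay": 0, "az": 0.1, "fingers": 0}, {"dx": 0, "dy": -30, "dz": 0, "ax": 0, "ay": 0, "az": 0, "fingers": 0}, {"dx": 0, "dy": 0, "dz": 0, "ax": 0, "ay": 0, "az": 0, "fingers": 0}])

```text
clock: 24.15
tool_pos: [0.5637, -0.063, 0.4942]
tcp_rot: [0.736, 0.676, 0.004, -0.0]
force: [0.2, -0.9, -0.3]
opening: 1.002
```

```bash
python3 - <<'E'
from h import *
s,Rm,g=st(); print(np.degrees(np.arctan2(Rm[1,0],Rm[0,0])))
ci=cams.camera_info('wrist');snap('wrist','w15.png')
for q in ['dock','sockets','keeper_mid','wheel_grip','drive_a','tray']:
    for r in cams.landmark_of('wrist',q): print(q,round(r['confidence'],2),np.round(w('wrist',r['point'],ci),3))
E
```

```text
t 24.15 tcp [ 0.5637 -0.063   0.4942] grasp [ 0.5646 -0.0619  0.3313] x [0.085 0.996 0.007] z [ 0.006  0.006 -1.   ] F [ 0.2 -0.9 -0.3] T [ 0.04 -0.16  0.1 ] open 1.002 q [ 0.81  0.44 -1.08  1.57  0.39  1.37  1.17]
85.13404145567591
dock 0.62 [ 0.547 -0.175  0.002]
sockets 0.6 [ 0.604 -0.217  0.048]
sockets 0.37 [ 0.555 -0.139  0.019]
keeper_mid 0.85 [ 0.581 -0.21   0.088]
keeper_mid 0.75 [ 0.605 -0.216  0.047]
wheel_grip 0.76 [ 0.619 -0.061  0.176]
drive_a 0.95 [ 0.54  -0.286  0.02 ]
drive_a 0.86 [ 0.552 -0.444  0.001]
drive_a 0.78 [ 0.554 -0.14   0.02 ]
drive_a 0.74 [ 0.764 -0.333  0.006]
drive_a 0.62 [ 0.547 -0.209  0.013]
tray 0.74 [ 0.583  0.188 -0.004]
```

View pics/w15.png

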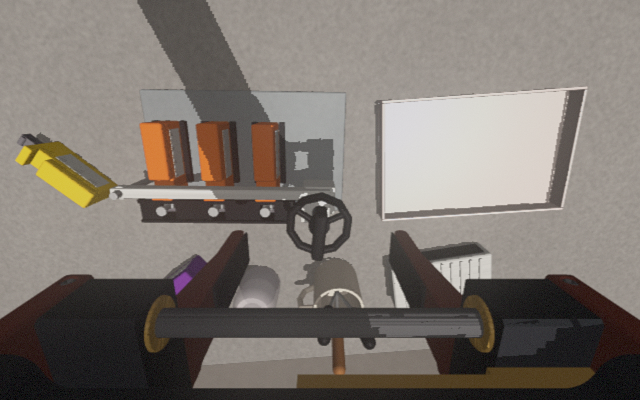

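```bash
python3 - <<'E'
from h import *
im=cv2.imread('pics/w15.png');
cv2.imwrite('pics/w15c.png',cv2.resize(im[75:235,120:360],None,fx=3.3,fy=3.3,interpolation=cv2.INTER_CUBIC))
cv2.imwrite('pics/w15d.png',cv2.resize(im[75:235,360:600],None,fx=3.3,fy=3.3,interpolation=cv2.INTER_CUBIC))
E
```

```text
(no output)
```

View pics/w15c.png

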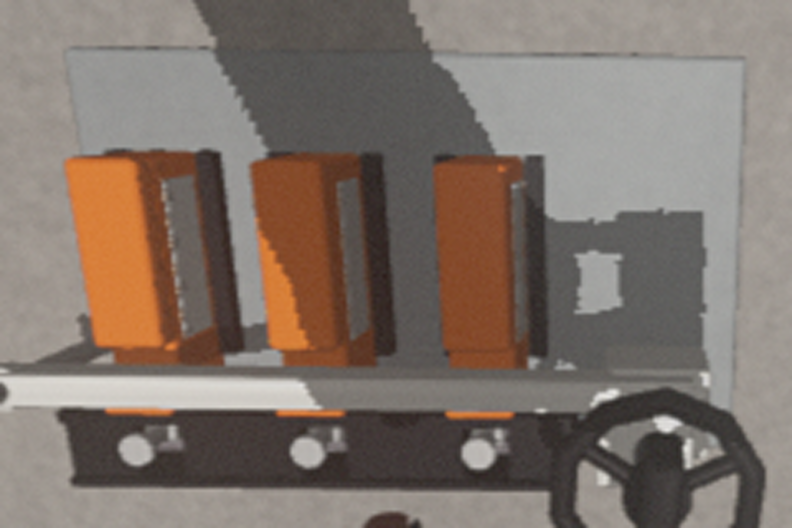

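View pics/w15d.png

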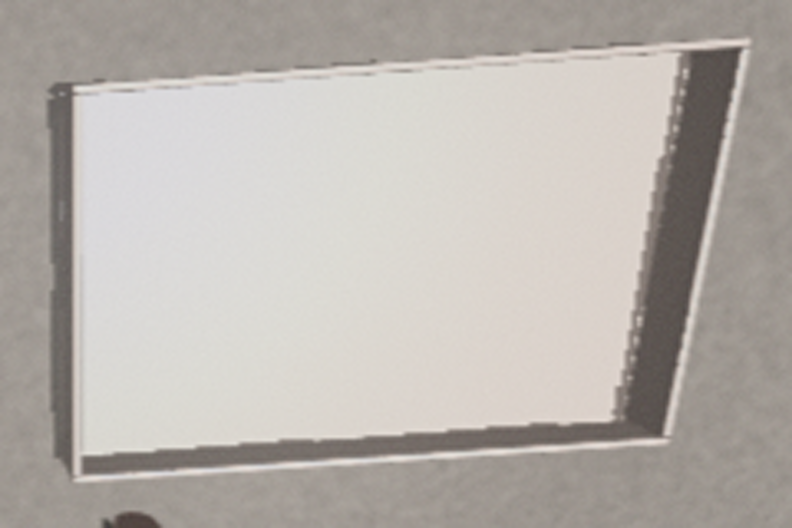

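```bash
python3 - <<'E'
from h import *
r=lambda u,v,z: ray('wrist',u,v,z)[:2]
ang=lambda a,b: np.degrees(np.arctan2(-(b-a)[0],(b-a)[1]))
a=r(140,89.5,.014);b=r(345.2,92.9,.014);print('deck',a,b,np.linalg.norm(a-b),ang(a,b))
for p,q in [((252.1,122.6),(277,122.6)),((196.4,124.1),(219.4,122.6)),((140,123.2),(164.2,122))]:
  a=r(*p,.074);b=r(*q,.074);print('drv front mid',(a+b)/2,np.linalg.norm(a-b))
T=[r(381.8,101.7,.032),r(587.3,87.4,.032),r(562.4,208.3,.032),r(382.7,220.2,.032)]
print('tray',np.mean(T,0),[np.linalg.norm(T[i]-T[(i+1)%4]) for i in range(4)],ang(T[0],T[1]),ang(T[3],T[2]),T)
t=np.radians(-5.3);Rz=np.array([[np.cos(t),-np.sin(t)],[np.sin(t),np.cos(t)]])
for o in [(.549,-.178)]:
  for y in (-.110,-.035,.040): print('pred front mid',o+Rz@[-.05,y],'origin',o+Rz@[.005,y])
E
```

```text
deck [ 0.4396638  -0.31277454] [ 0.47037967 -0.01060548] 0.30372619994999966 -5.80425299793441
drv front mid [ 0.50008246 -0.12597465] 0.033141007036518476
drv front mid [ 0.49451954 -0.20115038] 0.030800551431741107
drv front mid [ 0.4871702  -0.27450382] 0.03226381391124867
tray [0.58307624 0.186048  ] [np.float64(0.29563248530116354), np.float64(0.18531451056109338), np.float64(0.29372546970406743), np.float64(0.18559010904101783)] -1.141170622226457 -1.0886404520007422 [array([0.48742022, 0.03980109]), array([0.49330799, 0.33537494]), array([0.67857866, 0.33134422]), array([0.67299811, 0.03767177])]
pred front mid [ 0.489053   -0.28291119] origin [ 0.54381786 -0.28799157]
pred front mid [ 0.49598079 -0.20823184] origin [ 0.55074565 -0.21331222]
pred front mid [ 0.50290859 -0.13355248] origin [ 0.55767345 -0.13863287]
```

```bash
python3 - <<'E'
from h import *
plan([.5273,-.1344,.13],np.radians(84.7),8)
E
```

```text
turn total [ 0.002 -0.01   0.006]
0 [-9.4 -4.  24.7] [ 0.    -0.001  0.001]
1 [-9.4 -4.  24.7] [ 0.    -0.001  0.001]
2 [-9.4 -4.  24.8] [ 0.    -0.001  0.001]
3 [-9.4 -4.  24.8] [ 0.    -0.001  0.001]
4 [-9.3 -4.  24.8] [ 0.    -0.001  0.001]
5 [-9.3 -4.  24.8] [ 0.    -0.001  0.001]
6 [-9.3 -4.  24.8] [ 0.    -0.001  0.001]
7 [-9.3 -3.9 24.8] [ 0.    -0.001  0.001]
```

Call:
play_rows(plan=[{"dx": -9.4, "dy": -4, "dz": 24, "ax": 0, "ay": -0.001, "az": 0.001, "fingers": 95}, {"dx": -9.4, "dy": -4, "dz": 24, "ax": 0, "ay": -0.001, "az": 0.001, "fingers": 95}, {"dx": -9.4, "dy": -4, "dz": 24, "ax": 0, "ay": -0.001, "az": 0.001, "fingers": 95}, {"dx": -9.4, "dy": -4, "dz": 24, "ax": 0, "ay": -0.001, "az": 0.001, "fingers": 95}, {"dx": -9.4, "dy": -4, "dz": 24, "ax": 0, "ay": -0.001, "az": 0.001, "fingers": 95}, {"dx": -9.4, "dy": -4, "dz": 24, "ax": 0, "ay": -0.001, "az": 0.001, "fingers": 95}, {"dx": -9.4, "dy": -4, "dz": 24, "ax": 0, "ay": -0.001, "az": 0.001, "fingers": 95}, {"dx": -9.4, "dy": -4, "dz": 24, "ax": 0, "ay": -0.001, "az": 0.001, "fingers": 95}, {"dx": 0, "dy": 0, "dz": 0, "ax": 0, "ay": 0, "az": 0, "fingers": 95}, {"dx": 0, "dy": 0, "dz": 0, "ax": 0, "ay": 0, "az": 0, "fingers": 95}])

```text
clock: 25.75
tool_pos: [0.5297, -0.1348, 0.2896]
tcp_rot: [0.738, 0.675, 0.003, -0.004]
force: [0.8, 0.6, 1.0]
opening: 0.627
```

```bash
python3 - <<'E'
from h import *
s,Rm,g=st(); print(np.degrees(np.arctan2(Rm[1,0],Rm[0,0])))
snap('wrist','w16.png')
print(px('wrist',g),px('wrist',[g[0],g[1],.074]))
E
```

```text
t 25.75 tcp [ 0.5297 -0.1348  0.2896] grasp [ 0.5294 -0.1331  0.1267] x [0.09  0.996 0.01 ] z [-0.002  0.01  -1.   ] F [0.8 0.6 1. ] T [ 0.03 -0.12  0.  ] open 0.627 q [ 0.86  0.6  -0.96  1.86  0.57  0.99  1.14]
84.86295675531744
[318.09500439 260.09410059] [317.51522366 223.69857769]
```

View pics/w16.png

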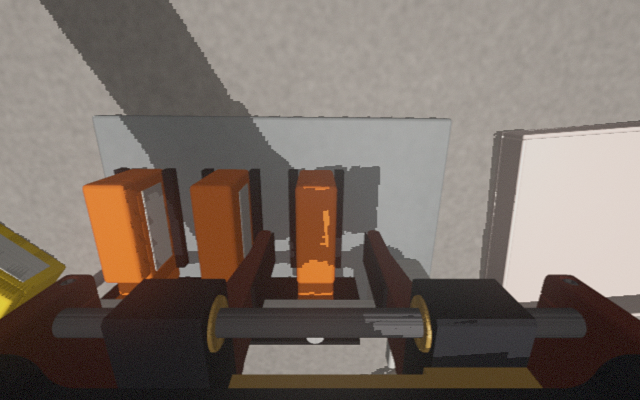

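```bash
python3 - <<'E'
from h import *
im=cv2.imread('pics/w16.png');cv2.imwrite('pics/w16c.png',cv2.resize(im[150:310,230:400],None,fx=4,fy=4,interpolation=cv2.INTER_CUBIC))
s,Rm,g=st()
for v in (172,184): p=ray('wrist',316,v,.074);print(v,p,Rm.T@(p-g)*1e3)
E
```

```text
t 25.8 tcp [ 0.5296 -0.1349  0.2897] grasp [ 0.5293 -0.1333  0.1267] x [0.09  0.996 0.01 ] z [-0.002  0.01  -1.   ] F [-0.9 -1.  -0.7] T [ 0.01 -0.12  0.04] open 0.628 q [ 0.86  0.6  -0.96  1.86  0.57  0.99  1.14]
172 [ 0.49072186 -0.13067728  0.074     ] [ -1.38729501 -38.47125388  52.75827842]
184 [ 0.49928775 -0.13147175  0.074     ] [ -1.41136765 -29.86866394  52.73419652]
```

View pics/w16c.png

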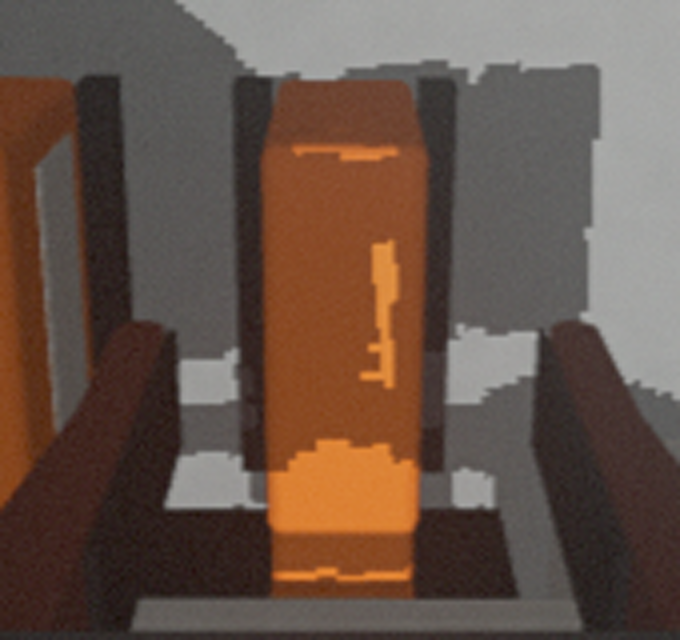

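Call:
play_rows(plan=[{"dx": -0.3, "dy": 0, "dz": 15, "ax": 0, "ay": -0.002, "az": 0, "fingers": 95}, {"dx": -0.3, "dy": 0, "dz": 15, "ax": 0, "ay": -0.003, "az": 0, "fingers": 95}, {"dx": -0.3, "dy": 0, "dz": 15, "ax": 0, "ay": -0.003, "az": 0, "fingers": 95}, {"dx": -0.3, "dy": 0, "dz": 15, "ax": 0, "ay": -0.002, "az": 0, "fingers": 95}, {"dx": 0, "dy": 0, "dz": 14, "ax": 0, "ay": 0, "az": 0, "fingers": 95}, {"dx": 0, "dy": 0, "dz": 0, "ax": 0, "ay": 0, "az": 0, "fingers": 150}, {"dx": 0, "dy": 0, "dz": 0, "ax": 0, "ay": 0, "az": 0, "fingers": 255}, {"dx": 0, "dy": 0, "dz": 0, "ax": 0, "ay": 0, "az": 0, "fingers": 255}, {"dx": 0, "dy": 0, "dz": 0, "ax": 0, "ay": 0, "az": 0, "fingers": 255}, {"dx": 0, "dy": 0, "dz": 0, "ax": 0, "ay": 0, "az": 0, "fingers": 255}])

```text
clock: 27.05
tool_pos: [0.53, -0.1351, 0.2116]
tcp_rot: [0.738, 0.675, -0.001, -0.0]
force: [-0.5, 0.9, -2.4]
opening: 0.342
```

```bash
python3 - <<'E'
from h import *
s,Rm,g=st(); print(np.degrees(np.arctan2(Rm[1,0],Rm[0,0])))
snap('wrist','w17.png')
E
```

```text
t 27.05 tcp [ 0.53   -0.1351  0.2116] grasp [ 0.5297 -0.1353  0.0486] x [ 0.089  0.996 -0.001] z [-0.001 -0.001 -1.   ] F [-0.5  0.9 -2.4] T [ 0.04 -0.06 -0.  ] open 0.342 q [ 0.79  0.7  -0.86  1.91  0.7   0.86  1.04]
84.91578575271805
```

View pics/w17.png

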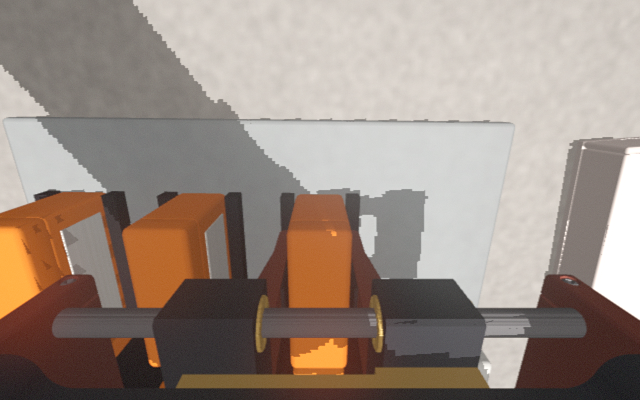

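Call:
play_rows(plan=[{"dx": 0, "dy": 0, "dz": 0, "ax": 0, "ay": 0, "az": 0, "fingers": 255}, {"dx": 0, "dy": 0, "dz": 0, "ax": 0, "ay": 0, "az": 0, "fingers": 255}, {"dx": 0, "dy": -4, "dz": 0, "ax": 0, "ay": 0, "az": 0, "fingers": 255}, {"dx": 0, "dy": -5, "dz": 0, "ax": 0, "ay": 0, "az": 0, "fingers": 255}, {"dx": 0, "dy": -6, "dz": 0, "ax": 0, "ay": 0, "az": 0, "fingers": 255}, {"dx": 0, "dy": -6, "dz": 0, "ax": 0, "ay": 0, "az": 0, "fingers": 255}, {"dx": 0, "dy": -8, "dz": 0, "ax": 0, "ay": 0, "az": 0, "fingers": 255}, {"dx": 0, "dy": -8, "dz": 0, "ax": 0, "ay": 0, "az": 0, "fingers": 255}, {"dx": 0, "dy": -8, "dz": 0, "ax": 0, "ay": 0, "az": 0, "fingers": 255}, {"dx": 0, "dy": 0, "dz": 0, "ax": 0, "ay": 0, "az": 0, "fingers": 255}])

```text
clock: 28.35
tool_pos: [0.5093, -0.1351, 0.221]
tcp_rot: [0.738, 0.673, 0.027, 0.024]
force: [-2.7, 1.0, -6.6]
opening: 0.338
```

```bash
python3 - <<'E'
from h import *
s,Rm,g=st(); print(np.degrees(np.arctan2(Rm[1,0],Rm[0,0])))
snap('wrist','w18.png')
E
```

```text
t 28.35 tcp [ 0.5093 -0.1351  0.221 ] grasp [ 0.5211 -0.1349  0.0585] x [0.092 0.996 0.008] z [ 0.073  0.001 -0.997] F [-2.7  1.  -6.6] T [0.15 0.87 0.03] open 0.338 q [ 0.83  0.64 -0.88  1.99  0.71  0.76  1.02]
84.73618544000662
```

View pics/w18.png

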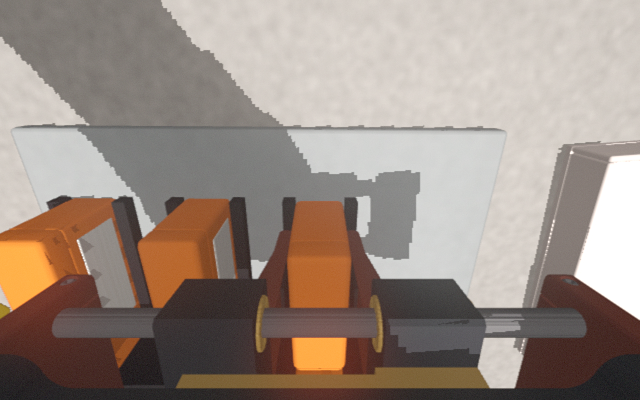

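```bash
python3 - <<'E'
from h import *
snap('side','s18.png')
im=cv2.imread('pics/s18.png')[150:280,290:450];cv2.imwrite('pics/s18c.png',cv2.resize(im,None,fx=4.5,fy=4.5,interpolation=cv2.INTER_CUBIC))
E
```

```text
(no output)
```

View pics/s18c.png

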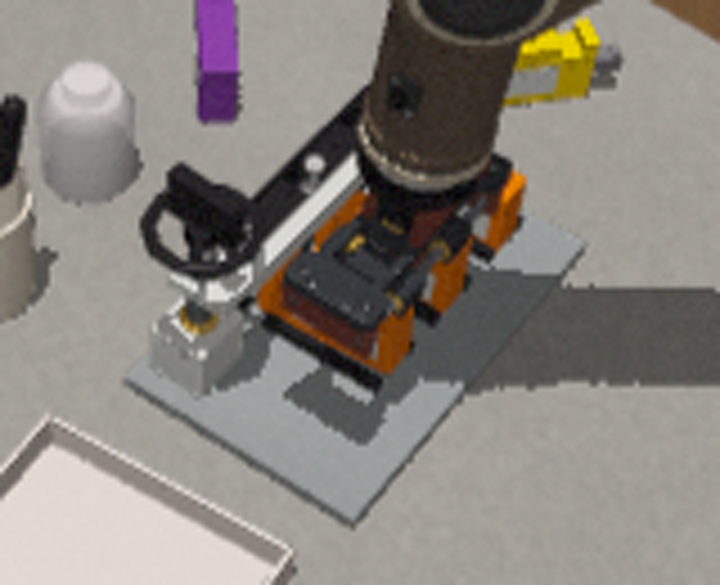

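```bash
python3 - <<'E'
from h import *
plan([.5290,-.1353,.048],np.radians(84.8),4)
E
```

```text
turn total [ 0.072 -0.008 -0.001]
0 [0.4 4.8 2.7] [ 0.018 -0.002 -0.   ]
1 [0.4 4.8 2.7] [ 0.018 -0.002 -0.   ]
2 [0.4 4.9 2.7] [ 0.018 -0.002 -0.   ]
3 [0.4 4.9 2.6] [ 0.018 -0.002 -0.   ]
```

Call:
play_rows(plan=[{"dx": 0, "dy": 0, "dz": 0, "ax": 0, "ay": 0, "az": 0, "fingers": 95}, {"dx": 0, "dy": 0, "dz": 0, "ax": 0, "ay": 0, "az": 0, "fingers": 95}, {"dx": 0.4, "dy": 4.8, "dz": 2.7, "ax": 0.018, "ay": -0.002, "az": 0, "fingers": 95}, {"dx": 0.4, "dy": 4.8, "dz": 2.7, "ax": 0.018, "ay": -0.002, "az": 0, "fingers": 95}, {"dx": 0.4, "dy": 4.8, "dz": 2.7, "ax": 0.018, "ay": -0.002, "az": 0, "fingers": 95}, {"dx": 0.4, "dy": 4.8, "dz": 2.7, "ax": 0.018, "ay": -0.002, "az": 0, "fingers": 95}, {"dx": 0, "dy": 0, "dz": 0, "ax": 0, "ay": 0, "az": 0, "fingers": 95}, {"dx": 0, "dy": 0, "dz": 0, "ax": 0, "ay": 0, "az": 0, "fingers": 95}, {"dx": 0, "dy": 0, "dz": 0, "ax": 0, "ay": 0, "az": 0, "fingers": 95}, {"dx": 0, "dy": 0, "dz": 0, "ax": 0, "ay": 0, "az": 0, "fingers": 95}])

```text
clock: 29.7
tool_pos: [0.5301, -0.1345, 0.2104]
tcp_rot: [0.738, 0.674, -0.002, -0.002]
force: [-0.1, 1.2, 0.3]
opening: 0.631
```

```bash
python3 - <<'E'
from h import *
s,Rm,g=st()
snap('wrist','w19.png')
snap('side','s19.png')
im=cv2.imread('pics/s19.png')[150:280,290:450];cv2.imwrite('pics/s19c.png',cv2.resize(im,None,fx=4.5,fy=4.5,interpolation=cv2.INTER_CUBIC))
E
```

```text
t 29.7 tcp [ 0.5301 -0.1345  0.2104] grasp [ 0.5291 -0.1345  0.0474] x [ 0.091  0.996 -0.001] z [-0.006 -0.    -1.   ] F [-0.1  1.2  0.3] T [ 0.08 -0.12  0.05] open 0.631 q [ 0.79  0.7  -0.86  1.91  0.7   0.86  1.04]
```

View pics/w19.png

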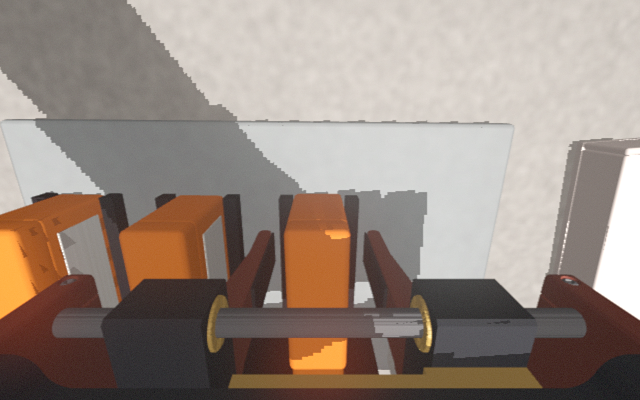

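View pics/s19c.png

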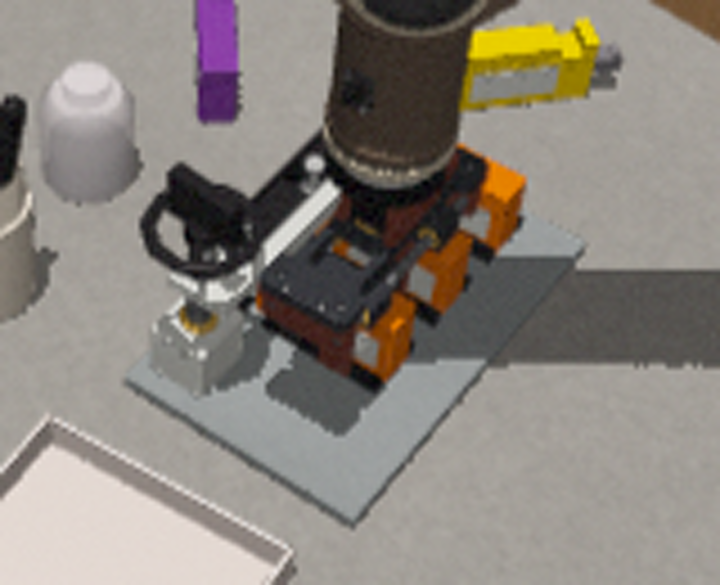

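Call:
play_rows(plan=[{"dx": 0, "dy": 0, "dz": 0, "ax": 0, "ay": 0, "az": 0, "fingers": 200}, {"dx": 0, "dy": 0, "dz": 0, "ax": 0, "ay": 0, "az": 0, "fingers": 255}, {"dx": 0, "dy": 0, "dz": 0, "ax": 0, "ay": 0, "az": 0, "fingers": 255}, {"dx": 0, "dy": 0, "dz": 0, "ax": 0, "ay": 0, "az": 0, "fingers": 255}, {"dx": 0, "dy": 0, "dz": 0, "ax": 0, "ay": 0, "az": 0, "fingers": 255}, {"dx": 0, "dy": 0, "dz": 0, "ax": 0, "ay": 0, "az": 0, "fingers": 255}, {"dx": 0, "dy": -12, "dz": 1, "ax": 0.02, "ay": 0, "az": 0, "fingers": 255}, {"dx": 0, "dy": -12, "dz": 1, "ax": 0.03, "ay": 0, "az": 0, "fingers": 255}, {"dx": 0, "dy": 0, "dz": 0, "ax": 0, "ay": 0, "az": 0, "fingers": 255}, {"dx": 0, "dy": 0, "dz": 0, "ax": 0, "ay": 0, "az": 0, "fingers": 255}])

```text
clock: 31.05
tool_pos: [0.5092, -0.1324, 0.2112]
tcp_rot: [0.738, 0.674, -0.016, -0.017]
force: [2.3, -0.2, 1.0]
opening: 0.34
```

```bash
python3 - <<'E'
from h import *
s,Rm,g=st()
snap('wrist','w20.png')
E
```

```text
t 31.05 tcp [ 0.5092 -0.1324  0.2112] grasp [ 0.5017 -0.1317  0.0483] x [0.091 0.996 0.   ] z [-0.046  0.004 -0.999] F [ 2.3 -0.2  1. ] T [ 0.01 -0.9   0.03] open 0.34 q [ 0.8   0.69 -0.87  1.95  0.67  0.89  1.05]
```

View pics/w20.png

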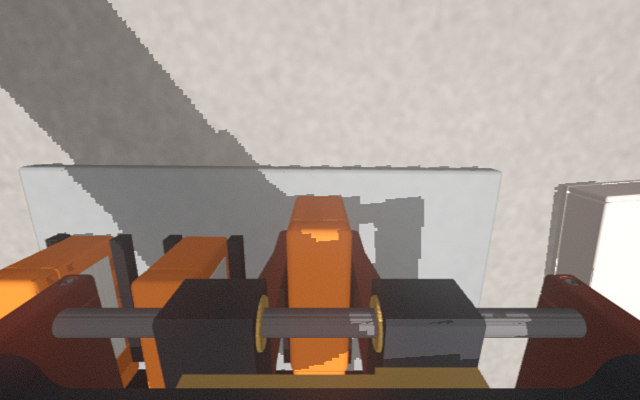

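```bash
python3 - <<'E'
from h import *
plan([.4590,-.128,.049],np.radians(84.7),7)
E
```

```text
turn total [-0.046  0.     0.002]
0 [-0.  -7.2  0.2] [-0.007  0.     0.   ]
1 [-0.  -7.2  0.1] [-0.007  0.     0.   ]
2 [-0.  -7.2  0.1] [-0.007  0.     0.   ]
3 [-0.  -7.2  0.1] [-0.007  0.     0.   ]
4 [-0.  -7.2  0. ] [-0.007  0.     0.   ]
5 [-0.  -7.2 -0. ] [-0.007  0.     0.   ]
6 [-0.  -7.2 -0.1] [-0.007  0.     0.   ]
```

Call:
play_rows(plan=[{"dx": 0, "dy": -7.2, "dz": 0.1, "ax": -0.007, "ay": 0, "az": 0, "fingers": 255}, {"dx": 0, "dy": -7.2, "dz": 0.1, "ax": -0.007, "ay": 0, "az": 0, "fingers": 255}, {"dx": 0, "dy": -7.2, "dz": 0.1, "ax": -0.007, "ay": 0, "az": 0, "fingers": 255}, {"dx": 0, "dy": -7.2, "dz": 0.1, "ax": -0.007, "ay": 0, "az": 0, "fingers": 255}, {"dx": 0, "dy": -7.2, "dz": 0, "ax": -0.007, "ay": 0, "az": 0, "fingers": 255}, {"dx": 0, "dy": -7.2, "dz": 0, "ax": -0.007, "ay": 0, "az": 0, "fingers": 255}, {"dx": 0, "dy": -7.2, "dz": 0, "ax": -0.007, "ay": 0, "az": 0, "fingers": 255}, {"dx": 0, "dy": 0, "dz": 0, "ax": 0, "ay": 0, "az": 0, "fingers": 255}, {"dx": 0, "dy": 0, "dz": 0, "ax": 0, "ay": 0, "az": 0, "fingers": 255}, {"dx": 0, "dy": 0, "dz": 0, "ax": 0, "ay": 0, "az": 0, "fingers": 255}])

```text
clock: 32.35
tool_pos: [0.4536, -0.1278, 0.2105]
tcp_rot: [0.739, 0.674, 0.0, 0.0]
force: [1.0, 0.7, -2.1]
opening: 0.341
```

```bash
python3 - <<'E'
from h import *
s,Rm,g=st()
snap('wrist','w21.png');snap('side','s21.png')
im=cv2.imread('pics/s21.png')[150:280,290:450];cv2.imwrite('pics/s21c.png',cv2.resize(im,None,fx=4.5,fy=4.5,interpolation=cv2.INTER_CUBIC))
for r in cams.landmark_of('side','tray'): print(round(r['confidence'],2),np.round(w('side',r['point']),3))
E
```

```text
t 32.35 tcp [ 0.4536 -0.1278  0.2105] grasp [ 0.4538 -0.1278  0.0475] x [ 0.091  0.996 -0.   ] z [ 0.001 -0.    -1.   ] F [ 1.   0.7 -2.1] T [ 0.11 -0.04  0.04] open 0.341 q [ 0.87  0.61 -0.89  2.09  0.69  0.76  1.02]
0.97 [0.58  0.184 0.001]
```

View pics/s21c.png

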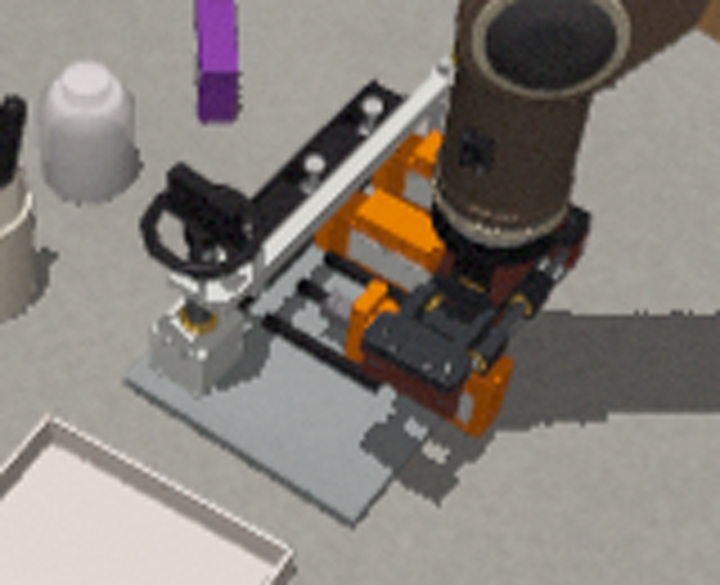

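Call:
play_rows(plan=[{"dx": 0, "dy": 0, "dz": -15, "ax": 0, "ay": 0, "az": 0, "fingers": 255}, {"dx": 0, "dy": 0, "dz": -30, "ax": 0, "ay": 0, "az": 0, "fingers": 255}, {"dx": 0, "dy": 0, "dz": -35, "ax": 0, "ay": 0, "az": 0, "fingers": 255}, {"dx": 0, "dy": 0, "dz": -30, "ax": 0, "ay": 0, "az": 0, "fingers": 255}, {"dx": 20, "dy": 0, "dz": 0, "ax": 0, "ay": 0, "az": 0, "fingers": 255}, {"dx": 35, "dy": 0, "dz": 0, "ax": 0, "ay": 0, "az": 0, "fingers": 255}, {"dx": 35, "dy": 0, "dz": 0, "ax": 0, "ay": 0, "az": 0, "fingers": 255}, {"dx": 35, "dy": 0, "dz": 0, "ax": 0, "ay": 0, "az": 0, "fingers": 255}, {"dx": 35, "dy": 0, "dz": 0, "ax": 0, "ay": 0, "az": 0, "fingers": 255}, {"dx": 35, "dy": 0, "dz": 0, "ax": 0, "ay": 0, "az": 0, "fingers": 255}])

```text
clock: 33.75
tool_pos: [0.4716, 0.0712, 0.3325]
tcp_rot: [0.74, 0.673, 0.001, 0.002]
force: [1.1, 0.1, -3.0]
opening: 0.342
```

```bash
python3 - <<'E'
from h import *
s,Rm,g=st()
snap('wrist','w22.png');snap('side','s22.png')
for r in cams.landmark_of('side','tray'): print(round(r['confidence'],2),np.round(w('side',r['point']),3))
plan([.5435,.267,.15],np.radians(88.9),7)
E
```

```text
t 33.75 tcp [0.4716 0.0712 0.3325] grasp [0.4724 0.071  0.1695] x [ 0.094  0.996 -0.001] z [ 0.005 -0.001 -1.   ] F [ 1.1  0.1 -3. ] T [ 0.02 -0.06  0.01] open 0.342 q [ 0.6   0.44 -1.07  1.98  0.47  0.98  0.78]
0.85 [0.578 0.185 0.   ]
turn total [ 0.006  0.    -0.071]
0 [28.6  7.7  2.8] [ 0.001  0.    -0.01 ]
1 [28.6  8.   2.8] [ 0.001  0.    -0.01 ]
2 [28.5  8.3  2.8] [ 0.001  0.    -0.01 ]
3 [28.4  8.6  2.8] [ 0.001  0.    -0.01 ]
4 [28.3  8.9  2.8] [ 0.001  0.    -0.01 ]
5 [28.2  9.2  2.8] [ 0.001  0.    -0.01 ]
6 [28.1  9.5  2.8] [ 0.001  0.    -0.01 ]
```

View pics/s22.png

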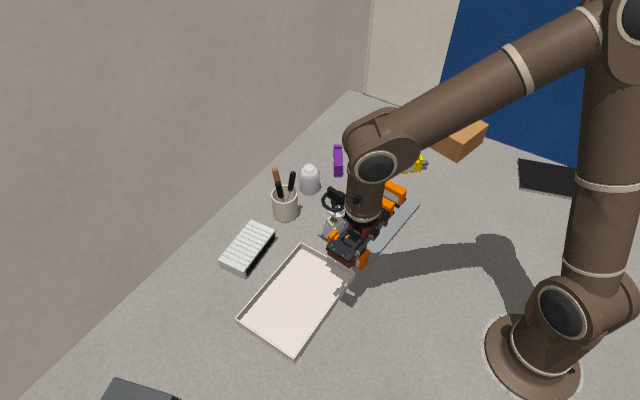

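View pics/w22.png

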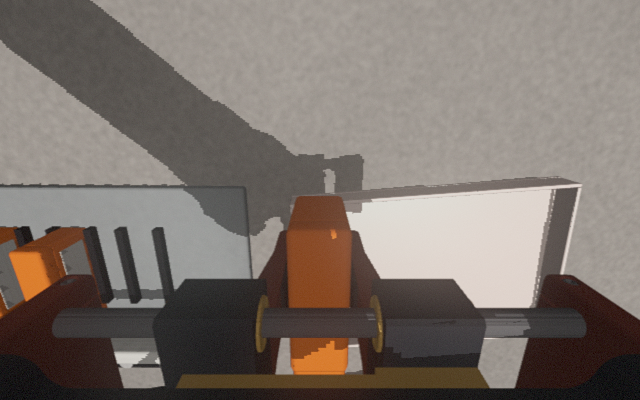

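Call:
play_rows(plan=[{"dx": 28, "dy": 7.7, "dz": 2.5, "ax": 0, "ay": 0, "az": -0.01, "fingers": 255}, {"dx": 28, "dy": 8, "dz": 2.5, "ax": 0, "ay": 0, "az": -0.01, "fingers": 255}, {"dx": 28, "dy": 8, "dz": 2.5, "ax": 0, "ay": 0, "az": -0.01, "fingers": 255}, {"dx": 28, "dy": 8, "dz": 2.5, "ax": 0, "ay": 0, "az": -0.01, "fingers": 255}, {"dx": 27, "dy": 8.5, "dz": 2.5, "ax": 0, "ay": 0, "az": -0.01, "fingers": 255}, {"dx": 27, "dy": 9, "dz": 2.5, "ax": 0, "ay": 0, "az": -0.01, "fingers": 255}, {"dx": 25, "dy": 9, "dz": 2.5, "ax": 0, "ay": 0, "az": -0.01, "fingers": 255}, {"dx": 0, "dy": 0, "dz": 0, "ax": 0, "ay": 0, "az": 0, "fingers": 255}, {"dx": 0, "dy": 0, "dz": 0, "ax": 0, "ay": 0, "az": 0, "fingers": 255}, {"dx": 0, "dy": 0, "dz": 0, "ax": 0, "ay": 0, "az": 0, "fingers": 255}])

```text
clock: 35.15
tool_pos: [0.5461, 0.252, 0.3169]
tcp_rot: [0.718, 0.696, -0.002, 0.004]
force: [0.5, 0.3, -3.7]
opening: 0.342
```

```bash
python3 - <<'E'
from h import *
s,Rm,g=st()
snap('wrist','w23.png');snap('top','t23.png')
plan([.5435,.267,.045],np.radians(88.9),7)
E
```

```text
t 35.15 tcp [0.5461 0.252  0.3169] grasp [0.5465 0.2507 0.1539] x [ 0.031  0.999 -0.008] z [ 0.002 -0.008 -1.   ] F [ 0.5  0.3 -3.7] T [ 0.09 -0.09  0.  ] open 0.342 q [ 0.14  0.65 -0.96  1.7   0.6   1.11  0.54]
turn total [ 0.003  0.008 -0.012]
0 [ 2.2 -0.5 15.5] [ 0.     0.001 -0.002]
1 [ 2.2 -0.5 15.5] [ 0.     0.001 -0.002]
2 [ 2.2 -0.5 15.5] [ 0.     0.001 -0.002]
3 [ 2.2 -0.5 15.5] [ 0.     0.001 -0.002]
4 [ 2.2 -0.5 15.5] [ 0.     0.001 -0.002]
5 [ 2.2 -0.4 15.5] [ 0.     0.001 -0.002]
6 [ 2.1 -0.4 15.5] [ 0.     0.001 -0.002]
```

View pics/w23.png

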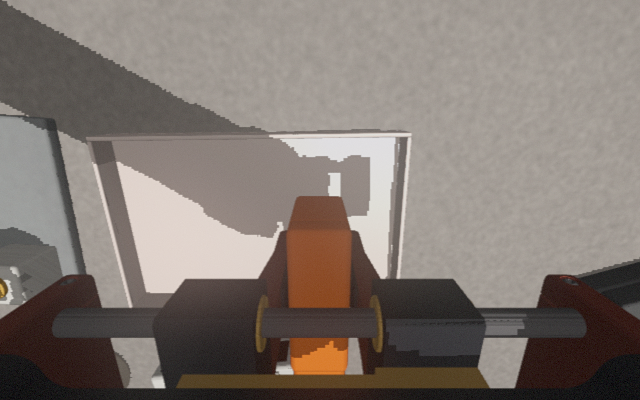

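View pics/t23.png

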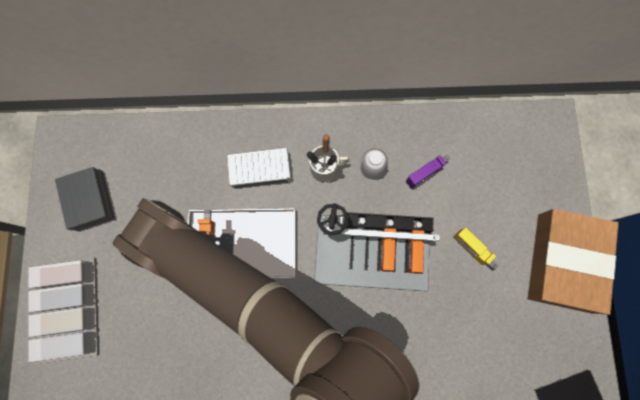

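Call:
play_rows(plan=[{"dx": 2.2, "dy": -0.5, "dz": 15, "ax": 0, "ay": 0.001, "az": -0.002, "fingers": 255}, {"dx": 2.2, "dy": -0.5, "dz": 15, "ax": 0, "ay": 0.001, "az": -0.002, "fingers": 255}, {"dx": 2.2, "dy": -0.5, "dz": 15, "ax": 0, "ay": 0.001, "az": -0.002, "fingers": 255}, {"dx": 2.2, "dy": -0.5, "dz": 15, "ax": 0, "ay": 0.001, "az": -0.002, "fingers": 255}, {"dx": 2.2, "dy": -0.5, "dz": 15, "ax": 0, "ay": 0.001, "az": -0.002, "fingers": 255}, {"dx": 2.2, "dy": -0.5, "dz": 14, "ax": 0, "ay": 0.001, "az": -0.002, "fingers": 255}, {"dx": 1, "dy": 0, "dz": 8, "ax": 0, "ay": 0.001, "az": 0, "fingers": 255}, {"dx": 0, "dy": 0, "dz": 0, "ax": 0, "ay": 0, "az": 0, "fingers": 255}, {"dx": 0, "dy": 0, "dz": 0, "ax": 0, "ay": 0, "az": 0, "fingers": 255}, {"dx": 0, "dy": 0, "dz": 0, "ax": 0, "ay": 0, "az": 0, "fingers": 255}])

```text
clock: 36.5
tool_pos: [0.5434, 0.2662, 0.2121]
tcp_rot: [0.714, 0.7, 0.0, 0.001]
force: [0.6, -0.5, -2.9]
opening: 0.343
```

```bash
python3 - <<'E'
from h import *
s,Rm,g=st()
snap('wrist','w24.png')
E
```

```text
t 36.5 tcp [0.5434 0.2662 0.2121] grasp [0.5437 0.266  0.0491] x [ 0.019  1.    -0.001] z [ 0.002 -0.001 -1.   ] F [ 0.6 -0.5 -2.9] T [ 0.05 -0.06 -0.04] open 0.343 q [ 0.06  0.78 -0.87  1.77  0.72  0.95  0.43]
```

View pics/w24.png

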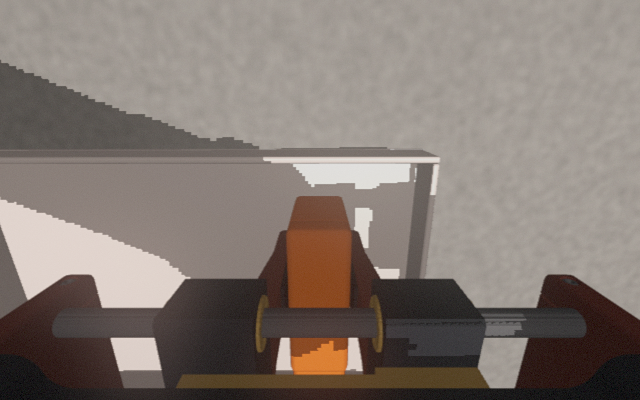

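Call:
play_rows(plan=[{"dx": 0, "dy": 0, "dz": 4, "ax": 0, "ay": 0, "az": 0, "fingers": 255}, {"dx": 0, "dy": 0, "dz": 4, "ax": 0, "ay": 0, "az": 0, "fingers": 255}, {"dx": 0, "dy": 0, "dz": 2.5, "ax": 0, "ay": 0, "az": 0, "fingers": 255}, {"dx": 0, "dy": 0, "dz": 0.5, "ax": 0, "ay": 0, "az": 0, "fingers": 255}, {"dx": 0, "dy": 0, "dz": 0, "ax": 0, "ay": 0, "az": 0, "fingers": 255}, {"dx": 0, "dy": 0, "dz": 0, "ax": 0, "ay": 0, "az": 0, "fingers": 150}, {"dx": 0, "dy": 0, "dz": 0, "ax": 0, "ay": 0, "az": 0, "fingers": 100}, {"dx": 0, "dy": 0, "dz": 0, "ax": 0, "ay": 0, "az": 0, "fingers": 95}, {"dx": 0, "dy": 0, "dz": 0, "ax": 0, "ay": 0, "az": 0, "fingers": 95}, {"dx": 0, "dy": 0, "dz": 0, "ax": 0, "ay": 0, "az": 0, "fingers": 95}])

```text
clock: 37.8
tool_pos: [0.5443, 0.2666, 0.2023]
tcp_rot: [0.714, 0.7, 0.002, 0.002]
force: [-0.2, -0.5, -0.2]
opening: 0.625
```

```bash
python3 - <<'E'
from h import *
s,Rm,g=st()
E
```

```text
t 37.8 tcp [0.5443 0.2666 0.2023] grasp [0.5451 0.2667 0.0393] x [0.019 1.    0.   ] z [ 0.005  0.    -1.   ] F [-0.2 -0.5 -0.2] T [ 0.12 -0.16 -0.03] open 0.625 q [ 0.05  0.79 -0.86  1.77  0.74  0.93  0.42]
```

Call:
play_rows(plan=[{"dx": 0, "dy": 0, "dz": -15, "ax": 0, "ay": 0, "az": 0, "fingers": 95}, {"dx": 0, "dy": 0, "dz": -30, "ax": 0, "ay": 0, "az": 0, "fingers": 95}, {"dx": 0, "dy": 0, "dz": -30, "ax": 0, "ay": 0, "az": 0, "fingers": 95}, {"dx": 0, "dy": -5, "dz": -30, "ax": 0, "ay": 0, "az": 0.01, "fingers": 95}, {"dx": -30, "dy": -10, "dz": -20, "ax": 0, "ay": 0, "az": 0.01, "fingers": 95}, {"dx": -40, "dy": -10, "dz": 0, "ax": 0, "ay": 0, "az": 0.01, "fingers": 95}, {"dx": -40, "dy": -10, "dz": 0, "ax": 0, "ay": 0, "az": 0.01, "fingers": 95}, {"dx": -40, "dy": -10, "dz": 0, "ax": 0, "ay": 0, "az": 0.01, "fingers": 95}, {"dx": -40, "dy": -10, "dz": 0, "ax": 0, "ay": 0, "az": 0.01, "fingers": 95}, {"dx": -40, "dy": -5, "dz": 0, "ax": 0, "ay": 0, "az": 0.01, "fingers": 95}])

```text
clock: 39.05
tool_pos: [0.4683, 0.0391, 0.3394]
tcp_rot: [0.736, 0.677, 0.005, 0.003]
force: [0.7, -0.1, -0.9]
opening: 0.625
```

```bash
python3 - <<'E'
from h import *
s,Rm,g=st()
plan([.5222,-.2092,.13],np.radians(84.7),7)
snap('side','s25.png')
E
```

```text
t 39.05 tcp [0.4683 0.0391 0.3394] grasp [0.4704 0.0395 0.1765] x [0.083 0.997 0.004] z [ 0.012  0.003 -1.   ] F [ 0.7 -0.1 -0.9] T [ 0.05 -0.13  0.07] open 0.625 q [ 0.7   0.42 -1.09  1.99  0.46  0.98  0.87]
turn total [ 0.012 -0.004  0.01 ]
0 [-34.7  10.5   6.6] [ 0.002 -0.001  0.001]
1 [-34.7  10.6   6.6] [ 0.002 -0.001  0.001]
2 [-34.7  10.6   6.6] [ 0.002 -0.001  0.001]
3 [-34.7  10.7   6.6] [ 0.002 -0.001  0.001]
4 [-34.7  10.8   6.6] [ 0.002 -0.001  0.001]
5 [-34.6  10.8   6.6] [ 0.002 -0.001  0.001]
6 [-34.6  10.9   6.6] [ 0.002 -0.001  0.001]
```

View pics/s25.png

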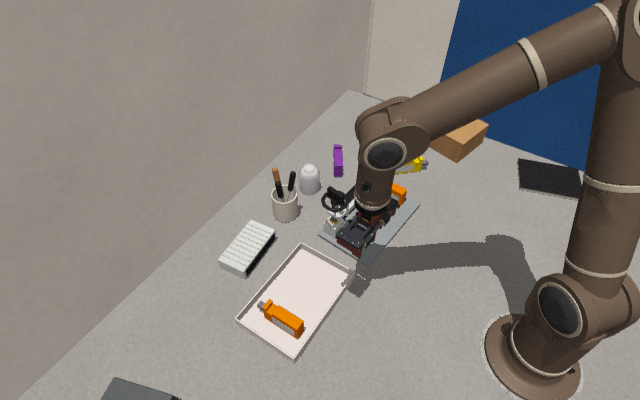

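Drive 1 stands in the tray at about (282,318). I'm going on to drive 2.

Call:
play_rows(plan=[{"dx": -35, "dy": 5, "dz": 0, "ax": 0.002, "ay": 0, "az": 0.001, "fingers": 95}, {"dx": -35, "dy": 5, "dz": 0, "ax": 0.002, "ay": 0, "az": 0.001, "fingers": 95}, {"dx": -35, "dy": 8, "dz": 6, "ax": 0.002, "ay": 0, "az": 0.001, "fingers": 95}, {"dx": -34, "dy": 11, "dz": 8, "ax": 0.002, "ay": 0, "az": 0.001, "fingers": 95}, {"dx": -34, "dy": 15, "dz": 10, "ax": 0.002, "ay": 0, "az": 0.001, "fingers": 95}, {"dx": -34, "dy": 15, "dz": 10, "ax": 0.002, "ay": 0, "az": 0.001, "fingers": 95}, {"dx": -33, "dy": 15, "dz": 10, "ax": 0, "ay": 0, "az": 0.001, "fingers": 95}, {"dx": 0, "dy": 0, "dz": 0, "ax": 0, "ay": 0, "az": 0, "fingers": 95}, {"dx": 0, "dy": 0, "dz": 0, "ax": 0, "ay": 0, "az": 0, "fingers": 95}, {"dx": 0, "dy": 0, "dz": 0, "ax": 0, "ay": 0, "az": 0, "fingers": 95}])

```text
clock: 40.35
tool_pos: [0.5219, -0.2174, 0.3038]
tcp_rot: [0.74, 0.673, 0.0, 0.004]
force: [-0.0, -0.1, -0.4]
opening: 0.632
```

```bash
python3 - <<'E'
from h import *
s,Rm,g=st()
plan([.5222,-.2092,.048],np.radians(84.7),6)
snap('wrist','w26.png')
print(px('wrist',[.5222,-.2092,.074]),px('wrist',[.5222-.028*.9958,-.2092+.028*.0915,.074]))
E
```

```text
t 40.35 tcp [ 0.5219 -0.2174  0.3038] grasp [ 0.5229 -0.2184  0.1408] x [ 0.094  0.996 -0.005] z [ 0.007 -0.006 -1.   ] F [-0.  -0.1 -0.4] T [ 0.06 -0.17  0.03] open 0.632 q [ 1.    0.61 -0.96  1.81  0.59  1.03  1.28]
turn total [ 0.007  0.005 -0.002]
0 [ 1.5 -0.2 15.4] [ 0.001  0.001 -0.   ]
1 [ 1.4 -0.2 15.5] [ 0.001  0.001 -0.   ]
2 [ 1.4 -0.1 15.5] [ 0.001  0.001 -0.   ]
3 [ 1.4 -0.1 15.5] [ 0.001  0.001 -0.   ]
4 [ 1.4 -0.1 15.5] [ 0.001  0.001 -0.   ]
5 [ 1.4 -0.1 15.5] [ 0.001  0.001 -0.   ]
[329.90496385 213.71444107] [330.26579271 178.78929608]
```

View pics/w26.png

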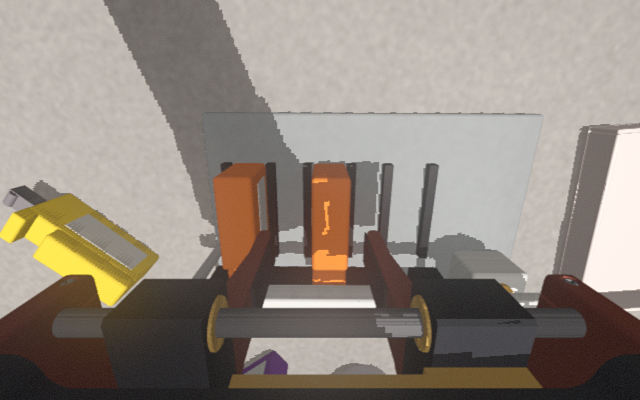

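Call:
play_rows(plan=[{"dx": 2.5, "dy": 0, "dz": 8, "ax": 0.001, "ay": 0.001, "az": 0, "fingers": 95}, {"dx": 2.5, "dy": -0.2, "dz": 15, "ax": 0.001, "ay": 0.001, "az": 0, "fingers": 95}, {"dx": 2.5, "dy": -0.2, "dz": 15, "ax": 0.001, "ay": 0.001, "az": 0, "fingers": 95}, {"dx": 1.2, "dy": -0.1, "dz": 15, "ax": 0.001, "ay": 0.001, "az": 0, "fingers": 95}, {"dx": 0, "dy": 0, "dz": 15, "ax": 0.001, "ay": 0.001, "az": 0, "fingers": 95}, {"dx": 0, "dy": 0, "dz": 15, "ax": 0, "ay": 0, "az": 0, "fingers": 95}, {"dx": 0, "dy": 0, "dz": 6, "ax": 0, "ay": 0, "az": 0, "fingers": 95}, {"dx": 0, "dy": 0, "dz": 0, "ax": 0, "ay": 0, "az": 0, "fingers": 95}, {"dx": 0, "dy": 0, "dz": 0, "ax": 0, "ay": 0, "az": 0, "fingers": 200}, {"dx": 0, "dy": 0, "dz": 0, "ax": 0, "ay": 0, "az": 0, "fingers": 255}])

```text
clock: 41.65
tool_pos: [0.5225, -0.2066, 0.2083]
tcp_rot: [0.739, 0.674, 0.0, 0.0]
force: [-1.0, 0.6, -1.0]
opening: 0.442
```

```bash
python3 - <<'E'
from h import *
s,Rm,g=st()
snap('wrist','w27.png')
E
```

```text
t 41.65 tcp [ 0.5225 -0.2066  0.2083] grasp [ 0.5227 -0.2066  0.0453] x [0.091 0.996 0.   ] z [ 0.001  0.    -1.   ] F [-1.   0.6 -1. ] T [ 0.09 -0.07  0.01] open 0.442 q [ 0.91  0.72 -0.86  1.88  0.71  0.88  1.17]
```

View pics/w27.png

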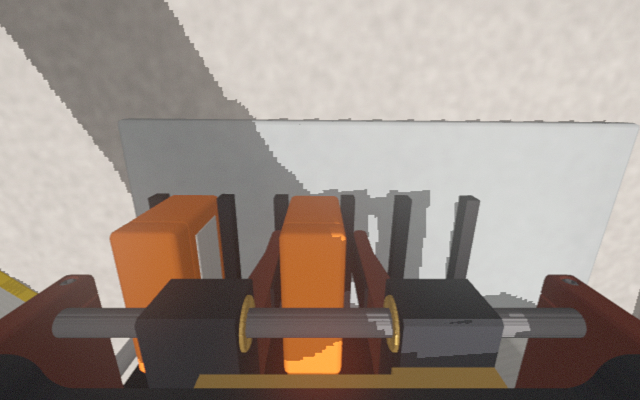

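Call:
play_rows(plan=[{"dx": -2.3, "dy": 0, "dz": -1.5, "ax": 0, "ay": 0, "az": 0, "fingers": 255}, {"dx": 0, "dy": 0, "dz": 0, "ax": 0, "ay": 0, "az": 0, "fingers": 255}, {"dx": 0, "dy": 0, "dz": 0, "ax": 0, "ay": 0, "az": 0, "fingers": 255}, {"dx": 0, "dy": 0, "dz": 0, "ax": 0, "ay": 0, "az": 0, "fingers": 255}, {"dx": 0, "dy": 0, "dz": 0, "ax": 0, "ay": 0, "az": 0, "fingers": 255}, {"dx": 0, "dy": 0, "dz": 0, "ax": 0, "ay": 0, "az": 0, "fingers": 255}, {"dx": 0, "dy": -12, "dz": 1, "ax": 0.02, "ay": 0, "az": 0, "fingers": 255}, {"dx": 0, "dy": -12, "dz": 1, "ax": 0.03, "ay": 0, "az": 0, "fingers": 255}, {"dx": 0, "dy": 0, "dz": 0, "ax": 0, "ay": 0, "az": 0, "fingers": 255}, {"dx": 0, "dy": 0, "dz": 0, "ax": 0, "ay": 0, "az": 0, "fingers": 255}])

```text
clock: 42.95
tool_pos: [0.5017, -0.2071, 0.2107]
tcp_rot: [0.739, 0.674, -0.013, -0.014]
force: [1.5, 0.2, -1.8]
opening: 0.341
```

```bash
python3 - <<'E'
from h import *
s,Rm,g=st()
snap('wrist','w28.png')
p=np.array([.5227,-.209])-.072*np.array([.9958,-.0915]);print(p)
plan([p[0],p[1],.047],np.radians(84.7),7)
E
```

```text
t 42.95 tcp [ 0.5017 -0.2071  0.2107] grasp [ 0.4956 -0.2065  0.0478] x [0.091 0.996 0.   ] z [-0.037  0.004 -0.999] F [ 1.5  0.2 -1.8] T [-0.04 -0.5   0.01] open 0.341 q [ 0.93  0.71 -0.87  1.91  0.69  0.9   1.18]
[ 0.4510024 -0.202412 ]
turn total [-0.038 -0.     0.001]
0 [ 0.  -7.3  0.4] [-0.005 -0.     0.   ]
1 [ 0.  -7.3  0.3] [-0.005 -0.     0.   ]
2 [-0.  -7.3  0.3] [-0.005 -0.     0.   ]
3 [-0.  -7.3  0.3] [-0.005 -0.     0.   ]
4 [-0.  -7.3  0.2] [-0.005 -0.     0.   ]
5 [-0.  -7.3  0.2] [-0.005 -0.     0.   ]
6 [-0.  -7.3  0.2] [-0.005 -0.     0.   ]
```

View pics/w28.png

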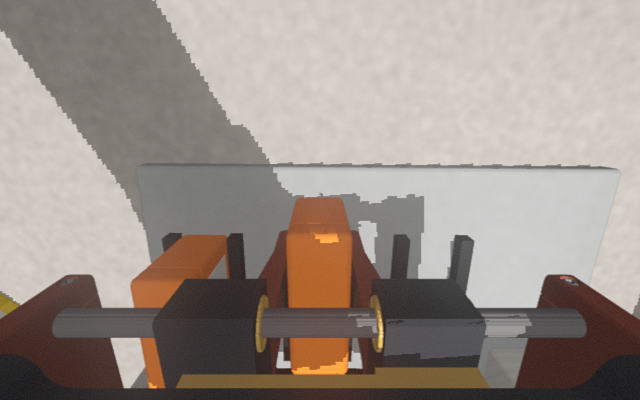

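Call:
play_rows(plan=[{"dx": 0, "dy": -7.2, "dz": 0, "ax": -0.005, "ay": 0, "az": 0, "fingers": 255}, {"dx": 0, "dy": -7.2, "dz": 0, "ax": -0.005, "ay": 0, "az": 0, "fingers": 255}, {"dx": 0, "dy": -7.2, "dz": 0, "ax": -0.006, "ay": 0, "az": 0, "fingers": 255}, {"dx": 0, "dy": -7.2, "dz": 0, "ax": -0.006, "ay": 0, "az": 0, "fingers": 255}, {"dx": 0, "dy": -7.2, "dz": 0, "ax": -0.006, "ay": 0, "az": 0, "fingers": 255}, {"dx": 0, "dy": -7, "dz": 0, "ax": -0.005, "ay": 0, "az": 0, "fingers": 255}, {"dx": 0, "dy": -6, "dz": 0, "ax": -0.005, "ay": 0, "az": 0, "fingers": 255}, {"dx": 0, "dy": 0, "dz": 0, "ax": 0, "ay": 0, "az": 0, "fingers": 255}, {"dx": 0, "dy": 0, "dz": 0, "ax": 0, "ay": 0, "az": 0, "fingers": 255}, {"dx": 0, "dy": 0, "dz": 0, "ax": 0, "ay": 0, "az": 0, "fingers": 255}])

```text
clock: 44.25
tool_pos: [0.4479, -0.2023, 0.2107]
tcp_rot: [0.739, 0.674, -0.0, -0.001]
force: [-0.2, 0.1, -3.6]
opening: 0.339
```

```bash
python3 - <<'E'
from h import *
s,Rm,g=st()
snap('wrist','w29.png')
print(np.linalg.norm(g[:2]-[.5227,-.209]))
E
```

```text
t 44.25 tcp [ 0.4479 -0.2023  0.2107] grasp [ 0.4477 -0.2023  0.0477] x [0.092 0.996 0.   ] z [-0.001  0.    -1.   ] F [-0.2  0.1 -3.6] T [ 0.03 -0.04 -0.  ] open 0.339 q [ 1.01  0.64 -0.89  2.05  0.7   0.8   1.17]
0.07534446777759034
```

View pics/w29.png

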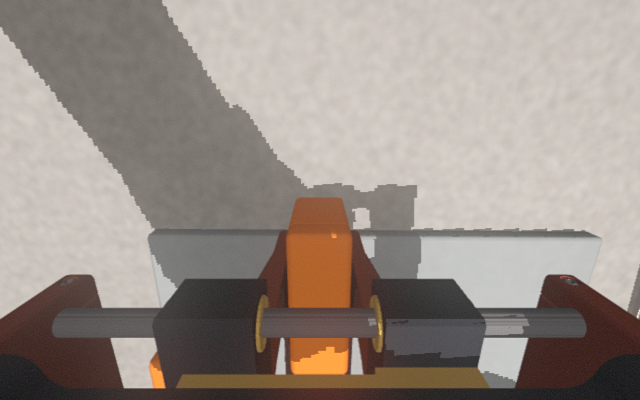

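Call:
play_rows(plan=[{"dx": 0, "dy": 0, "dz": -15, "ax": 0, "ay": 0, "az": 0, "fingers": 255}, {"dx": 0, "dy": 0, "dz": -30, "ax": 0, "ay": 0, "az": 0, "fingers": 255}, {"dx": 0, "dy": 0, "dz": -35, "ax": 0, "ay": 0, "az": 0, "fingers": 255}, {"dx": 0, "dy": 0, "dz": -30, "ax": 0, "ay": 0, "az": 0, "fingers": 255}, {"dx": 25, "dy": 0, "dz": 0, "ax": 0, "ay": 0, "az": 0, "fingers": 255}, {"dx": 40, "dy": 0, "dz": 0, "ax": 0, "ay": 0, "az": 0, "fingers": 255}, {"dx": 42, "dy": 0, "dz": 0, "ax": 0, "ay": 0, "az": 0, "fingers": 255}, {"dx": 42, "dy": 0, "dz": 0, "ax": 0, "ay": 0, "az": 0, "fingers": 255}, {"dx": 42, "dy": 0, "dz": 0, "ax": 0, "ay": 0, "az": 0, "fingers": 255}, {"dx": 42, "dy": 0, "dz": 0, "ax": 0, "ay": 0, "az": 0, "fingers": 255}])

```text
clock: 45.55
tool_pos: [0.4706, 0.0352, 0.3332]
tcp_rot: [0.74, 0.673, 0.001, 0.002]
force: [0.4, -1.1, -3.1]
opening: 0.339
```

```bash
python3 - <<'E'
from h import *
s,Rm,g=st()
snap('wrist','w30.png');snap('side','s30.png')
for q in ['tray','drive_b']:
  for r in cams.landmark_of('side',q): print(q,round(r['confidence'],2),np.round(w('side',r['point']),3))
plan([.542,.187,.16],np.radians(88.9),7)
E
```

```text
t 45.55 tcp [0.4706 0.0352 0.3332] grasp [0.4713 0.035  0.1702] x [ 0.095  0.995 -0.001] z [ 0.005 -0.001 -1.   ] F [ 0.4 -1.1 -3.1] T [ 0.03 -0.13  0.05] open 0.339 q [ 0.69  0.44 -1.08  1.99  0.47  0.98  0.85]
tray 0.71 [ 0.583  0.186 -0.   ]
drive_b 0.78 [0.566 0.265 0.008]
drive_b 0.73 [ 0.547 -0.449  0.006]
drive_b 0.69 [ 0.762 -0.334 -0.005]
drive_b 0.66 [0.494 0.04  0.141]
drive_b 0.64 [ 0.535 -0.286  0.012]
turn total [ 0.005  0.001 -0.074]
0 [22.6  8.1  1.4] [ 0.001  0.    -0.011]
1 [22.5  8.4  1.4] [ 0.001  0.    -0.011]
2 [22.4  8.6  1.4] [ 0.001  0.    -0.011]
3 [22.3  8.9  1.4] [ 0.001  0.    -0.011]
4 [22.3  9.1  1.4] [ 0.001  0.    -0.011]
5 [22.2  9.3  1.4] [ 0.001  0.    -0.011]
6 [22.1  9.6  1.4] [ 0.001  0.    -0.011]
```

View pics/w30.png

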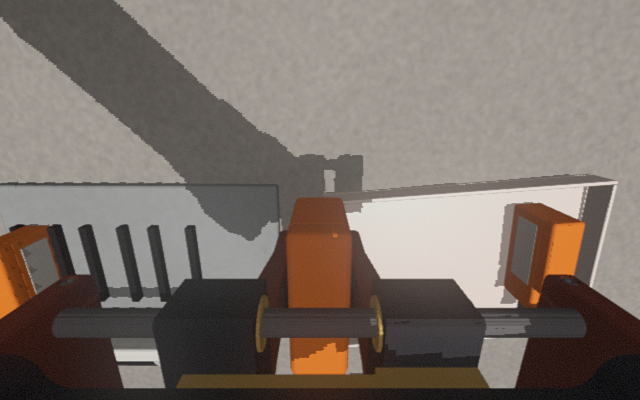

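View pics/s30.png

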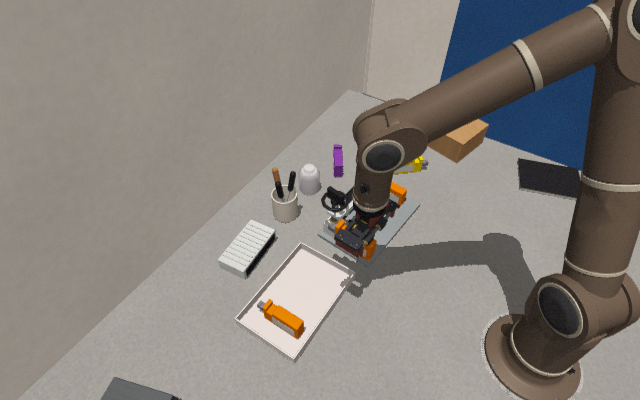

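Tray unmoved, drive 1 standing at (282,318), and drive 2 held level. I'll carry it over.

Call:
play_rows(plan=[{"dx": 23, "dy": 8, "dz": 1, "ax": 0, "ay": 0, "az": -0.011, "fingers": 255}, {"dx": 23, "dy": 8.3, "dz": 1, "ax": 0, "ay": 0, "az": -0.011, "fingers": 255}, {"dx": 23, "dy": 8.3, "dz": 1, "ax": 0, "ay": 0, "az": -0.011, "fingers": 255}, {"dx": 23, "dy": 8.6, "dz": 1, "ax": 0, "ay": 0, "az": -0.01, "fingers": 255}, {"dx": 23, "dy": 8.6, "dz": 1, "ax": 0, "ay": 0, "az": -0.01, "fingers": 255}, {"dx": 23, "dy": 9, "dz": 1, "ax": 0, "ay": 0, "az": -0.01, "fingers": 255}, {"dx": 23, "dy": 9, "dz": 1, "ax": 0, "ay": 0, "az": -0.01, "fingers": 255}, {"dx": 0, "dy": 0, "dz": 20, "ax": 0, "ay": 0, "az": 0, "fingers": 255}, {"dx": 0, "dy": 0, "dz": 20, "ax": 0, "ay": 0, "az": 0, "fingers": 255}, {"dx": 0, "dy": 0, "dz": 0, "ax": 0, "ay": 0, "az": 0, "fingers": 255}])

```text
clock: 47.0
tool_pos: [0.5456, 0.1788, 0.2832]
tcp_rot: [0.721, 0.693, -0.004, 0.003]
force: [0.2, -0.3, -3.0]
opening: 0.341
```

```bash
python3 - <<'E'
from h import *
s,Rm,g=st()
snap('wrist','w31.png')
plan([.542,.187,.039],np.radians(88.9),6)
E
```

```text
t 47.0 tcp [0.5456 0.1788 0.2832] grasp [0.5454 0.1772 0.1202] x [ 0.04   0.999 -0.01 ] z [-0.001 -0.01  -1.   ] F [ 0.2 -0.3 -3. ] T [ 0.05 -0.09 -0.  ] open 0.341 q [ 0.27  0.66 -0.95  1.8   0.63  1.03  0.6 ]
turn total [ 0.     0.01  -0.021]
0 [ 1.4 -0.7 13.7] [ 0.     0.002 -0.003]
1 [ 1.4 -0.7 13.7] [ 0.     0.002 -0.003]
2 [ 1.4 -0.7 13.7] [ 0.     0.002 -0.003]
3 [ 1.4 -0.7 13.7] [ 0.     0.002 -0.003]
4 [ 1.4 -0.7 13.7] [ 0.     0.002 -0.003]
5 [ 1.3 -0.7 13.7] [ 0.     0.002 -0.003]
```

View pics/w31.png

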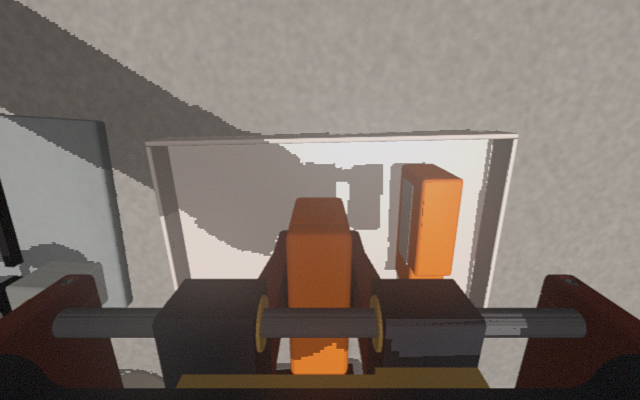

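Call:
play_rows(plan=[{"dx": 1.4, "dy": -0.6, "dz": 13, "ax": 0, "ay": 0.002, "az": -0.003, "fingers": 255}, {"dx": 1.4, "dy": -0.6, "dz": 13, "ax": 0, "ay": 0.002, "az": -0.003, "fingers": 255}, {"dx": 1.4, "dy": -0.6, "dz": 13, "ax": 0, "ay": 0.002, "az": -0.003, "fingers": 255}, {"dx": 1.4, "dy": -0.6, "dz": 13, "ax": 0, "ay": 0.002, "az": -0.003, "fingers": 255}, {"dx": 1.4, "dy": -0.6, "dz": 12, "ax": 0, "ay": 0.001, "az": -0.003, "fingers": 255}, {"dx": 0.5, "dy": -0.3, "dz": 8, "ax": 0, "ay": 0, "az": -0.003, "fingers": 255}, {"dx": 0, "dy": 0, "dz": 4, "ax": 0, "ay": 0, "az": 0, "fingers": 255}, {"dx": 0, "dy": 0, "dz": 0, "ax": 0, "ay": 0, "az": 0, "fingers": 255}, {"dx": 0, "dy": 0, "dz": 0, "ax": 0, "ay": 0, "az": 0, "fingers": 255}, {"dx": 0, "dy": 0, "dz": 0, "ax": 0, "ay": 0, "az": 0, "fingers": 255}])

```text
clock: 48.3
tool_pos: [0.5432, 0.1863, 0.2038]
tcp_rot: [0.715, 0.699, 0.001, 0.001]
force: [-0.9, 0.3, -3.3]
opening: 0.343
```

```bash
python3 - <<'E'
from h import *
s,Rm,g=st()
E
```

```text
t 48.3 tcp [0.5432 0.1863 0.2038] grasp [0.5435 0.1864 0.0408] x [0.021 1.    0.   ] z [ 0.002  0.    -1.   ] F [-0.9  0.3 -3.3] T [ 0.08 -0.09 -0.03] open 0.343 q [ 0.2   0.75 -0.87  1.85  0.74  0.9   0.52]
```

Call:
play_rows(plan=[{"dx": 0, "dy": 0, "dz": 2.5, "ax": 0, "ay": 0, "az": 0, "fingers": 255}, {"dx": 0, "dy": 0, "dz": 0.5, "ax": 0, "ay": 0, "az": 0, "fingers": 255}, {"dx": 0, "dy": 0, "dz": 0, "ax": 0, "ay": 0, "az": 0, "fingers": 255}, {"dx": 0, "dy": 0, "dz": 0, "ax": 0, "ay": 0, "az": 0, "fingers": 150}, {"dx": 0, "dy": 0, "dz": 0, "ax": 0, "ay": 0, "az": 0, "fingers": 100}, {"dx": 0, "dy": 0, "dz": 0, "ax": 0, "ay": 0, "az": 0, "fingers": 95}, {"dx": 0, "dy": 0, "dz": 0, "ax": 0, "ay": 0, "az": 0, "fingers": 95}, {"dx": 0, "dy": 0, "dz": -20, "ax": 0, "ay": 0, "az": 0, "fingers": 95}, {"dx": 0, "dy": 0, "dz": -35, "ax": 0, "ay": 0, "az": 0, "fingers": 95}, {"dx": 0, "dy": -5, "dz": -40, "ax": 0, "ay": 0, "az": 0, "fingers": 95}])

```text
clock: 49.55
tool_pos: [0.5378, 0.1867, 0.2997]
tcp_rot: [0.714, 0.7, 0.001, 0.0]
force: [0.1, -0.1, -0.8]
opening: 0.63
```

Call:
play_rows(plan=[{"dx": -20, "dy": -10, "dz": -25, "ax": 0, "ay": 0, "az": 0.01, "fingers": 95}, {"dx": -40, "dy": -14, "dz": 0, "ax": 0, "ay": 0, "az": 0.01, "fingers": 95}, {"dx": -40, "dy": -14, "dz": 0, "ax": 0, "ay": 0, "az": 0.01, "fingers": 95}, {"dx": -40, "dy": -14, "dz": 0, "ax": 0, "ay": 0, "az": 0.01, "fingers": 95}, {"dx": -40, "dy": -8, "dz": 0, "ax": 0, "ay": 0, "az": 0.01, "fingers": 95}, {"dx": -42, "dy": 0, "dz": 0, "ax": 0, "ay": 0, "az": 0.01, "fingers": 95}, {"dx": -42, "dy": 0, "dz": 0, "ax": 0, "ay": 0, "az": 0.01, "fingers": 95}, {"dx": -42, "dy": 4, "dz": 0, "ax": 0, "ay": 0, "az": 0, "fingers": 95}, {"dx": -42, "dy": 8, "dz": 0, "ax": 0, "ay": 0, "az": 0, "fingers": 95}, {"dx": -42, "dy": 8, "dz": 0, "ax": 0, "ay": 0, "az": 0, "fingers": 95}])

```text
clock: 50.8
tool_pos: [0.4709, -0.2056, 0.3419]
tcp_rot: [0.735, 0.678, 0.006, 0.008]
force: [0.9, 0.1, -0.2]
opening: 0.629
```

```bash
python3 - <<'E'
from h import *
s,Rm,g=st()
p=np.array([.5227,-.209])-.075*np.array([.0915,.9958]);print(p)
plan([p[0],p[1],.13],np.radians(84.7),7)
snap('wrist','w32.png');snap('side','s32.png')
E
```

```text
t 50.8 tcp [ 0.4709 -0.2056  0.3419] grasp [ 0.474  -0.2062  0.1789] x [ 0.081  0.997 -0.002] z [ 0.019 -0.003 -1.   ] F [ 0.9  0.1 -0.2] T [ 0.08 -0.19  0.03] open 0.629 q [ 1.13  0.5  -1.06  1.89  0.51  1.03  1.34]
[ 0.5158375 -0.283685 ]
turn total [0.019 0.002 0.011]
0 [-10.6   7.2   7.1] [0.003 0.    0.002]
1 [-10.6   7.2   7.1] [0.003 0.    0.002]
2 [-10.6   7.2   7.1] [0.003 0.    0.002]
3 [-10.6   7.3   7.1] [0.003 0.    0.002]
4 [-10.5   7.3   7. ] [0.003 0.    0.002]
5 [-10.5   7.3   7. ] [0.003 0.    0.002]
6 [-10.5   7.4   7. ] [0.003 0.    0.002]
```

View pics/s32.png

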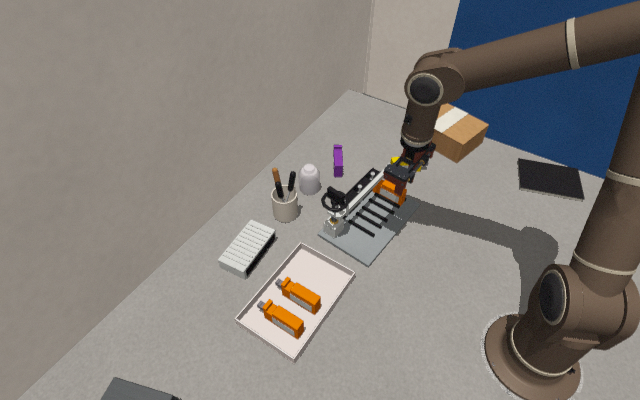

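Two drives stand in the tray, at (282,318) and (300,296). Next is drive 3.

Call:
play_rows(plan=[{"dx": -11, "dy": 7, "dz": 7, "ax": 0.003, "ay": 0, "az": 0.002, "fingers": 95}, {"dx": -11, "dy": 7, "dz": 7, "ax": 0.003, "ay": 0, "az": 0.002, "fingers": 95}, {"dx": -10, "dy": 7, "dz": 7, "ax": 0.003, "ay": 0, "az": 0.002, "fingers": 95}, {"dx": -10, "dy": 7, "dz": 7, "ax": 0.003, "ay": 0, "az": 0.002, "fingers": 95}, {"dx": -10, "dy": 7, "dz": 7, "ax": 0.003, "ay": 0, "az": 0.001, "fingers": 95}, {"dx": -10, "dy": 7, "dz": 7, "ax": 0.003, "ay": 0, "az": 0.001, "fingers": 95}, {"dx": -8, "dy": 6, "dz": 6, "ax": 0.001, "ay": 0, "az": 0.001, "fingers": 95}, {"dx": 0, "dy": 0, "dz": 0, "ax": 0, "ay": 0, "az": 0, "fingers": 95}, {"dx": 0, "dy": 0, "dz": 0, "ax": 0, "ay": 0, "az": 0, "fingers": 95}, {"dx": 0, "dy": 0, "dz": 0, "ax": 0, "ay": 0, "az": 0, "fingers": 95}])

```text
clock: 52.15
tool_pos: [0.5163, -0.2852, 0.2917]
tcp_rot: [0.74, 0.673, -0.001, 0.0]
force: [-0.5, 0.1, 0.3]
opening: 0.633
```

```bash
python3 - <<'E'
from h import *
s,Rm,g=st()
plan([.5158,-.2837,.047],np.radians(84.7),6)
snap('wrist','w33.png')
print(px('wrist',[.5158-.028*.9958,-.2837+.028*.0915,.074]))
E
```

```text
t 52.15 tcp [ 0.5163 -0.2852  0.2917] grasp [ 0.516  -0.2854  0.1287] x [ 0.095  0.995 -0.002] z [-0.002 -0.002 -1.   ] F [-0.5  0.1  0.3] T [-0.   -0.15  0.01] open 0.633 q [ 1.08  0.67 -0.95  1.75  0.62  1.05  1.38]
turn total [-0.001  0.002 -0.003]
0 [ 0.3 -0.1 13.6] [-0.     0.    -0.001]
1 [ 0.3 -0.1 13.6] [-0.     0.    -0.001]
2 [ 0.3 -0.1 13.6] [-0.     0.    -0.001]
3 [ 0.2 -0.1 13.6] [-0.     0.    -0.001]
4 [ 0.2 -0.1 13.6] [-0.     0.    -0.001]
5 [ 0.2 -0.1 13.6] [-0.     0.    -0.001]
[320.27809259 185.28144634]
```

View pics/w33.png

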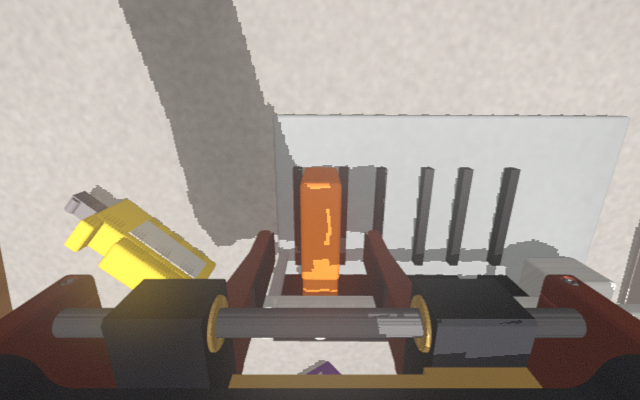

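Call:
play_rows(plan=[{"dx": 0.4, "dy": 0, "dz": 13, "ax": 0, "ay": 0, "az": 0, "fingers": 95}, {"dx": 0.4, "dy": 0, "dz": 13, "ax": 0, "ay": 0, "az": 0, "fingers": 95}, {"dx": 0.4, "dy": 0, "dz": 13, "ax": 0, "ay": 0, "az": 0, "fingers": 95}, {"dx": 0.4, "dy": 0, "dz": 13, "ax": 0, "ay": 0, "az": 0, "fingers": 95}, {"dx": 0, "dy": 0, "dz": 13, "ax": 0, "ay": 0, "az": 0, "fingers": 95}, {"dx": 0, "dy": 0, "dz": 11, "ax": 0, "ay": 0, "az": 0, "fingers": 95}, {"dx": 0, "dy": 0, "dz": 0, "ax": 0, "ay": 0, "az": 0, "fingers": 95}, {"dx": 0, "dy": 0, "dz": 0, "ax": 0, "ay": 0, "az": 0, "fingers": 150}, {"dx": 0, "dy": 0, "dz": 0, "ax": 0, "ay": 0, "az": 0, "fingers": 200}, {"dx": 0, "dy": 0, "dz": 0, "ax": 0, "ay": 0, "az": 0, "fingers": 255}])

```text
clock: 53.45
tool_pos: [0.5162, -0.2833, 0.2104]
tcp_rot: [0.74, 0.673, -0.001, 0.0]
force: [-0.0, -0.1, -2.2]
opening: 0.339
```

```bash
python3 - <<'E'
from h import *
s,Rm,g=st()
snap('wrist','w34.png')
E
```

```text
t 53.45 tcp [ 0.5162 -0.2833  0.2104] grasp [ 0.5159 -0.2836  0.0474] x [ 0.095  0.995 -0.002] z [-0.002 -0.002 -1.   ] F [-0.  -0.1 -2.2] T [ 0.07 -0.04  0.  ] open 0.339 q [ 1.02  0.76 -0.87  1.81  0.72  0.92  1.3 ]
```

View pics/w34.png

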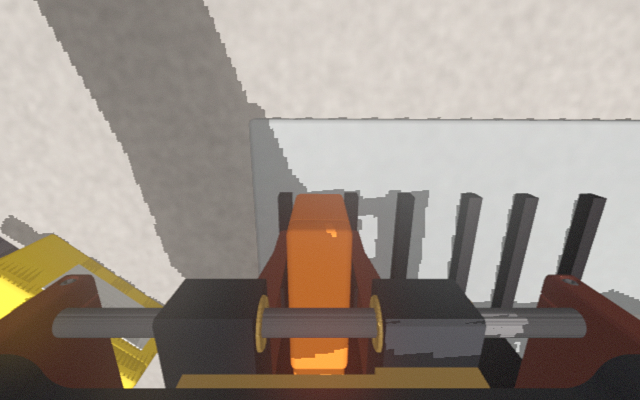

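Call:
play_rows(plan=[{"dx": 0, "dy": 0, "dz": 0, "ax": 0, "ay": 0, "az": 0, "fingers": 255}, {"dx": 0, "dy": 0, "dz": 0, "ax": 0, "ay": 0, "az": 0, "fingers": 255}, {"dx": 0, "dy": 0, "dz": 0, "ax": 0, "ay": 0, "az": 0, "fingers": 255}, {"dx": 0, "dy": -12, "dz": 1, "ax": 0.02, "ay": 0, "az": 0, "fingers": 255}, {"dx": 0, "dy": -12, "dz": 1, "ax": 0.03, "ay": 0, "az": 0, "fingers": 255}, {"dx": 0, "dy": 0, "dz": 0, "ax": 0, "ay": 0, "az": 0, "fingers": 255}, {"dx": 0, "dy": 0, "dz": 0, "ax": 0, "ay": 0, "az": 0, "fingers": 255}, {"dx": 0, "dy": 0, "dz": 0, "ax": 0, "ay": 0, "az": 0, "fingers": 255}, {"dx": 0, "dy": 0, "dz": 0, "ax": 0, "ay": 0, "az": 0, "fingers": 255}, {"dx": 0, "dy": 0, "dz": 0, "ax": 0, "ay": 0, "az": 0, "fingers": 255}])

```text
clock: 54.75
tool_pos: [0.4953, -0.2809, 0.2112]
tcp_rot: [0.739, 0.673, -0.015, -0.014]
force: [-0.3, -0.3, 3.4]
opening: 0.34
```

```bash
python3 - <<'E'
from h import *
s,Rm,g=st()
snap('wrist','w35.png')
E
```

```text
t 54.75 tcp [ 0.4953 -0.2809  0.2112] grasp [ 0.4886 -0.2806  0.0484] x [ 0.094  0.996 -0.002] z [-0.041  0.002 -0.999] F [-0.3 -0.3  3.4] T [ 0.06 -0.48 -0.05] open 0.34 q [ 1.04  0.74 -0.87  1.84  0.71  0.95  1.31]
```

View pics/w35.png

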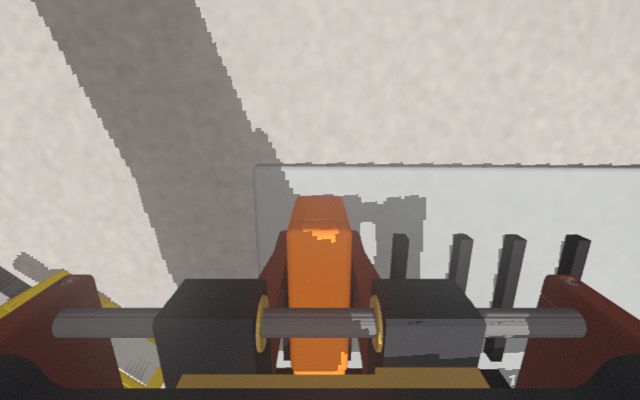

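Freed. I'll pull it the rest of the way.

Call:
play_rows(plan=[{"dx": 0, "dy": -7.2, "dz": 0, "ax": -0.006, "ay": 0, "az": 0, "fingers": 255}, {"dx": 0, "dy": -7.2, "dz": 0, "ax": -0.006, "ay": 0, "az": 0, "fingers": 255}, {"dx": 0, "dy": -7.2, "dz": 0, "ax": -0.006, "ay": 0, "az": 0, "fingers": 255}, {"dx": 0, "dy": -7.2, "dz": 0, "ax": -0.006, "ay": 0, "az": 0, "fingers": 255}, {"dx": 0, "dy": -7.2, "dz": 0, "ax": -0.006, "ay": 0, "az": 0, "fingers": 255}, {"dx": 0, "dy": -7, "dz": 0, "ax": -0.006, "ay": 0, "az": 0, "fingers": 255}, {"dx": 0, "dy": -5, "dz": 0, "ax": -0.006, "ay": 0, "az": 0, "fingers": 255}, {"dx": 0, "dy": 0, "dz": 0, "ax": 0, "ay": 0, "az": 0, "fingers": 255}, {"dx": 0, "dy": 0, "dz": 0, "ax": 0, "ay": 0, "az": 0, "fingers": 255}, {"dx": 0, "dy": 0, "dz": 0, "ax": 0, "ay": 0, "az": 0, "fingers": 255}])

```text
clock: 56.05
tool_pos: [0.4422, -0.2761, 0.2109]
tcp_rot: [0.74, 0.673, -0.001, 0.0]
force: [-0.2, -0.7, -2.9]
opening: 0.338
```

```bash
python3 - <<'E'
from h import *
s,Rm,g=st()
snap('wrist','w36.png')
print(np.linalg.norm(g[:2]-[.5159,-.2836]))
E
```

```text
t 56.05 tcp [ 0.4422 -0.2761  0.2109] grasp [ 0.4419 -0.2764  0.0479] x [ 0.095  0.995 -0.002] z [-0.001 -0.002 -1.   ] F [-0.2 -0.7 -2.9] T [ 0.08 -0.02 -0.04] open 0.338 q [ 1.13  0.68 -0.89  1.98  0.72  0.84  1.31]
0.07432100525503182
```

View pics/w36.png

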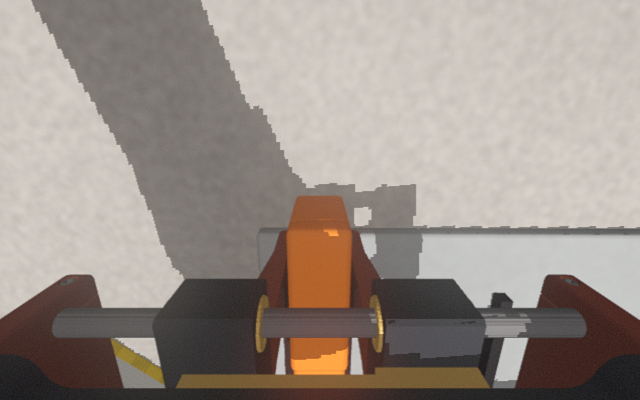

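Call:
play_rows(plan=[{"dx": 0, "dy": 0, "dz": -15, "ax": 0, "ay": 0, "az": 0, "fingers": 255}, {"dx": 0, "dy": 0, "dz": -30, "ax": 0, "ay": 0, "az": 0, "fingers": 255}, {"dx": 0, "dy": 0, "dz": -35, "ax": 0, "ay": 0, "az": 0, "fingers": 255}, {"dx": 0, "dy": 0, "dz": -30, "ax": 0, "ay": 0, "az": 0, "fingers": 255}, {"dx": 30, "dy": 0, "dz": 0, "ax": 0, "ay": 0, "az": 0, "fingers": 255}, {"dx": 48, "dy": 0, "dz": 0, "ax": 0, "ay": 0, "az": 0, "fingers": 255}, {"dx": 50, "dy": 0, "dz": 0, "ax": 0, "ay": 0, "az": 0, "fingers": 255}, {"dx": 50, "dy": 0, "dz": 0, "ax": 0, "ay": 0, "az": 0, "fingers": 255}, {"dx": 50, "dy": 0, "dz": 0, "ax": 0, "ay": 0, "az": 0, "fingers": 255}, {"dx": 45, "dy": 0, "dz": 0, "ax": 0, "ay": 0, "az": 0, "fingers": 255}])

```text
clock: 57.35
tool_pos: [0.47, 0.0022, 0.333]
tcp_rot: [0.741, 0.671, 0.001, 0.004]
force: [1.7, -0.0, -2.6]
opening: 0.341
```

```bash
python3 - <<'E'
from h import *
s,Rm,g=st()
snap('wrist','w37.png');snap('side','s37.png')
for q in ['tray','drive_b']:
  for r in cams.landmark_of('side',q): print(q,round(r['confidence'],2),np.round(w('side',r['point']),3))
plan([.5405,.107,.14],np.radians(88.9),7)
E
```

```text
t 57.35 tcp [0.47   0.0022 0.333 ] grasp [0.471  0.0016 0.17  ] x [ 0.099  0.995 -0.003] z [ 0.006 -0.004 -1.   ] F [ 1.7 -0.  -2.6] T [ 0.09 -0.1  -0.01] open 0.341 q [ 0.77  0.44 -1.09  2.    0.48  0.98  0.91]
tray 0.92 [0.579 0.186 0.   ]
drive_b 0.95 [0.563 0.186 0.004]
drive_b 0.77 [0.493 0.008 0.136]
drive_b 0.72 [ 0.549 -0.446  0.004]
drive_b 0.7 [ 0.765 -0.331 -0.002]
drive_b 0.6 [0.566 0.267 0.007]
turn total [ 0.006  0.004 -0.078]
0 [16.   8.5  4.2] [ 0.001  0.001 -0.011]
1 [15.9  8.7  4.2] [ 0.001  0.001 -0.011]
2 [15.8  8.9  4.2] [ 0.001  0.001 -0.011]
3 [15.7  9.1  4.2] [ 0.001  0.001 -0.011]
4 [15.6  9.2  4.2] [ 0.001  0.001 -0.011]
5 [15.5  9.4  4.2] [ 0.001  0.001 -0.011]
6 [15.4  9.6  4.2] [ 0.001  0.001 -0.011]
```

View pics/w37.png

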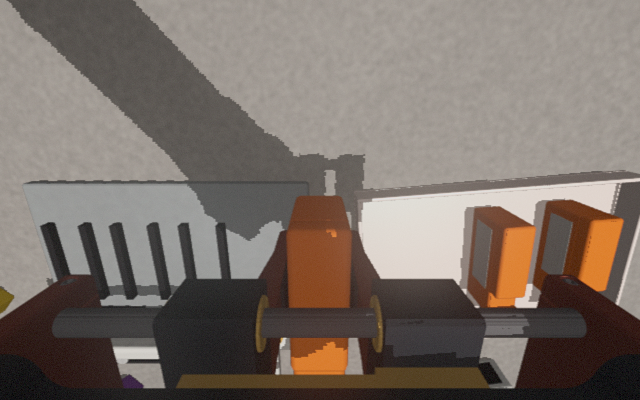

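View pics/s37.png

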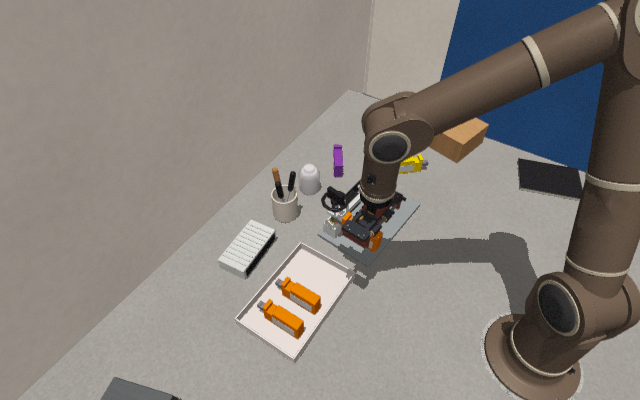

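Call:
play_rows(plan=[{"dx": 20, "dy": 2, "dz": 0, "ax": 0, "ay": 0, "az": -0.011, "fingers": 255}, {"dx": 20, "dy": 6, "dz": 2, "ax": 0, "ay": 0, "az": -0.011, "fingers": 255}, {"dx": 18, "dy": 9, "dz": 3, "ax": 0, "ay": 0, "az": -0.011, "fingers": 255}, {"dx": 16, "dy": 11, "dz": 3, "ax": 0, "ay": 0, "az": -0.011, "fingers": 255}, {"dx": 14, "dy": 12, "dz": 3, "ax": 0, "ay": 0, "az": -0.011, "fingers": 255}, {"dx": 12, "dy": 12, "dz": 3, "ax": 0, "ay": 0, "az": -0.011, "fingers": 255}, {"dx": 12, "dy": 10, "dz": 3, "ax": 0, "ay": 0, "az": -0.01, "fingers": 255}, {"dx": 0, "dy": 0, "dz": 20, "ax": 0, "ay": 0, "az": 0, "fingers": 255}, {"dx": 0, "dy": 0, "dz": 15, "ax": 0, "ay": 0, "az": 0, "fingers": 255}, {"dx": 0, "dy": 0, "dz": 0, "ax": 0, "ay": 0, "az": 0, "fingers": 255}])

```text
clock: 58.8
tool_pos: [0.5434, 0.0991, 0.277]
tcp_rot: [0.72, 0.694, -0.004, 0.004]
force: [-0.2, -0.7, -2.7]
opening: 0.338
```

```bash
python3 - <<'E'
from h import *
s,Rm,g=st()
snap('wrist','w38.png')
plan([.5405,.107,.040],np.radians(88.9),6)
E
```

```text
t 58.8 tcp [0.5434 0.0991 0.277 ] grasp [0.5435 0.0973 0.114 ] x [ 0.036  0.999 -0.011] z [ 0.001 -0.011 -1.   ] F [-0.2 -0.7 -2.7] T [ 0.08 -0.09  0.03] open 0.338 q [ 0.43  0.64 -0.97  1.86  0.64  0.99  0.72]
turn total [ 0.002  0.011 -0.017]
0 [ 1.4 -0.6 12.4] [ 0.     0.002 -0.003]
1 [ 1.4 -0.6 12.4] [ 0.     0.002 -0.003]
2 [ 1.4 -0.6 12.4] [ 0.     0.002 -0.003]
3 [ 1.4 -0.6 12.4] [ 0.     0.002 -0.003]
4 [ 1.3 -0.5 12.4] [ 0.     0.002 -0.003]
5 [ 1.3 -0.5 12.4] [ 0.     0.002 -0.003]
```

View pics/w38.png

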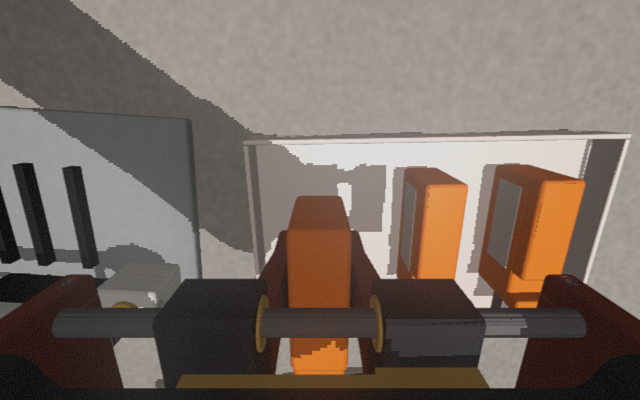

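Call:
play_rows(plan=[{"dx": 1.5, "dy": -0.6, "dz": 13, "ax": 0, "ay": 0.002, "az": -0.003, "fingers": 255}, {"dx": 1.5, "dy": -0.6, "dz": 13, "ax": 0, "ay": 0.002, "az": -0.003, "fingers": 255}, {"dx": 1.5, "dy": -0.6, "dz": 13, "ax": 0, "ay": 0.002, "az": -0.003, "fingers": 255}, {"dx": 1.5, "dy": -0.6, "dz": 12, "ax": 0, "ay": 0.002, "az": -0.003, "fingers": 255}, {"dx": 1.5, "dy": -0.6, "dz": 10, "ax": 0, "ay": 0.001, "az": -0.003, "fingers": 255}, {"dx": 0.5, "dy": -0.3, "dz": 6, "ax": 0, "ay": 0, "az": 0, "fingers": 255}, {"dx": 0, "dy": 0, "dz": 3, "ax": 0, "ay": 0, "az": 0, "fingers": 255}, {"dx": 0, "dy": 0, "dz": 0, "ax": 0, "ay": 0, "az": 0, "fingers": 255}, {"dx": 0, "dy": 0, "dz": 0, "ax": 0, "ay": 0, "az": 0, "fingers": 255}, {"dx": 0, "dy": 0, "dz": 0, "ax": 0, "ay": 0, "az": 0, "fingers": 255}])

```text
clock: 60.1
tool_pos: [0.5408, 0.1072, 0.2036]
tcp_rot: [0.714, 0.7, 0.001, 0.002]
force: [0.6, 0.4, -2.8]
opening: 0.34
```

```bash
python3 - <<'E'
from h import *
s,Rm,g=st()
E
```

```text
t 60.1 tcp [0.5408 0.1072 0.2036] grasp [0.5414 0.1069 0.0406] x [ 0.02   1.    -0.002] z [ 0.004 -0.002 -1.   ] F [ 0.6  0.4 -2.8] T [ 0.1  -0.08  0.  ] open 0.34 q [ 0.36  0.73 -0.89  1.91  0.75  0.87  0.63]
```

Call:
play_rows(plan=[{"dx": 0, "dy": 0, "dz": 2.4, "ax": 0, "ay": 0, "az": 0, "fingers": 255}, {"dx": 0, "dy": 0, "dz": 0.4, "ax": 0, "ay": 0, "az": 0, "fingers": 255}, {"dx": 0, "dy": 0, "dz": 0, "ax": 0, "ay": 0, "az": 0, "fingers": 255}, {"dx": 0, "dy": 0, "dz": 0, "ax": 0, "ay": 0, "az": 0, "fingers": 150}, {"dx": 0, "dy": 0, "dz": 0, "ax": 0, "ay": 0, "az": 0, "fingers": 100}, {"dx": 0, "dy": 0, "dz": 0, "ax": 0, "ay": 0, "az": 0, "fingers": 95}, {"dx": 0, "dy": 0, "dz": 0, "ax": 0, "ay": 0, "az": 0, "fingers": 95}, {"dx": 0, "dy": 0, "dz": -20, "ax": 0, "ay": 0, "az": 0, "fingers": 95}, {"dx": 0, "dy": 0, "dz": -40, "ax": 0, "ay": 0, "az": 0, "fingers": 95}, {"dx": 0, "dy": 0, "dz": -50, "ax": 0, "ay": 0, "az": 0, "fingers": 0}])

```text
clock: 61.35
tool_pos: [0.5399, 0.1076, 0.3142]
tcp_rot: [0.714, 0.7, -0.0, 0.001]
force: [1.1, -0.7, 0.7]
opening: 0.702
```

Call:
play_rows(plan=[{"dx": 0, "dy": 0, "dz": -50, "ax": 0, "ay": 0, "az": 0, "fingers": 0}, {"dx": -10, "dy": 0, "dz": -50, "ax": 0, "ay": 0, "az": 0, "fingers": 0}, {"dx": -25, "dy": 10, "dz": -40, "ax": 0, "ay": 0, "az": 0, "fingers": 0}, {"dx": -30, "dy": 15, "dz": 0, "ax": 0, "ay": 0, "az": 0, "fingers": 0}, {"dx": -30, "dy": 15, "dz": 0, "ax": 0, "ay": 0, "az": 0, "fingers": 0}, {"dx": -30, "dy": 15, "dz": 0, "ax": 0, "ay": 0, "az": 0, "fingers": 0}, {"dx": -30, "dy": 10, "dz": 0, "ax": 0, "ay": 0, "az": 0, "fingers": 0}, {"dx": 0, "dy": 0, "dz": 0, "ax": 0, "ay": 0, "az": 0, "fingers": 0}, {"dx": 0, "dy": 0, "dz": 0, "ax": 0, "ay": 0, "az": 0, "fingers": 0}, {"dx": 0, "dy": 0, "dz": 0, "ax": 0, "ay": 0, "az": 0, "fingers": 0}])

```text
clock: 62.6
tool_pos: [0.5994, -0.0455, 0.4779]
tcp_rot: [0.71, 0.704, 0.006, 0.006]
force: [-0.2, -0.3, 0.2]
opening: 0.996
```

```bash
python3 - <<'E'
from h import *
s,Rm,g=st()
snap('wrist','w39.png');snap('side','s39.png');snap('top','t39.png')
for r in cams.landmark_of('wrist','wheel_grip'): print(round(r['confidence'],2),np.round(w('wrist',r['point']),3))
E
```

```text
t 62.6 tcp [ 0.5994 -0.0455  0.4779] grasp [ 0.6021 -0.0454  0.3149] x [0.008 1.    0.001] z [ 0.017  0.001 -1.   ] F [-0.2 -0.3  0.2] T [ 0.12 -0.09 -0.01] open 0.996 q [ 0.73  0.53 -1.09  1.51  0.48  1.37  1.17]
0.69 [ 0.615 -0.067  0.176]
```

View pics/w39.png

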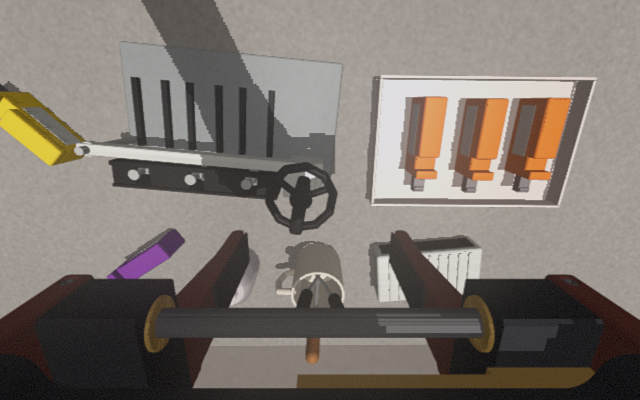

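View pics/s39.png

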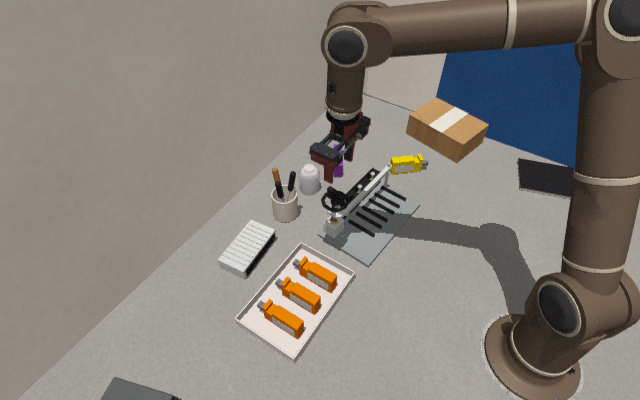

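```bash
python3 - <<'E'
from h import *
plan([.621,-.0655,.184],np.radians(79),6)
E
```

```text
turn total [ 0.016 -0.002  0.184]
0 [-3.2  3.2 21.8] [ 0.003 -0.     0.031]
1 [-3.1  3.4 21.8] [ 0.003 -0.     0.031]
2 [-3.   3.5 21.8] [ 0.003 -0.     0.031]
3 [-2.9  3.7 21.8] [ 0.003 -0.     0.031]
4 [-2.8  3.8 21.8] [ 0.003 -0.     0.031]
5 [-2.7  4.  21.8] [ 0.003 -0.     0.031]
```

Call:
play_rows(plan=[{"dx": -5, "dy": 5, "dz": 10, "ax": 0.003, "ay": 0, "az": 0.04, "fingers": 0}, {"dx": -5, "dy": 5, "dz": 15, "ax": 0.003, "ay": 0, "az": 0.04, "fingers": 0}, {"dx": -4, "dy": 5, "dz": 15, "ax": 0.003, "ay": 0, "az": 0.04, "fingers": 0}, {"dx": -3, "dy": 4, "dz": 20, "ax": 0.003, "ay": 0, "az": 0.04, "fingers": 0}, {"dx": 0, "dy": 0, "dz": 20, "ax": 0.003, "ay": 0, "az": 0.02, "fingers": 0}, {"dx": 0, "dy": 0, "dz": 15, "ax": 0, "ay": 0, "az": 0, "fingers": 0}, {"dx": 0, "dy": 0, "dz": 0, "ax": 0, "ay": 0, "az": 0, "fingers": 0}, {"dx": 0, "dy": 0, "dz": 0, "ax": 0, "ay": 0, "az": 0, "fingers": 0}, {"dx": 0, "dy": 0, "dz": 0, "ax": 0, "ay": 0, "az": 0, "fingers": 0}, {"dx": 0, "dy": 0, "dz": 0, "ax": 0, "ay": 0, "az": 0, "fingers": 0}])

```text
clock: 64.05
tool_pos: [0.6197, -0.0647, 0.377]
tcp_rot: [0.774, 0.633, 0.001, -0.001]
force: [0.3, 0.1, -0.1]
opening: 1.004
```

```bash
python3 - <<'E'
from h import *
s,Rm,g=st()
plan([.621,-.0655,.183],np.radians(79),4)
snap('wrist','w40.png')
E
```

```text
t 64.05 tcp [ 0.6197 -0.0647  0.377 ] grasp [ 0.6197 -0.0643  0.214 ] x [0.199 0.98  0.002] z [ 0.     0.002 -1.   ] F [ 0.3  0.1 -0.1] T [ 0.05 -0.13  0.  ] open 1.004 q [ 0.67  0.62 -0.98  1.59  0.54  1.22  0.96]
turn total [-0.    -0.002 -0.008]
0 [-0.1  0.4  7.7] [-0.    -0.001 -0.002]
1 [-0.1  0.4  7.7] [-0.    -0.001 -0.002]
2 [-0.1  0.4  7.7] [-0.    -0.001 -0.002]
3 [-0.1  0.4  7.7] [-0.    -0.001 -0.002]
```

View pics/w40.png

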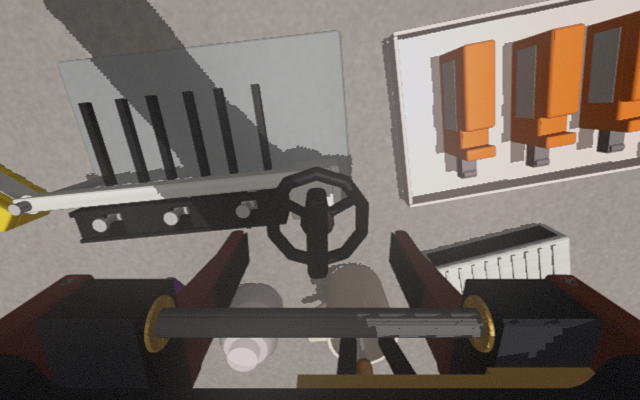

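Call:
play_rows(plan=[{"dx": 0, "dy": 0.4, "dz": 8, "ax": 0, "ay": 0, "az": 0, "fingers": 0}, {"dx": 0, "dy": 0.4, "dz": 8, "ax": 0, "ay": 0, "az": 0, "fingers": 0}, {"dx": 0, "dy": 0.4, "dz": 8, "ax": 0, "ay": 0, "az": 0, "fingers": 0}, {"dx": 0, "dy": 0.4, "dz": 6, "ax": 0, "ay": 0, "az": 0, "fingers": 0}, {"dx": 0, "dy": 0, "dz": 0, "ax": 0, "ay": 0, "az": 0, "fingers": 150}, {"dx": 0, "dy": 0, "dz": 0, "ax": 0, "ay": 0, "az": 0, "fingers": 255}, {"dx": 0, "dy": 0, "dz": 0, "ax": 0, "ay": 0, "az": 0, "fingers": 255}, {"dx": 0, "dy": 0, "dz": 0, "ax": 0, "ay": 0, "az": 0, "fingers": 255}, {"dx": 0, "dy": 0, "dz": 0, "ax": 0, "ay": 0, "az": 0, "fingers": 255}, {"dx": 0, "dy": 0, "dz": 0, "ax": 0, "ay": 0, "az": 0, "fingers": 255}])

```text
clock: 65.35
tool_pos: [0.6214, -0.065, 0.3452]
tcp_rot: [0.774, 0.633, 0.001, -0.001]
force: [0.1, 0.6, -0.0]
opening: 0.356
```

Call:
play_rows(plan=[{"dx": 0, "dy": 0, "dz": 0, "ax": 0, "ay": 0, "az": 0, "fingers": 255}, {"dx": 0, "dy": 0, "dz": 0, "ax": 0, "ay": 0, "az": 0, "fingers": 255}, {"dx": 0, "dy": 0, "dz": 0, "ax": 0, "ay": 0, "az": 0, "fingers": 255}, {"dx": 0, "dy": 0, "dz": 0, "ax": 0, "ay": 0, "az": 0, "fingers": 255}, {"dx": 0, "dy": 0, "dz": 0.7, "ax": 0, "ay": 0, "az": 0.18, "fingers": 255}, {"dx": 0, "dy": 0, "dz": 0.7, "ax": 0, "ay": 0, "az": 0.18, "fingers": 255}, {"dx": 0, "dy": 0, "dz": 0.7, "ax": 0, "ay": 0, "az": 0.18, "fingers": 255}, {"dx": 0, "dy": 0, "dz": 0.7, "ax": 0, "ay": 0, "az": 0.18, "fingers": 255}, {"dx": 0, "dy": 0, "dz": 0, "ax": 0, "ay": 0, "az": 0, "fingers": 255}, {"dx": 0, "dy": 0, "dz": 0, "ax": 0, "ay": 0, "az": 0, "fingers": 255}])

```text
clock: 66.6
tool_pos: [0.6207, -0.0672, 0.3423]
tcp_rot: [0.95, 0.311, -0.001, 0.001]
force: [-1.5, -1.1, 0.8]
opening: 0.158
```

```bash
python3 - <<'E'
from h import *
s,Rm,g=st(); print(np.degrees(np.arctan2(Rm[1,0],Rm[0,0])), Rm.T@(np.array([.621,-.065,0])-g)*1e3)
snap('wrist','w41.png')
E
```

```text
t 66.6 tcp [ 0.6207 -0.0672  0.3423] grasp [ 0.6204 -0.0676  0.1793] x [ 0.806  0.591 -0.003] z [-0.002 -0.002 -1.   ] F [-1.5 -1.1  0.8] T [-0.14 -0.09 -0.19] open 0.158 q [ 0.57  0.59 -0.79  1.63  0.46  1.12  0.29]
36.24978099132668 [  2.50773935  -1.84927136 179.25133404]
```

View pics/w41.png

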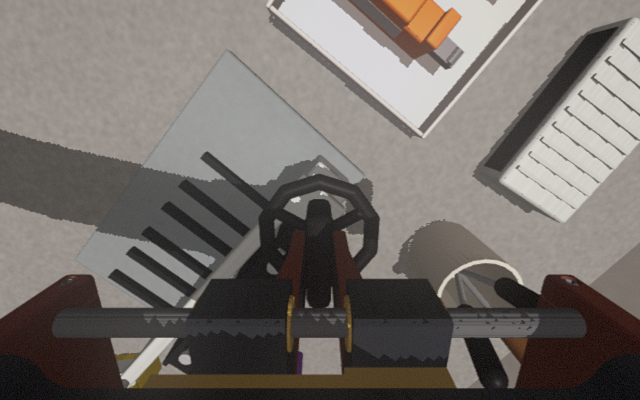

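Call:
play_rows(plan=[{"dx": 0.3, "dy": 0, "dz": 0.7, "ax": 0, "ay": 0, "az": 0.18, "fingers": 255}, {"dx": 0.3, "dy": 0, "dz": 0.7, "ax": 0, "ay": 0, "az": 0.18, "fingers": 255}, {"dx": 0.3, "dy": 0, "dz": 0.7, "ax": 0, "ay": 0, "az": 0.18, "fingers": 255}, {"dx": 0.3, "dy": 0, "dz": 0.7, "ax": 0, "ay": 0, "az": 0.18, "fingers": 255}, {"dx": 0.3, "dy": 0, "dz": 0.7, "ax": 0, "ay": 0, "az": 0.18, "fingers": 255}, {"dx": 0.3, "dy": 0, "dz": 0.7, "ax": 0, "ay": 0, "az": 0.18, "fingers": 255}, {"dx": 0.3, "dy": 0, "dz": 0.7, "ax": 0, "ay": 0, "az": 0.18, "fingers": 255}, {"dx": 0.3, "dy": 0, "dz": 0.7, "ax": 0, "ay": 0, "az": 0.18, "fingers": 255}, {"dx": 0, "dy": 0, "dz": 0, "ax": 0, "ay": 0, "az": 0, "fingers": 255}, {"dx": 0, "dy": 0, "dz": 0, "ax": 0, "ay": 0, "az": 0, "fingers": 255}])

```text
clock: 67.9
tool_pos: [0.6193, -0.0667, 0.3364]
tcp_rot: [0.917, -0.398, -0.006, 0.004]
force: [-1.6, -2.0, 0.8]
opening: 0.15
```

```bash
python3 - <<'E'
from h import *
s,Rm,g=st(); print(np.degrees(np.arctan2(Rm[1,0],Rm[0,0])), Rm.T@(np.array([.621,-.065,0])-g)*1e3)
snap('wrist','w42.png')
E
```

```text
t 67.9 tcp [ 0.6193 -0.0667  0.3364] grasp [ 0.617  -0.0673  0.1734] x [ 0.683 -0.731 -0.007] z [-0.014 -0.003 -1.   ] F [-1.6 -2.   0.8] T [-0.44 -0.02 -0.23] open 0.15 q [ 0.35  0.52 -0.45  1.65  0.26  1.05 -1.  ]
-46.932232942348726 [  2.29501096  -6.60969007 173.3025727 ]
```

View pics/w42.png

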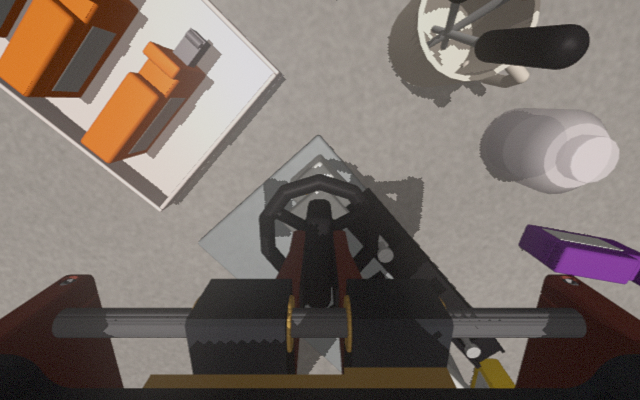

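Call:
play_rows(plan=[{"dx": 0.3, "dy": -0.8, "dz": 0.7, "ax": 0, "ay": 0, "az": 0.18, "fingers": 255}, {"dx": 0.3, "dy": -0.8, "dz": 0.7, "ax": 0, "ay": 0, "az": 0.18, "fingers": 255}, {"dx": 0.3, "dy": -0.8, "dz": 0.7, "ax": 0, "ay": 0, "az": 0.18, "fingers": 255}, {"dx": 0.3, "dy": -0.8, "dz": 0.7, "ax": 0, "ay": 0, "az": 0.18, "fingers": 255}, {"dx": 0.3, "dy": -0.8, "dz": 0.7, "ax": 0, "ay": 0, "az": 0.18, "fingers": 255}, {"dx": 0.3, "dy": -0.8, "dz": 0.7, "ax": 0, "ay": 0, "az": 0.18, "fingers": 255}, {"dx": 0.3, "dy": -0.8, "dz": 0.7, "ax": 0, "ay": 0, "az": 0.18, "fingers": 255}, {"dx": 0, "dy": 0, "dz": 0, "ax": 0, "ay": 0, "az": 0, "fingers": 255}, {"dx": 0, "dy": 0, "dz": 0, "ax": 0, "ay": 0, "az": 0, "fingers": 100}, {"dx": 0, "dy": 0, "dz": 0, "ax": 0, "ay": 0, "az": 0, "fingers": 0}])

```text
clock: 69.2
tool_pos: [0.6217, -0.0641, 0.331]
tcp_rot: [-0.507, 0.862, 0.008, -0.01]
force: [0.5, 0.2, 0.0]
opening: 0.344
```

```bash
python3 - <<'E'
from h import *
s,Rm,g=st(); print(np.degrees(np.arctan2(Rm[1,0],Rm[0,0])), Rm.T@(np.array([.621,-.065,0])-g)*1e3)
snap('wrist','w43.png')
E
```

```text
t 69.2 tcp [ 0.6217 -0.0641  0.331 ] grasp [ 0.6174 -0.0636  0.168 ] x [-0.487 -0.874  0.01 ] z [-0.026  0.003 -1.   ] F [0.5 0.2 0. ] T [ 0.04  0.02 -0.01] open 0.344 q [ 0.15  0.49 -0.17  1.66  0.09  1.03 -2.13]
-119.11880195561825 [ -2.21938146  -7.84350733 167.88383641]
```

View pics/w43.png

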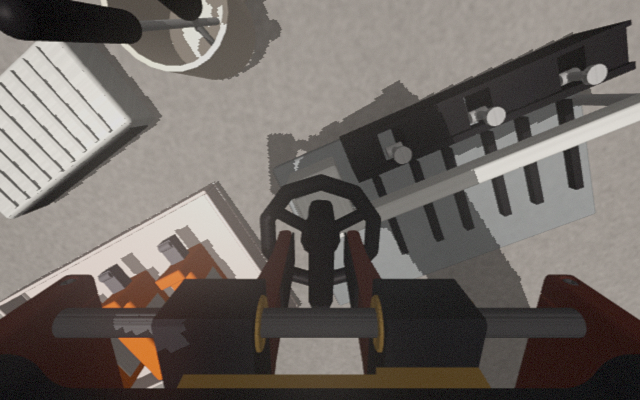

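Call:
play_rows(plan=[{"dx": 0, "dy": -1, "dz": 0, "ax": 0, "ay": 0, "az": 0, "fingers": 0}, {"dx": 0, "dy": -2, "dz": 0, "ax": 0, "ay": 0, "az": 0, "fingers": 0}, {"dx": 0, "dy": -2, "dz": 0, "ax": 0, "ay": 0, "az": 0, "fingers": 0}, {"dx": 0, "dy": -2, "dz": 0, "ax": 0, "ay": 0, "az": 0, "fingers": 0}, {"dx": 0, "dy": 0, "dz": 0, "ax": 0, "ay": 0, "az": -0.185, "fingers": 0}, {"dx": 0, "dy": 0, "dz": 0, "ax": 0, "ay": 0, "az": -0.185, "fingers": 0}, {"dx": 0, "dy": 0, "dz": 0, "ax": 0, "ay": 0, "az": -0.185, "fingers": 0}, {"dx": 0, "dy": 0, "dz": 0, "ax": 0, "ay": 0, "az": -0.185, "fingers": 0}, {"dx": 0, "dy": 0, "dz": 0, "ax": 0, "ay": 0, "az": -0.185, "fingers": 0}, {"dx": 0, "dy": 0, "dz": 0, "ax": 0, "ay": 0, "az": -0.185, "fingers": 0}])

```text
clock: 70.5
tool_pos: [0.6291, -0.068, 0.3306]
tcp_rot: [0.89, -0.457, -0.012, 0.005]
force: [0.9, -0.0, 0.0]
opening: 0.997
```

```bash
python3 - <<'E'
from h import *
s,Rm,g=st(); print(np.degrees(np.arctan2(Rm[1,0],Rm[0,0])))
plan([.621,-.065,.170],np.radians(60.9),10)
E
```

```text
t 70.5 tcp [ 0.6291 -0.068   0.3306] grasp [ 0.625  -0.0676  0.1677] x [ 0.583 -0.813 -0.017] z [-0.025  0.002 -1.   ] F [ 0.9 -0.   0. ] T [-0.01 -0.01 -0.01] open 0.997 q [ 0.33  0.54 -0.43  1.62  0.24  1.06 -1.12]
-54.353683094917145
turn total [-0.005  0.03  -2.011]
0 [-0.9  0.2 -0.2] [-0.     0.003 -0.201]
1 [-1.   0.1 -0.2] [-0.     0.003 -0.201]
2 [-1.  -0.  -0.2] [-0.     0.003 -0.201]
3 [-1.  -0.1 -0.2] [-0.     0.003 -0.201]
4 [-0.9 -0.2 -0.2] [-0.     0.003 -0.201]
5 [-0.9 -0.3 -0.2] [-0.     0.003 -0.201]
6 [-0.8 -0.4 -0.2] [-0.     0.003 -0.201]
7 [-0.7 -0.4 -0.2] [-0.     0.003 -0.201]
8 [-0.7 -0.5 -0.2] [-0.     0.003 -0.201]
9 [-0.6 -0.5 -0.2] [-0.     0.003 -0.201]
```

Call:
play_rows(plan=[{"dx": -0.9, "dy": 0.2, "dz": -0.2, "ax": 0, "ay": 0.003, "az": -0.187, "fingers": 0}, {"dx": -0.9, "dy": 0.1, "dz": -0.2, "ax": 0, "ay": 0.003, "az": -0.187, "fingers": 0}, {"dx": -0.9, "dy": 0, "dz": -0.2, "ax": 0, "ay": 0.003, "az": -0.187, "fingers": 0}, {"dx": -0.9, "dy": 0, "dz": -0.2, "ax": 0, "ay": 0.003, "az": -0.187, "fingers": 0}, {"dx": -0.9, "dy": -0.2, "dz": -0.2, "ax": 0, "ay": 0.003, "az": -0.187, "fingers": 0}, {"dx": -0.9, "dy": -0.3, "dz": -0.2, "ax": 0, "ay": 0.003, "az": -0.187, "fingers": 0}, {"dx": -0.8, "dy": -0.4, "dz": -0.2, "ax": 0, "ay": 0.003, "az": -0.187, "fingers": 0}, {"dx": -0.7, "dy": -0.4, "dz": -0.2, "ax": 0, "ay": 0.003, "az": -0.187, "fingers": 0}, {"dx": -0.7, "dy": -0.5, "dz": -0.2, "ax": 0, "ay": 0.003, "az": -0.187, "fingers": 0}, {"dx": -0.6, "dy": -0.5, "dz": -0.2, "ax": 0, "ay": 0.003, "az": -0.187, "fingers": 0}])

```text
clock: 71.75
tool_pos: [0.6219, -0.0667, 0.3327]
tcp_rot: [0.895, 0.447, 0.001, -0.0]
force: [-0.7, 0.5, -0.3]
opening: 1.001
```

```bash
python3 - <<'E'
from h import *
s,Rm,g=st(); print(np.degrees(np.arctan2(Rm[1,0],Rm[0,0])))
plan([.621,-.065,.169],np.radians(60.9),2)
snap('wrist','w44.png')
E
```

```text
t 71.75 tcp [ 0.6219 -0.0667  0.3327] grasp [ 0.622  -0.0665  0.1697] x [0.601 0.799 0.001] z [ 0.001  0.001 -1.   ] F [-0.7  0.5 -0.3] T [ 0.03 -0.09  0.01] open 1.001 q [ 0.61  0.63 -0.86  1.63  0.52  1.12  0.54]
53.06397200959344
turn total [ 0.    -0.001 -0.137]
0 [ 0.4 -0.9  0.4] [ 0.    -0.001 -0.068]
1 [ 0.5 -0.8  0.4] [ 0.    -0.001 -0.068]
```

View pics/w44.png

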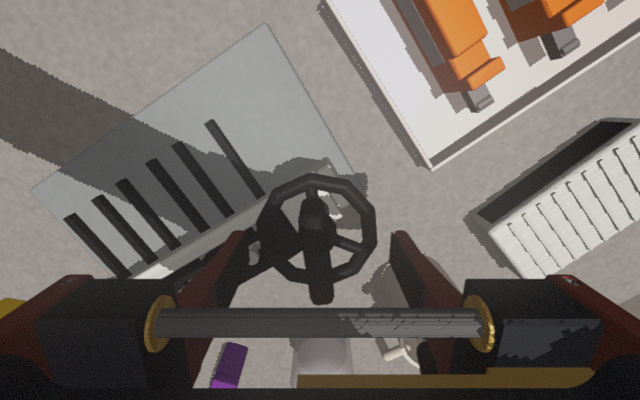

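Call:
play_rows(plan=[{"dx": 0.4, "dy": -0.9, "dz": 0.4, "ax": 0, "ay": 0, "az": -0.068, "fingers": 100}, {"dx": 0.5, "dy": -0.8, "dz": 0.4, "ax": 0, "ay": 0, "az": -0.068, "fingers": 150}, {"dx": 0, "dy": 0, "dz": 0, "ax": 0, "ay": 0, "az": 0, "fingers": 255}, {"dx": 0, "dy": 0, "dz": 0, "ax": 0, "ay": 0, "az": 0, "fingers": 255}, {"dx": 0, "dy": 0, "dz": 0, "ax": 0, "ay": 0, "az": 0, "fingers": 255}, {"dx": 0, "dy": 0, "dz": 0, "ax": 0, "ay": 0, "az": 0, "fingers": 255}, {"dx": 0, "dy": 0, "dz": 0, "ax": 0, "ay": 0, "az": 0, "fingers": 255}, {"dx": 0, "dy": 0, "dz": 0, "ax": 0, "ay": 0, "az": 0, "fingers": 255}, {"dx": 0, "dy": 0, "dz": 0, "ax": 0, "ay": 0, "az": 0, "fingers": 255}, {"dx": 0, "dy": 0, "dz": 0, "ax": 0, "ay": 0, "az": 0, "fingers": 255}])

```text
clock: 73.05
tool_pos: [0.6211, -0.0668, 0.3316]
tcp_rot: [0.863, 0.504, -0.0, -0.0]
force: [0.1, -0.4, 0.5]
opening: 0.157
```

Call:
play_rows(plan=[{"dx": 0, "dy": 0, "dz": 0, "ax": 0, "ay": 0, "az": 0, "fingers": 255}, {"dx": 0.2, "dy": -0.2, "dz": 0.7, "ax": 0, "ay": 0, "az": 0.18, "fingers": 255}, {"dx": 0.2, "dy": -0.2, "dz": 0.7, "ax": 0, "ay": 0, "az": 0.18, "fingers": 255}, {"dx": 0.2, "dy": -0.2, "dz": 0.7, "ax": 0, "ay": 0, "az": 0.18, "fingers": 255}, {"dx": 0.2, "dy": -0.2, "dz": 0.7, "ax": 0, "ay": 0, "az": 0.18, "fingers": 255}, {"dx": 0.2, "dy": -0.3, "dz": 0.7, "ax": 0, "ay": 0, "az": 0.18, "fingers": 255}, {"dx": 0.2, "dy": -0.3, "dz": 0.7, "ax": 0, "ay": 0, "az": 0.18, "fingers": 255}, {"dx": 0.2, "dy": -0.3, "dz": 0.7, "ax": 0, "ay": 0, "az": 0.18, "fingers": 255}, {"dx": 0.2, "dy": -0.3, "dz": 0.7, "ax": 0, "ay": 0, "az": 0.18, "fingers": 255}, {"dx": 0, "dy": 0, "dz": 0, "ax": 0, "ay": 0, "az": 0, "fingers": 255}])

```text
clock: 74.3
tool_pos: [0.6191, -0.0668, 0.3257]
tcp_rot: [0.978, -0.211, -0.003, 0.004]
force: [-0.6, -1.3, -0.3]
opening: 0.16
```

```bash
python3 - <<'E'
from h import *
s,Rm,g=st(); print(np.degrees(np.arctan2(Rm[1,0],Rm[0,0])), Rm.T@(np.array([.621,-.065,0])-g)*1e3)
snap('wrist','w45.png')
E
```

```text
t 74.3 tcp [ 0.6191 -0.0668  0.3257] grasp [ 0.6178 -0.0678  0.1627] x [ 0.911 -0.412 -0.005] z [-0.008 -0.006 -1.   ] F [-0.6 -1.3 -0.3] T [-0.12 -0.32 -0.2 ] open 0.16 q [ 0.41  0.54 -0.54  1.66  0.32  1.04 -0.66]
-24.30905409078185 [  2.53436759  -5.32538565 162.63565781]
```

View pics/w45.png

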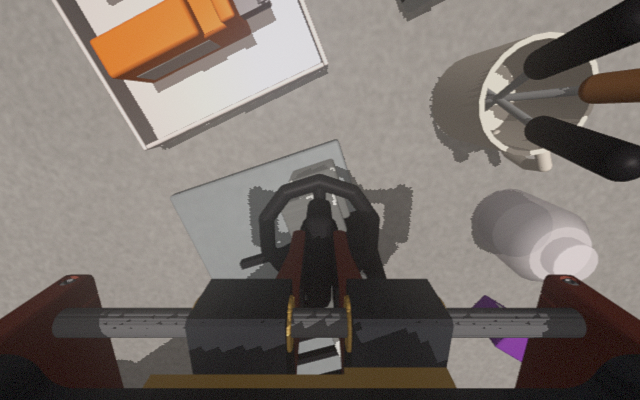

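Call:
play_rows(plan=[{"dx": 0.3, "dy": -0.7, "dz": 0.7, "ax": 0, "ay": 0, "az": 0.18, "fingers": 255}, {"dx": 0.3, "dy": -0.7, "dz": 0.7, "ax": 0, "ay": 0, "az": 0.18, "fingers": 255}, {"dx": 0.3, "dy": -0.7, "dz": 0.7, "ax": 0, "ay": 0, "az": 0.18, "fingers": 255}, {"dx": 0.3, "dy": -0.7, "dz": 0.7, "ax": 0, "ay": 0, "az": 0.18, "fingers": 255}, {"dx": 0.3, "dy": -0.7, "dz": 0.7, "ax": 0, "ay": 0, "az": 0.18, "fingers": 255}, {"dx": 0.3, "dy": -0.7, "dz": 0.7, "ax": 0, "ay": 0, "az": 0.15, "fingers": 255}, {"dx": 0.3, "dy": -0.7, "dz": 0.5, "ax": 0, "ay": 0, "az": 0.12, "fingers": 255}, {"dx": 0, "dy": 0, "dz": 0, "ax": 0, "ay": 0, "az": 0, "fingers": 255}, {"dx": 0, "dy": 0, "dz": 0, "ax": 0, "ay": 0, "az": 0, "fingers": 255}, {"dx": 0, "dy": 0, "dz": 0, "ax": 0, "ay": 0, "az": 0, "fingers": 255}])

```text
clock: 75.6
tool_pos: [0.6199, -0.0645, 0.3209]
tcp_rot: [-0.703, 0.711, 0.006, -0.01]
force: [-3.1, -1.1, 1.7]
opening: 0.16
```

```bash
python3 - <<'E'
from h import *
s,Rm,g=st(); print(np.degrees(np.arctan2(Rm[1,0],Rm[0,0])), Rm.T@(np.array([.621,-.065,0])-g)*1e3)
snap('wrist','w46.png')
E
```

```text
t 75.6 tcp [ 0.6199 -0.0645  0.3209] grasp [ 0.6164 -0.0654  0.158 ] x [-0.012 -1.     0.005] z [-0.022 -0.005 -1.   ] F [-3.1 -1.1  1.7] T [ 0.2   0.28 -0.23] open 0.16 q [ 0.22  0.51 -0.28  1.67  0.16  1.01 -1.69]
-90.69827097511096 [ -1.27218127  -8.0936399  157.81058001]
```

View pics/w46.png

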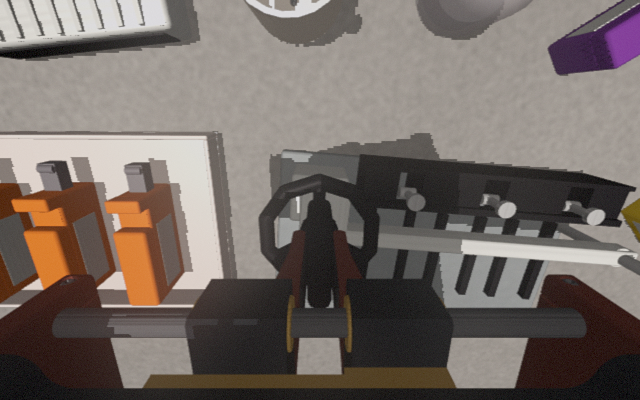

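Call:
play_rows(plan=[{"dx": 0, "dy": -1, "dz": 0.3, "ax": 0, "ay": 0, "az": 0.08, "fingers": 255}, {"dx": 0, "dy": -1, "dz": 0.3, "ax": 0, "ay": 0, "az": 0.08, "fingers": 255}, {"dx": 0, "dy": -1, "dz": 0.2, "ax": 0, "ay": 0, "az": 0.08, "fingers": 255}, {"dx": 0, "dy": -1, "dz": 0, "ax": 0, "ay": 0, "az": 0.08, "fingers": 255}, {"dx": 0, "dy": 0, "dz": 0, "ax": 0, "ay": 0, "az": 0, "fingers": 255}, {"dx": 0, "dy": 0, "dz": 0, "ax": 0, "ay": 0, "az": 0, "fingers": 255}, {"dx": 0, "dy": 0, "dz": 0, "ax": 0, "ay": 0, "az": 0, "fingers": 255}, {"dx": 0, "dy": 0, "dz": 0, "ax": 0, "ay": 0, "az": 0, "fingers": 255}, {"dx": 0, "dy": 0, "dz": 0, "ax": 0, "ay": 0, "az": 0, "fingers": 255}, {"dx": 0, "dy": 0, "dz": 0, "ax": 0, "ay": 0, "az": 0, "fingers": 255}])

```text
clock: 76.9
tool_pos: [0.6224, -0.0641, 0.3205]
tcp_rot: [-0.585, 0.811, 0.005, -0.013]
force: [-2.5, -2.2, 1.9]
opening: 0.198
```

```bash
python3 - <<'E'
from h import *
s,Rm,g=st(); print(np.degrees(np.arctan2(Rm[1,0],Rm[0,0])))
snap('wrist','w47.png')
E
```

```text
t 76.9 tcp [ 0.6224 -0.0641  0.3205] grasp [ 0.618  -0.0653  0.1575] x [-0.314 -0.949  0.015] z [-0.027 -0.007 -1.   ] F [-2.5 -2.2  1.9] T [-0.09  0.28  0.72] open 0.198 q [ 0.17  0.51 -0.2   1.66  0.12  1.01 -1.97]
-108.31382322065919
```

View pics/w47.png

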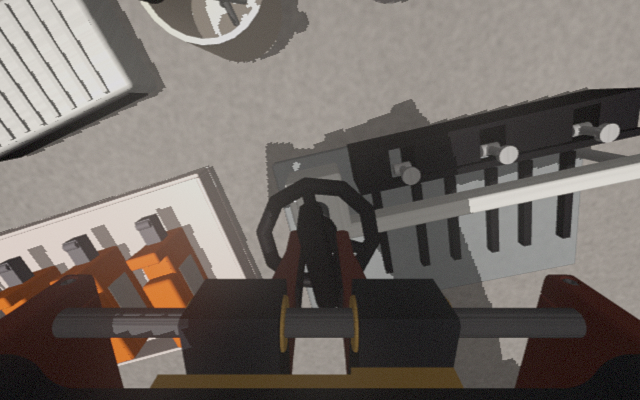

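Call:
play_rows(plan=[{"dx": 0, "dy": 0, "dz": 0, "ax": 0, "ay": 0, "az": 0, "fingers": 100}, {"dx": 0, "dy": 0, "dz": 0, "ax": 0, "ay": 0, "az": 0, "fingers": 0}, {"dx": 0, "dy": 0, "dz": 0, "ax": 0, "ay": 0, "az": 0, "fingers": 0}, {"dx": 0, "dy": 0, "dz": 0, "ax": 0, "ay": 0, "az": 0, "fingers": 0}, {"dx": 0, "dy": 0, "dz": 0, "ax": 0, "ay": 0, "az": 0, "fingers": 0}, {"dx": 0, "dy": 0, "dz": -20, "ax": 0, "ay": 0, "az": 0, "fingers": 0}, {"dx": 0, "dy": 0, "dz": -40, "ax": 0, "ay": 0, "az": 0, "fingers": 0}, {"dx": 0, "dy": 10, "dz": -50, "ax": 0, "ay": 0, "az": 0, "fingers": 0}, {"dx": 0, "dy": 40, "dz": -50, "ax": 0, "ay": 0, "az": 0, "fingers": 0}, {"dx": 0, "dy": 40, "dz": 0, "ax": 0, "ay": 0, "az": 0, "fingers": 0}])

```text
clock: 78.2
tool_pos: [0.5427, -0.0347, 0.4842]
tcp_rot: [-0.584, 0.812, 0.006, -0.013]
force: [-0.4, 1.1, -0.4]
opening: 0.996
```

```bash
python3 - <<'E'
from h import *
s,Rm,g=st(); print(np.degrees(np.arctan2(Rm[1,0],Rm[0,0])))
snap('wrist','w48.png');snap('side','s48.png')
for n in ['wrist','side']:
  for q in ['keeper_mid','wheel_grip','tray','drive_a','mug','enclosure','dispenser']:
    for r in cams.landmark_of(n,q): print(n,q,round(r['confidence'],2),np.round(w(n,r['point']),3))
im=cv2.imread('pics/s48.png')[150:280,290:450];cv2.imwrite('pics/s48c.png',cv2.resize(im,None,fx=4.5,fy=4.5,interpolation=cv2.INTER_CUBIC))
E
```

```text
t 78.2 tcp [ 0.5427 -0.0347  0.4842] grasp [ 0.5382 -0.0354  0.3213] x [-0.318 -0.948  0.013] z [-0.028 -0.004 -1.   ] F [-0.4  1.1 -0.4] T [ 0.08 -0.02  0.03] open 0.996 q [ 0.17  0.24 -0.24  1.66  0.06  1.28 -1.98]
-108.5519972508646
wrist keeper_mid 0.71 [ 0.579 -0.211  0.06 ]
wrist wheel_grip 0.66 [ 0.613 -0.06   0.15 ]
wrist tray 0.84 [ 0.579  0.19  -0.007]
wrist drive_a 0.96 [0.563 0.107 0.006]
wrist drive_a 0.92 [ 0.569  0.185 -0.001]
wrist drive_a 0.69 [ 0.55  -0.448 -0.   ]
wrist drive_a 0.61 [0.571 0.264 0.004]
wrist enclosure 0.8 [ 0.789  0.138 -0.004]
wrist enclosure 0.4 [ 0.579 -0.213  0.058]
wrist enclosure 0.28 [ 0.576  0.188 -0.01 ]
side keeper_mid 0.72 [ 0.579 -0.218  0.06 ]
side wheel_grip 0.83 [ 0.612 -0.065  0.154]
side tray 0.71 [ 0.579  0.186 -0.   ]
side drive_a 0.87 [0.567 0.108 0.005]
side drive_a 0.86 [0.566 0.183 0.008]
side drive_a 0.82 [0.567 0.267 0.008]
side drive_a 0.72 [ 0.549 -0.449  0.003]
side mug 0.78 [ 0.79  -0.05  -0.002]
side enclosure 0.76 [ 0.79   0.135 -0.003]
side enclosure 0.45 [ 0.581 -0.217  0.058]
side dispenser 0.55 [ 0.786 -0.187 -0.001]
side dispenser 0.49 [ 0.578 -0.22   0.06 ]
```

View pics/w48.png

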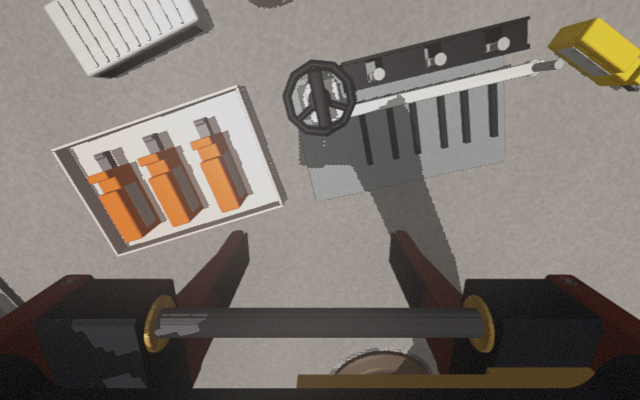

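View pics/s48c.png

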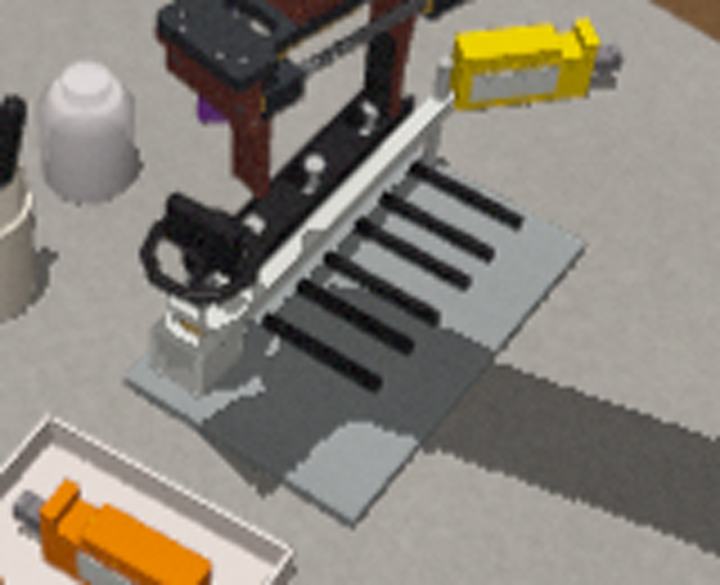

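```bash
python3 - <<'E'
from h import *
im=cv2.imread('pics/w48.png')[50:145,275:365];cv2.imwrite('pics/w48c.png',cv2.resize(im,None,fx=6,fy=6,interpolation=cv2.INTER_CUBIC))
E
```

```text
(no output)
```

View pics/w48c.png

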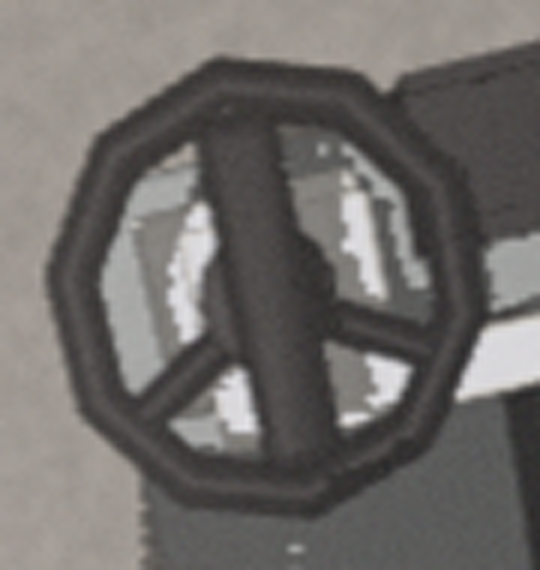

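```bash
python3 - <<'E'
from h import *
a=ray('wrist',314.7,68.3,.164);b=ray('wrist',325.5,125.8,.164);print((a+b)/2,np.linalg.norm(a-b),np.degrees(np.arctan2(*(a-b)[1::-1])))
a=ray('wrist',312.7,68.3,.164);print(np.degrees(np.arctan2(*(a-b)[1::-1])))
E
```

```text
[ 0.6190417  -0.06642505  0.164     ] 0.053330757688804034 -7.202263622683029
-5.251530731568302
```

```bash
python3 -c "
from h import *
st(); print(close_job())"
```

```text
t 79.0 tcp [ 0.543  -0.0353  0.4801] grasp [ 0.5373 -0.036   0.3172] x [-0.318 -0.948  0.015] z [-0.035 -0.004 -0.999] F [ 0.6 -0.4 -0.2] T [ 0.01 -0.04 -0.01] open 1.005 q [ 0.17  0.24 -0.24  1.66  0.06  1.28 -1.98]
the job is handed in; nothing more can be done
None
```

The job is done and was handed in at 79 s. I unscrewed the handwheel to its upper stop and pulled all three orange drives straight out towards the front, 74–75 mm each. They went into the white tray side by side. I then screwed the handwheel down to its lower stop and moved the arm clear.

**Last checks**
- **Drives:** the pictures show all three standing upright in the tray, about 80 mm apart. The dock is empty.
- **Keeper bar:** the detector puts its underside at 60 mm, against a nominal 63 mm when fully down. That is within its 4 mm error.
- **Handwheel:** it resisted at both ends (about 1.4 N m up, 0.7 N m down). The angle between the two stops came out at about 6.2 rad, as specified.
- **Left alone:** the mug, the enclosure, the dispenser and the yellow look-alike were all found where they started. I saw no sign that the tray moved. The purple look-alike did not come up in the last detector check. I went nowhere near it, and it looked undisturbed in the later pictures.

**What went wrong or disagreed**
- The first pull on the first drive slipped. I regrasped it and it came out.
- The wing grip twisted in the jaws at the upper stop. It looked like a slip at first, but a second grasp and turn showed it was the end stop.
- The handwheel seems to have started about 0.5 rad above fully down. It now sits that much lower than at the start.

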